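Free and zero the bench scale, then weigh the figure blanks

TASK

Get the bench scale ready and weigh the roughed-out figure blanks: first pull the scale's lock toggle out and flip it over to the free side so that the pan hangs free, then, with the pan still empty, turn the tare knob, and the dial with it, until the pointer stands on the dial's long zero mark, and let go of it. Then lay every blank from the bench on the pan, inside its rim, and leave it there, without touching the tare setting again and without disturbing the carver's other things.

Things in the scene. Friction and masses are not known exactly. Their poses are not given: they have to be found in the camera images.
- pan_floor (a point): Centre of the upper face of the floor of the scale's square aluminium pan: 210 mm wide inside, rim 12 mm high. Floor 55 mm above the bench, sinking up to 20 mm (once freed; about 1 mm a blank). Axes: x away from the robot along the pan's side, y left, z up; the scale stands turned up to 0.25 rad. A green head on the pan's right (-y) side carries the dial and the lock toggle.
- tare_knob (a joint): Angle of the black tare knob in the middle of the dial, rad, growing clockwise seen from above, range -2.8 to 2.8; it turns against a friction of about 0.06 N m and stays where it is left. The white dial face with its marks is fixed to the knob and turns with it; the pointer does not.
- knob_grip (a point): On the upright axis of the tare knob, in its bar grip, to be taken from above. The bar is 52 mm long, 14 mm wide, 30 mm high (this point lies 14 mm below its top, 34 mm above the white dial) and stands on a disc 52 mm across. The x axis runs along the bar and turns with the knob; the zero mark lies in the direction -x.
- pointer_tip (a point): Tip of the thin dark steel pointer, which sweeps over the white dial (121 mm across) below the knob, 50 mm from the knob's axis. It turns only with the pan: clockwise from above as the pan sinks, 0.2 rad for each mm. When the lock is freed the pan sinks by its own weight, which varies; the zero mark must then be turned 0.8 to 2.8 rad clockwise to reach it.
- dial_zero (a point): The dial's zero: a point on the long black mark (with a diamond at its outer end) on the white dial, 50 mm from the knob's axis, at the pointer tip's height. It turns with the tare knob. The pointer reads zero when its tip is over this point. There are 30 divisions of 12 degrees (10.5 mm at the tip) round the dial.
- lock (a joint): Flip angle of the lock toggle, rad: 0 = locked (bat leans 0.4 rad towards the robot, the scale's -x; the pan is held), 0.8 = free (leans 0.4 rad the other way). It turns about an axis along the scale's y through lock_pivot. A tooth stops it at about 0.2 unless the bat is pulled out at least 7 mm; friction holds it where it is left.
- lock_pull (a joint): How far the bat of the lock toggle is pulled out along its own length, m: 0 to 0.012. A spring draws it back (1 N at 0, 4 N at 12 mm).
- bat_cap (a point): Middle of the black cap on the end of the toggle's bat, a cylinder 22 mm in diameter and 28 mm long along the bat, best gripped across the scale's y by a hand that leans with the bat; 66 mm from lock_pivot when not pulled. Its z axis points outward along the bat. Steel guard plates with the tooth reach 32 mm above lock_pivot, 14 mm either side of the bat in y.
- lock_pivot (a point): Fixed point on the scale's head about which the lock toggle flips, 80 mm above the bench, 145 mm from the knob's axis; axes as for the pan. The head is 270 mm along x, 130 mm along y, its flat top 75 mm above the bench, its centre line 190 mm from the pan's centre.
- blank0_mid (a point): Middle (half-way up) of a roughed-out figure blank of pale wood: 84 mm long along its x, 34 mm wide, 34 mm high, 40 to 80 g; a square block at -x, a narrower neck and a head block 30 mm wide from 16 mm to the end at +x. To be gripped across the width (y). Four to six of these lie on the bench; None if absent.
- blank1_mid (a point): Middle (half-way up) of a roughed-out figure blank of pale wood: 84 mm long along its x, 34 mm wide, 34 mm high, 40 to 80 g; a square block at -x, a narrower neck and a head block 30 mm wide from 16 mm to the end at +x. To be gripped across the width (y). Four to six of these lie on the bench; None if absent.
- blank2_mid (a point): Middle (half-way up) of a roughed-out figure blank of pale wood: 84 mm long along its x, 34 mm wide, 34 mm high, 40 to 80 g; a square block at -x, a narrower neck and a head block 30 mm wide from 16 mm to the end at +x. To be gripped across the width (y). Four to six of these lie on the bench; None if absent.
- blank3_mid (a point): Middle (half-way up) of a roughed-out figure blank of pale wood: 84 mm long along its x, 34 mm wide, 34 mm high, 40 to 80 g; a square block at -x, a narrower neck and a head block 30 mm wide from 16 mm to the end at +x. To be gripped across the width (y). Four to six of these lie on the bench; None if absent.
- blank4_mid (a point): Middle (half-way up) of a roughed-out figure blank of pale wood: 84 mm long along its x, 34 mm wide, 34 mm high, 40 to 80 g; a square block at -x, a narrower neck and a head block 30 mm wide from 16 mm to the end at +x. To be gripped across the width (y). Four to six of these lie on the bench; None if absent.
- blank5_mid (a point): Middle (half-way up) of a roughed-out figure blank of pale wood: 84 mm long along its x, 34 mm wide, 34 mm high, 40 to 80 g; a square block at -x, a narrower neck and a head block 30 mm wide from 16 mm to the end at +x. To be gripped across the width (y). Four to six of these lie on the bench; None if absent.
- gouge_a: Bystander: the nearer of two lying gouges, wooden handle 26 mm thick and 120 mm long at -x, steel blade at +x. Leave it alone.
- offcut: Bystander: flat stepped wooden offcut 75 x 55 x 30 mm, origin at its underside; it is not a blank. Leave it alone.
- wax_tin: Bystander: round tin 76 mm across, 30 mm high; origin at its underside. Leave it alone.
Things that resemble listed ones, but are neither listed nor needed, are in the scene too. What is shaped like the part that bears blank5_mid but purple or yellow is not meant. Leave any orange or purple look-alike of the part that bears blank0_mid alone.

How it is judged (in metres and radians):
On the way, in this order (a step that is already met when the one before it is completed fails the run):
1. the lock toggle is flipped to the free side, with its bat sprung back in (value of joint lock above 0.6 rad and value of joint lock_pull below 0.004 m), for 0.3 s.
2. with the pan empty and free, the pointer stands on the zero mark and the knob is let go (all of step 1 and horizontal distance between pointer_tip and dial_zero below 0.005 m and contact force between the fingers and tare_knob below 0.3 N and not (x of blank0_mid in the frame of pan_floor between -0.11 and 0.11 m and y of blank0_mid in the frame of pan_floor between -0.11 and 0.11 m and z of blank0_mid in the frame of pan_floor between 0 and 0.08 m) and not (x of blank1_mid in the frame of pan_floor between -0.11 and 0.11 m and y of blank1_mid in the frame of pan_floor between -0.11 and 0.11 m and z of blank1_mid in the frame of pan_floor between 0 and 0.08 m) and not (x of blank2_mid in the frame of pan_floor between -0.11 and 0.11 m and y of blank2_mid in the frame of pan_floor between -0.11 and 0.11 m and z of blank2_mid in the frame of pan_floor between 0 and 0.08 m) and not (x of blank3_mid in the frame of pan_floor between -0.11 and 0.11 m and y of blank3_mid in the frame of pan_floor between -0.11 and 0.11 m and z of blank3_mid in the frame of pan_floor between 0 and 0.08 m) and not (x of blank4_mid in the frame of pan_floor between -0.11 and 0.11 m and y of blank4_mid in the frame of pan_floor between -0.11 and 0.11 m and z of blank4_mid in the frame of pan_floor between 0 and 0.08 m) and not (x of blank5_mid in the frame of pan_floor between -0.11 and 0.11 m and y of blank5_mid in the frame of pan_floor between -0.11 and 0.11 m and z of blank5_mid in the frame of pan_floor between 0 and 0.08 m)), for 0.5 s.
At the end, for the whole second after the job is handed in: Every blank present lies at rest on the pan (middle within 100 mm of the pan's centre along x and y, under 50 mm above its floor); lock still free (above 0.6), bat in. Before loading, the pointer tip was within 5 mm (half a division) of zero for 0.5 s with the pan empty and the knob let go (all of step 1 and x of blank0_mid in the frame of pan_floor between -0.1 and 0.1 m and y of blank0_mid in the frame of pan_floor between -0.1 and 0.1 m and z of blank0_mid in the frame of pan_floor between 0 and 0.05 m and linear speed of each of blank0, blank1, blank2, blank3, blank4, blank5 below 0.03 m/s and x of blank1_mid in the frame of pan_floor between -0.1 and 0.1 m and y of blank1_mid in the frame of pan_floor between -0.1 and 0.1 m and z of blank1_mid in the frame of pan_floor between 0 and 0.05 m and x of blank2_mid in the frame of pan_floor between -0.1 and 0.1 m and y of blank2_mid in the frame of pan_floor between -0.1 and 0.1 m and z of blank2_mid in the frame of pan_floor between 0 and 0.05 m and x of blank3_mid in the frame of pan_floor between -0.1 and 0.1 m and y of blank3_mid in the frame of pan_floor between -0.1 and 0.1 m and z of blank3_mid in the frame of pan_floor between 0 and 0.05 m and x of blank4_mid in the frame of pan_floor between -0.1 and 0.1 m and y of blank4_mid in the frame of pan_floor between -0.1 and 0.1 m and z of blank4_mid in the frame of pan_floor between 0 and 0.05 m and x of blank5_mid in the frame of pan_floor between -0.1 and 0.1 m and y of blank5_mid in the frame of pan_floor between -0.1 and 0.1 m and z of blank5_mid in the frame of pan_floor between 0 and 0.05 m); the robot touches nothing.
It fails at once if the tare knob is turned while a blank is on the pan ((velocity of joint tare_knob above 0.25 rad/s or velocity of joint tare_knob below -0.25 rad/s) and ((x of blank0_mid in the frame of pan_floor between -0.1 and 0.1 m and y of blank0_mid in the frame of pan_floor between -0.1 and 0.1 m and z of blank0_mid in the frame of pan_floor between 0 and 0.05 m) or (x of blank1_mid in the frame of pan_floor between -0.1 and 0.1 m and y of blank1_mid in the frame of pan_floor between -0.1 and 0.1 m and z of blank1_mid in the frame of pan_floor between 0 and 0.05 m) or (x of blank2_mid in the frame of pan_floor between -0.1 and 0.1 m and y of blank2_mid in the frame of pan_floor between -0.1 and 0.1 m and z of blank2_mid in the frame of pan_floor between 0 and 0.05 m) or (x of blank3_mid in the frame of pan_floor between -0.1 and 0.1 m and y of blank3_mid in the frame of pan_floor between -0.1 and 0.1 m and z of blank3_mid in the frame of pan_floor between 0 and 0.05 m) or (x of blank4_mid in the frame of pan_floor between -0.1 and 0.1 m and y of blank4_mid in the frame of pan_floor between -0.1 and 0.1 m and z of blank4_mid in the frame of pan_floor between 0 and 0.05 m) or (x of blank5_mid in the frame of pan_floor between -0.1 and 0.1 m and y of blank5_mid in the frame of pan_floor between -0.1 and 0.1 m and z of blank5_mid in the frame of pan_floor between 0 and 0.05 m))).
It fails at once if the offcut, the wax tin or the near gouge is moved more than 3 cm (distance of any of gouge_a, offcut, wax_tin from where it was at the start of the episode above 0.03 m).
Of blank0, blank1, blank2, blank3, blank4, blank5 only 4 to 6 are there at a start; the rules pass over those that are not, and their reading is None.
At some moment in a run one of blank0, blank1, blank2, blank3, blank4, blank5 may be knocked a few centimetres aside while the robot is not near it.
Once in a run the grip may slacken for a moment while it holds something.
It also fails if it takes over 210 s, if anything falls off the work surface, if the arm or the gripper's body presses on something with over 40 N, if the wrist force passes 120 N, or if a joint passes its speed limit or range.

ROBOT

A 6-joint arm with a two-finger parallel gripper is mounted at the origin on the work surface. World frame = base frame: x ahead of the robot, y to its left, z up, the work surface at z = 0. Lengths are in mm, angles in rad, forces in N, time in s.
With the tool pointing down it reaches from about 325 to 900 mm from the base axis. Payload 3.5 kg.
Tool frame: the origin (TCP) lies midway between the tips of the shut fingers; the grasp point (between the pads) lies 19 mm behind it; z points along the fingers, y is the direction in which the jaws open and shut (so a half turn about z gives the same grasp; the last joint's range is limited). The gripper opens to 85 mm and grips with 20 to 120 N. Pads are 22 mm wide; open, the fingers measure 114 mm over their backs; the gripper's body (76 mm by 85 mm) begins 54 mm behind the grasp point. The pads swing forward as they close: fully open they stand 13 mm farther back than shut.
Start: joints at [1.236, 0.276, -0.026, 1.268, 0, 1.467], TCP at [143.588, 608.28, 203.413] pointing down, gripper open.
Joint ranges: [-3.12, 3.12], [-0.85, 1.88], [-1.08, 1.24], [-1.95, 2.15], [-1.57, 1.53], [-3.14, 3.14]. Speed limits (rad/s): [2.57, 2.57, 3.14, 3.14, 3.14, 3.14].

INTERFACE

Orientations are given as a rotation vector (axis times angle).
In Python, from rig import bot gives the robot as it stands.
- The arm moves only by the tool carry_out, never from a script. Its argument "steps" is a list of rows, each a list of 5 numbers: the finger opening in m, from 0 to 0.0854, then the shift along the tool's x, y, z in m, then the turn about the tool's z in degrees. A call has 1 to 5 rows; each row shifts and turns the commanded pose from where the row before left it, along the tool's axes as they then stand; what a row does not reach is not made up. A row lasts 1/12 s, in which the tool goes at most 41.7 mm and 7.16 degrees, less where a joint would pass 70% of its speed; a pose out of reach is approached as far as the arm can. A call is refused whole if a number of a shift passes 0.0417 or a number of a turn 7.16, either way. A call with a gripper value outside its range is refused whole. The fingers move at their own pace and stop on an object; "grip_force" is the grip in N (left out, the last holds). Time passes only in rows, so rows that do not move let the fingers close. It gives the time, the measured TCP pose, the force and the opening at its end, in the units of the state.
- bot.get_state(): the state, without advancing time (a new reading comes with each control period).
- bot.camera(name): name is "side" or "top"; returns a dict with "image" (384x512x3 uint8, blue, green, red), "range_z" (384x512 float32, mm along the optical axis (not along the pixel's ray), 0 where there is no reading), "fx", "fy", "cx", "cy" (pixels), "k1" (the pictures are not rectified: a ray, as slopes to the right and down, at radius r is drawn at 1 + k1 r^2 times it, then the intrinsics apply), "camera_from_world" (4x4, takes a point from world to camera coordinates). Camera axes: x right, y down, z forward; pixel columns grow to the right and rows downward; lengths in mm; the calibration is good to about 2 mm. A picture is of the moment at which its call begins.
- bot.sign_off(): hands the job in, once; it reports no verdict.
The state is a dict: "time": time; "joints": joint angles; "dq": joint speeds; "effort": joint torques, N m; "position": TCP position; "tcp_rot": TCP orientation; "force": force on the tool from outside, world axes, zero at the start; "wrist_torque": the same for the moment, N m; "opening": opening from 0.0 (shut) to 1.0 (fully open).
Only numpy, scipy, OpenCV 4.12 (cv2) and the standard library are available. Lean on these libraries where they do the work, as an engineer would, in place of code of your own. Each camera call takes 0.05 s, during which the arm holds its last target.

## Working session

There is one attempt and no reset: what is moved stays moved. The work goes in short steps, Python scripts to look and compute and a tool call to move; the robot and the scene stay as the last step left them, time stands still between calls to the robot, and variables do not carry over. Pictures are saved under pics/ and viewed, and the job is handed in when it is done.

Besides the shell and the picture viewer there is one more tool, called after "Call:" as name(argument=value, ...), one argument or row to a line, values as JSON. carry_out: Moves the arm, as the interface text tells. Its arguments: {"type":"object","properties":{"steps":{"type":"array"},"grip_force":{"type":"number"}},"required":["steps"]}

```bash
ls; mkdir -p pics
python3 - <<'E'
from rig import bot
import cv2
s=bot.get_state(); print(s)
for n in("side","top"):
    c=bot.camera(n); cv2.imwrite(f"pics/{n}0.png",c["image"]); print(n,c["fx"],c["fy"],c["cx"],c["cy"],c["k1"],c["camera_from_world"])
E
```

```text
pics
{'time': 0.0, 'joints': array([ 1.23563547e+00,  2.77132739e-01, -2.79085313e-02,  1.26799407e+00,
       -1.68245296e-05,  1.46744351e+00]), 'dq': array([ 0.00098948, -0.00120663,  0.00048366,  0.00059144,  0.00184806,
       -0.00028368]), 'effort': array([ 5.56102877e-04, -4.45505333e+01,  2.95205712e+01,  1.64087611e-02,
       -1.13621841e-04, -2.63770872e-07]), 'position': array([143.29066205, 607.47773588, 202.2469056 ]), 'tcp_rot': array([-0.36325383, -3.12004531,  0.00343806]), 'force': array([-0.43730244, -0.02286387,  0.43349511]), 'wrist_torque': array([-0.03657044,  0.02076279,  0.06247742]), 'opening': 1.001209813990262}
side 472.3583188827709 472.3583188827709 253.57291056715326 191.0712191695166 0.02293728452239339 [[ 9.50587692e-01 -3.10368772e-01  7.36652887e-03 -4.45505297e+02]
 [-1.50043964e-01 -4.80064028e-01 -8.64306275e-01  2.37447640e+02]
 [ 2.71790083e-01  8.20493604e-01 -5.02911917e-01  1.18606045e+03]
 [ 0.00000000e+00  0.00000000e+00  0.00000000e+00  1.00000000e+00]]
top 351.26531121910097 351.26531121910097 255.52198532659742 193.44955539694973 -0.09251953567385664 [[ 2.36451797e-02 -9.99353554e-01  2.70809948e-02  1.18005372e+02]
 [-9.87053539e-01 -2.76355138e-02 -1.57992373e-01  5.23066635e+02]
 [ 1.58638637e-01 -2.29946337e-02 -9.87068908e-01  1.14150513e+03]
 [ 0.00000000e+00  0.00000000e+00  0.00000000e+00  1.00000000e+00]]
```

Run:
```python
import cv2
for n in("side","top"):
    i=cv2.imread(f"pics/{n}0.png"); cv2.imwrite(f"pics/{n}0b.png",cv2.resize(i,(800,600),interpolation=cv2.INTER_CUBIC))
```

```text
(no output)
```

View pics/side0b.png

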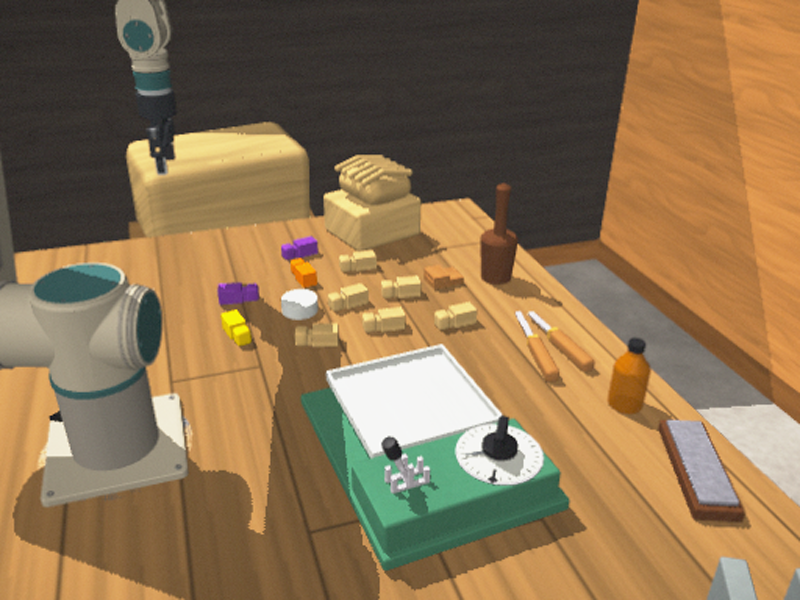

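View pics/top0b.png

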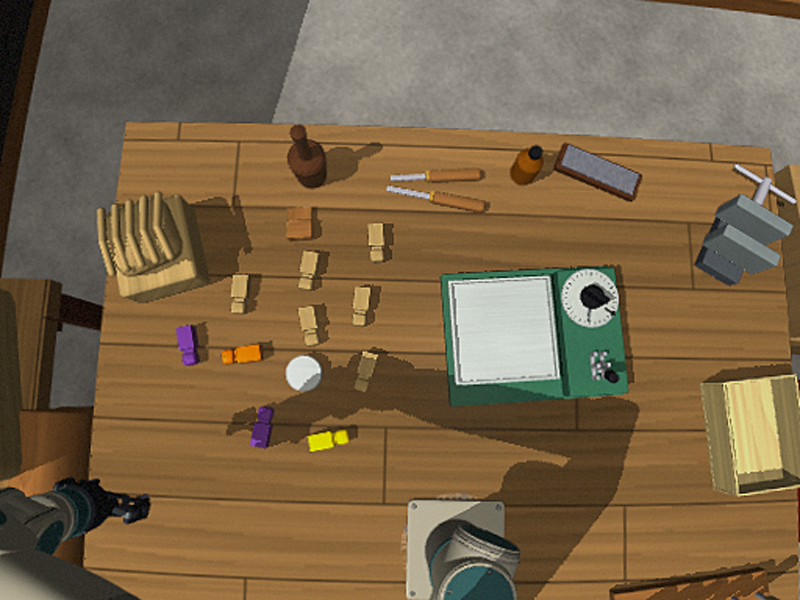

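Side view (800 px scale): the scale's pan is at (415,400), the bat cap at (392,447) and the knob at (500,440). Top view: pan (503,330), knob (593,297), cap (611,376), and six pale blanks at (240,293), (310,270), (376,242), (308,324), (361,305), (367,370). The purple, orange and yellow ones are decoys.

```bash
cat > h.py <<'E'
import numpy as np, cv2
from rig import bot
from scipy.spatial.transform import Rotation as R
def grab(n):
    c=bot.camera(n); c["K"]=np.array([[c["fx"],0,c["cx"]],[0,c["fy"],c["cy"]],[0,0,1.]]); c["d"]=np.array([c["k1"],0,0,0,0.]); c["T"]=np.array(c["camera_from_world"]); return c
def rays(c,px):
    u=cv2.undistortPoints(np.array(px,float).reshape(-1,1,2),c["K"],c["d"])[:,0]
    d=np.c_[u,np.ones(len(u))]
    Rm=c["T"][:3,:3]; o=-Rm.T@c["T"][:3,3]
    return o,d@Rm   # direction with unit optical z
def plane(c,px,z):
    o,d=rays(c,px); return o+d*((z-o[2])/d[:,2])[:,None]
def depthpts(c,px):
    o,d=rays(c,px); p=np.round(px).astype(int); r=c["range_z"][p[:,1],p[:,0]]; return o+d*r[:,None]
def proj(c,P):
    P=np.array(P,float).reshape(-1,3); T=c["T"]
    return cv2.projectPoints(P,cv2.Rodrigues(T[:3,:3])[0],T[:3,3],c["K"],c["d"])[0][:,0]
def cross(c1,p1,c2,p2):
    o1,d1=rays(c1,[p1]);o2,d2=rays(c2,[p2]);A=np.c_[d1[0],-d2[0]];t=np.linalg.lstsq(A,o2-o1,rcond=None)[0]
    a=o1+t[0]*d1[0];b=o2+t[1]*d2[0];return (a+b)/2,np.linalg.norm(a-b)
def cloud(c):
    v,u=np.mgrid[0:384,0:512]; px=np.c_[u.ravel(),v.ravel()].astype(float); P=depthpts(c,px); P[c["range_z"].ravel()==0]=np.nan
    return P.reshape(384,512,3)
def st():
    s=bot.get_state(); r=R.from_rotvec(s["tcp_rot"]); m=r.as_matrix()
    return s,m
def toolshift(dw):  # world mm -> tool m
    s,m=st(); return m.T@np.array(dw)/1000
def yaw(): # world angle of tool y axis (deg)
    s,m=st(); return np.degrees(np.arctan2(m[1,1],m[0,1]))
def blanks(c):
    P=cloud(c); hsv=cv2.cvtColor(c["image"],cv2.COLOR_BGR2HSV); return P,hsv
def zoom(c,x0,x1,y0,y1,f,name):
    cv2.imwrite(name,cv2.resize(c["image"][y0:y1,x0:x1],None,fx=f,fy=f,interpolation=cv2.INTER_CUBIC))
E
python3 - <<'E'
from h import *
c=grab("top"); s=grab("side")
zoom(c,270,420,160,270,5,"pics/tz.png"); zoom(s,190,370,210,370,4.4,"pics/sz.png")
P=cloud(c)
for n,p in dict(bench=(380,60),pan=(320,215),dial=(365,190),head=(385,212),panrim=(288,200)).items(): print(n,P[int(p[1]),int(p[0])].round(1), end=' ')
S=cloud(s)
print()
for n,p in dict(bench=(150,300),pan=(265,250),head=(300,315),dial=(312,303)).items(): print(n,S[p[1],p[0]].round(1), end=' ')
# pan: white pixels
im=c["image"].astype(int); hsv=cv2.cvtColor(c["image"],cv2.COLOR_BGR2HSV)
w=((hsv[...,1]<45)&(hsv[...,2]>150)).astype(np.uint8)
cn,_=cv2.findContours(w,cv2.RETR_EXTERNAL,cv2.CHAIN_APPROX_NONE)
for k in cn:
    a=cv2.contourArea(k)
    if a<300: continue
    q=k[:,0].astype(float); m=q.mean(0)
    if not(270<m[0]<420): continue
    pts=plane(c,q,65 if a>2500 else 80)[:,:2].astype(np.float32)
    print(a,m,cv2.minAreaRect(pts))
g=((hsv[...,0]>60)&(hsv[...,0]<90)&(hsv[...,1]>90)).astype(np.uint8)
E
```

```text
bench [1511.5 -643.8 -748.1] pan [451.5 -84.5  51.1] dial [ 535.8 -231.1   76.4] head [ 464.1 -298.3   74.1] panrim [496.7  24.8  66.9] 
bench [ 170.4 -104.5   -2.4] pan [476.5 -70.6  53.6] head [ 462.8 -332.5   75.8] dial [ 501.1 -308.8   77.3] 599.0 [270.56462585 346.47959184] ((22.980484008789062, 72.39885711669922), (76.49024200439453, 198.7776336669922), 79.11975860595703)
4259.5 [321.77992278 211.0965251 ] ((465.2910461425781, -88.37242889404297), (220.7935028076172, 221.18463134765625), 4.553329944610596)
984.0 [378.04464286 191.10714286] ((535.0908203125, -271.2854919433594), (123.73180389404297, 121.60320281982422), 45.27540588378906)
```

View pics/tz.png

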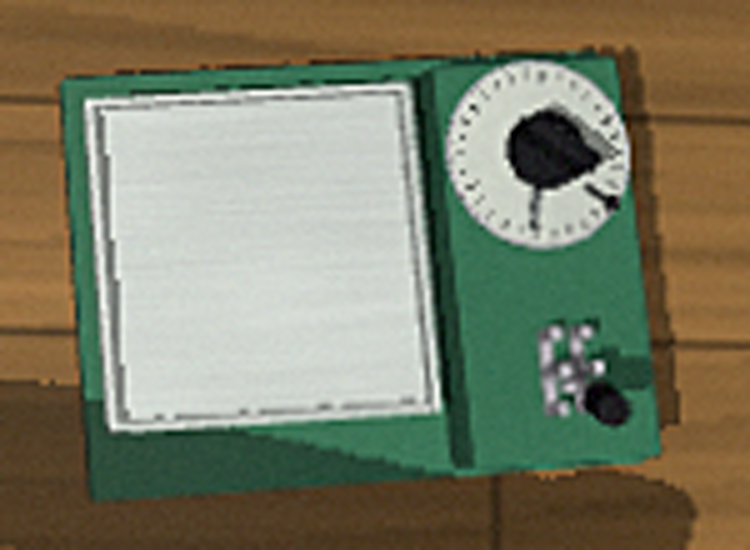

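View pics/sz.png

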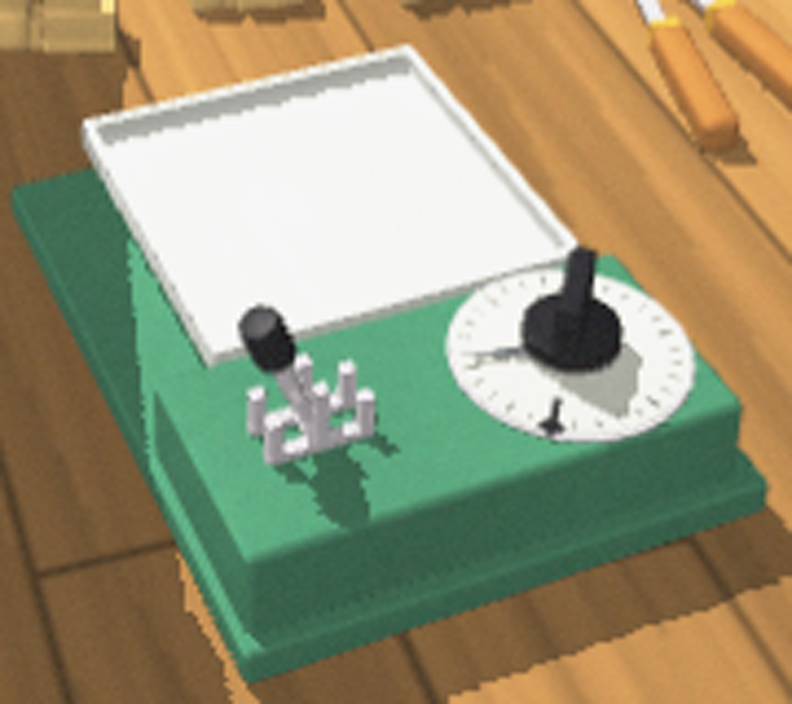

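Run:
```python
from h import *
c=grab("top"); s=grab("side")
kn=np.array([535.1,-271.3,80.]); a=np.radians(4.55); ex=np.array([np.cos(a),np.sin(a),0])
piv=kn-145*ex; piv[2]=80; cap=piv-25.7*ex+[0,0,60.8]
print(piv,cap, proj(c,cap),proj(s,cap))
for n,cc,b in(("top",c,(375,225,410,260)),("side",s,(235,270,265,300))):
    x0,y0,x1,y1=b; m=(cc["image"][y0:y1,x0:x1].max(2)<50).astype(np.uint8); M=cv2.moments(m,True)
    print(n,M["m10"]/M["m00"]+x0,M["m01"]/M["m00"]+y0,M["m00"])
    q=(M["m10"]/M["m00"]+x0,M["m01"]/M["m00"]+y0)
    if n=="top": qt=q
    else: print(cross(c,qt,s,q))
# knob
for n,cc,b in(("top",c,(365,175,395,200)),("side",s,(300,260,335,300))):
    x0,y0,x1,y1=b; P=cloud(cc)[y0:y1,x0:x1].reshape(-1,3); ok=P[:,2]>105; print(n,ok.sum(),P[ok].mean(0),np.percentile(P[ok],[5,95],axis=0).round())
P=cloud(c)[175:215,355:400].reshape(-1,3); r=np.hypot(*(P[:,:2]-kn[:2]).T); print("dial z",np.median(P[(r>45)&(r<58),2]))
P=cloud(s)[255:320,290:350].reshape(-1,3); r=np.hypot(*(P[:,:2]-kn[:2]).T); print("dial z",np.median(P[(r>45)&(r<58),2]))
# blanks: top view, z>15 in region
P=cloud(c); hsv=cv2.cvtColor(c["image"],cv2.COLOR_BGR2HSV)
m=((P[...,2]>18)&(P[...,2]<48)&(P[...,1]>30)&(P[...,0]>250)&(P[...,0]<700)).astype(np.uint8)
n,l,stt,ce=cv2.connectedComponentsWithStats(m)
for i in range(1,n):
    if stt[i,4]<60: continue
    v,u=np.nonzero(l==i); q=plane(c,np.c_[u,v],34)[:,:2]
    med=np.median(hsv[v,u],axis=0); rect=cv2.minAreaRect(q.astype(np.float32))
    print(i,stt[i,4],np.round(ce[i]),med,np.round(rect[0]),np.round(rect[1]),round(rect[2],1),np.median(P[v,u,2]).round())
```

```text
[ 390.55696958 -282.80271083   80.        ] [ 364.9379635  -284.84146717  140.8       ] [[390.02330239 241.55963255]] [[249.15856541 286.39934902]]
top 390.8888888888889 239.84126984126985 63.0
side 251.80281690140845 288.77464788732397 71.0
(array([ 369.86448165, -289.2674348 ,  136.89185124]), np.float64(1.0964262352634748))
top 96 [ 534.34775567 -271.15340491  121.1084388 ] [[ 519. -289.  108.]
 [ 550. -252.  128.]]
side 149 [ 529.29629785 -281.75128304  121.34633952] [[ 516. -298.  107.]
 [ 546. -257.  127.]]
dial z 77.63358176636984
dial z 77.76138959952408
1 211 [118. 174.] [ 19. 125.  83.] [577. 605.] [114. 222.] 61.0 34.0
2 185 [191. 147.] [ 15. 169. 160.] [679. 358.] [39. 56.] 1.5 30.0
3 222 [240. 154.] [ 19. 126. 191.] [654. 186.] [87. 33.] 6.5 32.0
4 240 [197. 172.] [ 19. 126. 191.] [587. 333.] [36. 86.] 82.0 32.0
5 84 [284. 188.] [ 74.  121.  113.5] [534.  37.] [107.  10.] 0.6 24.0
6 251 [153. 187.] [ 19. 126. 193.] [530. 478.] [84. 38.] 3.9 32.0
7 230 [231. 195.] [ 19. 126. 193.] [511. 216.] [34. 85.] 84.1 33.0
9 238 [197. 208.] [ 19. 126. 192.] [465. 325.] [85. 35.] 12.1 32.0
10 263 [119. 220.] [139. 156. 162.] [416. 585.] [83. 40.] 16.1 32.0
12 249 [155. 227.] [ 17. 255. 220.] [399. 465.] [35. 86.] 11.2 32.0
13 241 [233. 237.] [ 19. 125. 121.] [371. 202.] [34. 83.] 75.2 33.0
14 417 [194. 239.] [ 55.   8. 219.] [363. 331.] [73. 73.] 2.5 30.0
15 120 [169. 266.] [140. 147.  95.] [272. 413.] [39. 39.] 1.8 31.0
```

```bash
cat >> h.py <<'E'
def go(target=None,psi=None):
    """print remaining turn (deg about tool z) and shift in tool axes at yaw psi (mm)"""
    s,m=st(); y=yaw(); 
    print("t=%.2f pos"%s["time"],s["position"].round(1),"yaw %.1f"%y,"F",s["force"].round(1),"open %.1f"%(s["opening"]*85.4),"j6 %.2f"%s["joints"][5])
    dt=0
    if psi is not None:
        dt=y-psi; dt=(dt+90)%180-90; print("turn %.1f"%dt)
    if target is not None:
        m2=m@R.from_euler('z',dt,degrees=True).as_matrix()
        print("shift mm",(m2.T@(np.array(target)-s["position"])).round(1))
E
python3 - <<'E'
from h import *
go([430,250,215],94.55); go([366,-286,215],94.55)
E
```

```text
t=0.30 pos [143.5 608.  203. ] yaw 76.7 F [-0.  -0.1  0.1] open 85.2 j6 1.47
turn -17.8
shift mm [-257.2 -379.6  -11.8]
t=0.30 pos [143.5 608.  203. ] yaw 76.7 F [-0.  -0.1  0.1] open 85.2 j6 1.47
turn -17.8
shift mm [-150.9 -908.8  -11.4]
```

Call:
carry_out(
  steps=[
    [0.0854, 0, 0, 0, -6],
    [0.0854, 0, 0, 0, -6],
    [0.0854, 0, 0, 0, -6],
  ],
  grip_force=40,
)

```text
time: 0.55
position: [143.5, 608.2, 203.3]
tcp_rot: [0.137, -3.138, 0.0]
force: [-0.6, -0.4, -0.3]
opening: 1.002
```

Run:
```python
from h import *
go([430,250,215],94.55); go([366,-286,215],94.55)
```

```text
t=0.55 pos [143.5 608.2 203.3] yaw 95.0 F [-0.6 -0.4 -0.3] open 85.5 j6 1.15
turn 0.5
shift mm [-257.1 -379.8  -11.6]
t=0.55 pos [143.5 608.2 203.3] yaw 95.0 F [-0.6 -0.4 -0.3] open 85.5 j6 1.15
turn 0.5
shift mm [-150.8 -909.   -11.5]
```

Call:
carry_out(
  steps=[
    [0.0854, -0.0214, -0.0316, -0.001, 0.5],
    [0.0854, -0.0214, -0.0316, -0.001, 0],
    [0.0854, -0.0214, -0.0316, -0.001, 0],
    [0.0854, -0.0214, -0.0316, -0.001, 0],
    [0.0854, -0.0214, -0.0316, -0.001, 0],
  ],
)

```text
time: 0.97
position: [262.8, 457.4, 208.5]
tcp_rot: [-0.117, 3.139, 0.0]
force: [0.5, -0.4, -0.5]
opening: 0.998
```

Call:
carry_out(
  steps=[
    [0.0854, -0.0214, -0.0316, -0.001, 0],
    [0.0854, -0.0214, -0.0316, -0.001, 0],
    [0.0854, -0.0214, -0.0316, -0.001, 0],
    [0.0854, -0.0214, -0.0316, -0.001, 0],
    [0.0854, -0.0214, -0.0316, -0.001, 0],
  ],
)

```text
time: 1.38
position: [381.3, 307.5, 213.7]
tcp_rot: [-0.116, 3.139, 0.001]
force: [0.4, 0.3, 0.9]
opening: 1.0
```

Call:
carry_out(
  steps=[
    [0.0854, -0.0214, -0.0316, -0.001, 0],
    [0.0854, -0.0214, -0.0316, -0.001, 0],
    [0.0854, 0.0076, -0.038, 0, 0],
    [0.0854, 0.0076, -0.038, 0, 0],
    [0.0854, 0.0076, -0.038, 0, 0],
  ],
)

```text
time: 1.8
position: [413.5, 132.1, 215.4]
tcp_rot: [-0.116, 3.139, -0.0]
force: [0.1, -0.3, 0.4]
opening: 0.999
```

Call:
carry_out(
  steps=[
    [0.0854, 0.0076, -0.038, 0, 0],
    [0.0854, 0.0076, -0.038, 0, 0],
    [0.0854, 0.0076, -0.038, 0, 0],
    [0.0854, 0.0076, -0.038, 0, 0],
    [0.0854, 0.0076, -0.038, 0, 0],
  ],
)

```text
time: 2.22
position: [389.0, -60.1, 215.7]
tcp_rot: [-0.116, 3.138, -0.001]
force: [1.0, -1.1, -0.6]
opening: 0.999
```

Call:
carry_out(
  steps=[
    [0.0854, 0.0076, -0.038, 0, 0],
    [0.0854, 0.0076, -0.038, 0, 0],
    [0.0854, 0.0076, -0.038, 0, 0],
    [0.0854, 0.0076, -0.038, 0, 0],
    [0.0854, 0.0076, -0.038, 0, 0],
  ],
)

```text
time: 2.63
position: [364.9, -252.7, 215.7]
tcp_rot: [-0.115, 3.139, -0.001]
force: [1.1, -0.1, 0.2]
opening: 1.002
```

Run:
```python
from h import *
go([366,-286,123],94.55)
```

```text
t=2.63 pos [ 364.9 -252.7  215.7] yaw 94.2 F [ 1.1 -0.1  0.2] open 85.6 j6 -0.82
turn -0.4
shift mm [  1.6 -33.3  92.7]
```

Call:
carry_out(
  steps=[
    [0.0854, 0.0016, -0.032, 0, 0],
    [0.0854, 0, 0, 0.0, 0],
    [0.0854, 0, 0, 0.03, 0],
    [0.0854, 0, 0, 0.02, 0],
    [0.0854, 0, 0, 0, 0],
  ],
)

```text
time: 3.05
position: [363.7, -279.9, 161.4]
tcp_rot: [0.115, -3.134, -0.01]
force: [-1.1, 0.4, 0.2]
opening: 1.001
```

Run:
```python
from h import *
go([366,-286,123],94.55)
c=grab("top"); s=grab("side")
zoom(c,330,450,180,290,6,"pics/tz2.png"); zoom(s,190,370,210,340,4.4,"pics/sz2.png")
```

```text
t=3.05 pos [ 363.7 -279.9  161.4] yaw 94.2 F [-1.1  0.4  0.2] open 85.5 j6 -0.87
turn -0.4
shift mm [-2.  -6.5 38.3]
```

View pics/sz2.png

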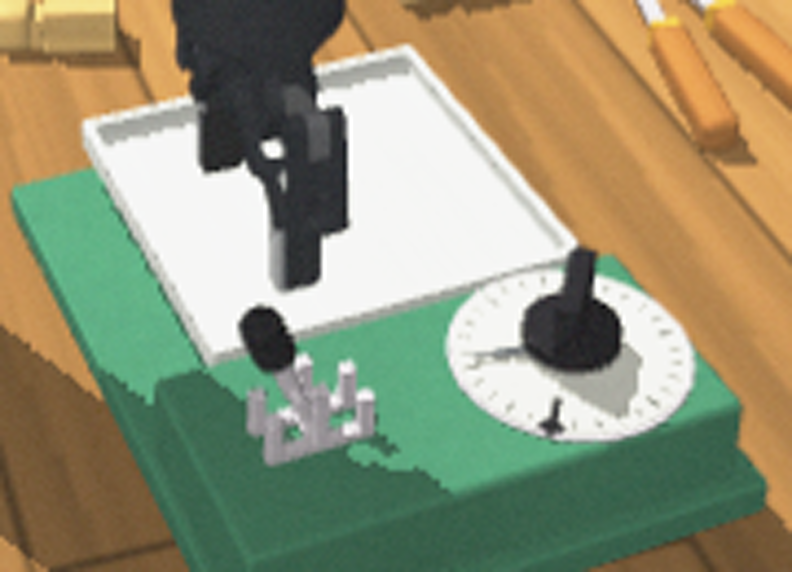

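Call:
carry_out(
  steps=[
    [0.0854, -0.002, -0.004, 0, 0],
    [0.0854, 0, 0, 0.02, 0],
    [0.0854, 0, 0, 0.018, 0],
    [0.0854, 0, 0, 0, 0],
  ],
)

```text
time: 3.48
position: [368.2, -285.7, 126.3]
tcp_rot: [0.116, -3.138, -0.003]
force: [-0.9, 0.4, -0.3]
opening: 1.001
```

Run:
```python
from h import *
go([366,-286,123],94.55)
c=grab("top"); s=grab("side")
zoom(c,330,450,180,290,6,"pics/tz3.png"); zoom(s,220,320,240,340,6,"pics/sz3.png")
go([366,-286,123],94.55)
print(bot.get_state()["joints"])
```

```text
t=3.48 pos [ 368.2 -285.7  126.3] yaw 94.2 F [-0.9  0.4 -0.3] open 85.5 j6 -0.87
turn -0.3
shift mm [ 2.2 -0.2  3.3]
t=3.58 pos [ 369.2 -286.8  128.4] yaw 94.2 F [ 0.7 -0.2  0.8] open 85.5 j6 -0.87
turn -0.3
shift mm [3.2 1.1 5.4]
[-7.98867645e-01  5.17766285e-02 -4.60033166e-01  1.05817204e+00
  2.35865888e-05 -8.72928407e-01]
```

View pics/sz3.png

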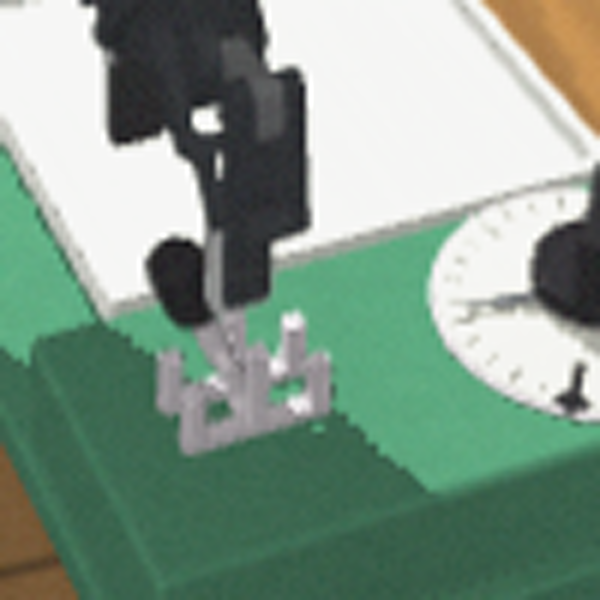

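View pics/tz3.png

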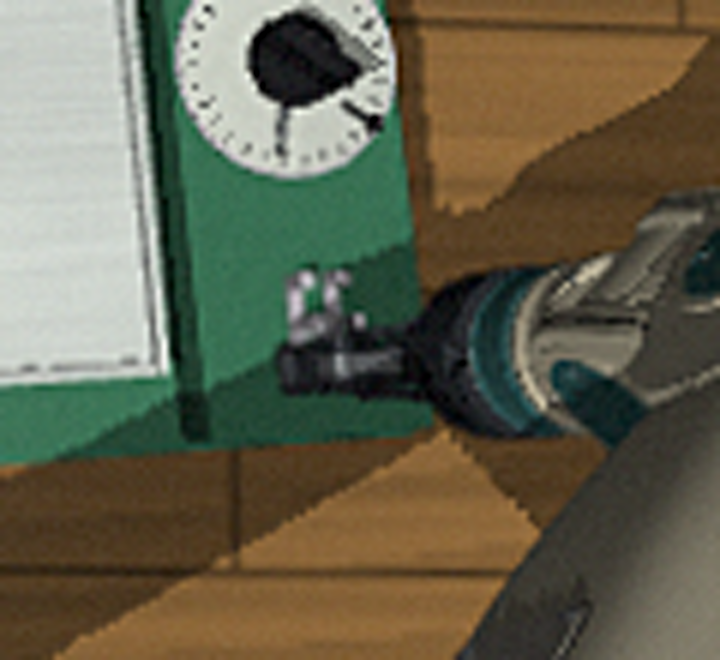

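Call:
carry_out(
  steps=[
    [0.0854, 0.003, 0, 0.005, 0],
    [0.04, 0, 0, 0, 0],
    [0.015, 0, 0, 0, 0],
    [0.015, 0, 0, 0, 0],
    [0.015, 0, 0, 0, 0],
  ],
)

```text
time: 4.0
position: [366.0, -287.1, 122.9]
tcp_rot: [-0.115, 3.139, -0.001]
force: [-0.5, 0.3, 0.4]
opening: 0.454
```

Call:
carry_out(
  steps=[
    [0.015, 0, 0, 0, 0],
    [0.015, 0, 0, 0, 0],
    [0.015, 0, 0, 0, 0],
  ],
)

```text
time: 4.25
position: [366.1, -288.1, 123.1]
tcp_rot: [-0.115, 3.139, -0.004]
force: [-1.7, -2.9, 2.1]
opening: 0.215
```

Run:
```python
from h import *
c=grab("top"); s=grab("side")
zoom(s,220,320,240,340,6,"pics/sz4.png")
go([366,-286,123],94.55)
```

```text
t=4.35 pos [ 366.1 -288.1  123.1] yaw 94.2 F [-1.2 -3.   3. ] open 18.9 j6 -0.88
turn -0.4
shift mm [-0.1  2.1  0.1]
```

View pics/sz4.png

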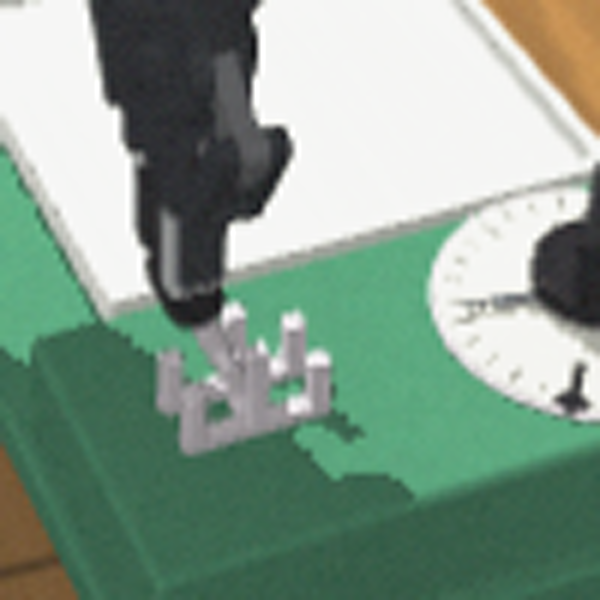

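Call:
carry_out(
  steps=[
    [0.015, 0, 0, 0, 0],
    [0.015, 0.0022, 0, -0.005, 0],
    [0.015, 0.0022, 0, -0.005, 0],
    [0.015, 0, 0, 0, 0],
  ],
  grip_force=70,
)

```text
time: 4.68
position: [362.2, -288.0, 133.0]
tcp_rot: [-0.115, 3.137, -0.003]
force: [2.2, -5.2, -3.2]
opening: 0.194
```

Run:
```python
from h import *
s=grab("side")
zoom(s,220,320,240,340,6,"pics/sz5.png")
go([366,-286,123],94.55)
```

```text
t=4.73 pos [ 362.2 -288.   132.7] yaw 94.2 F [ 2.1 -4.5 -4.2] open 16.2 j6 -0.89
turn -0.3
shift mm [-4.   1.7  9.7]
```

View pics/sz5.png

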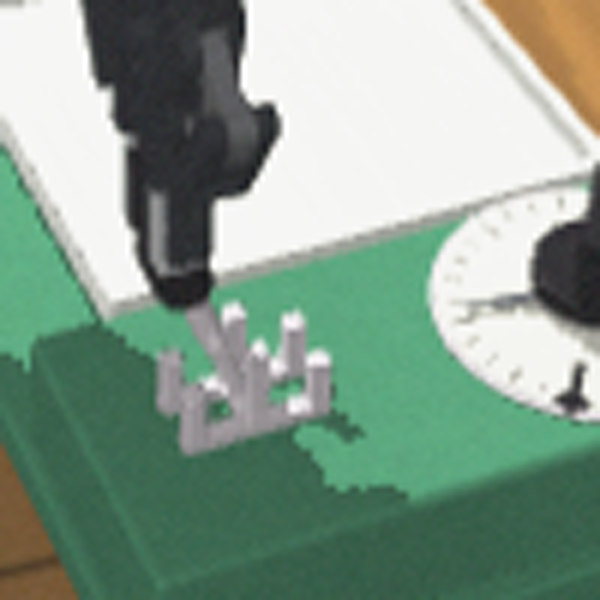

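Call:
carry_out(
  steps=[
    [0.015, -0.0071, 0, -0.0026, 0],
    [0.015, -0.0074, 0, -0.0019, 0],
    [0.015, -0.0075, 0, -0.0011, 0],
    [0.015, -0.0076, 0, -0.0004, 0],
    [0.015, 0, 0, 0, 0],
  ],
)

```text
time: 5.15
position: [391.0, -284.5, 137.6]
tcp_rot: [0.116, -3.138, -0.002]
force: [0.2, -0.0, 1.3]
opening: 0.176
```

Run:
```python
from h import *
s=grab("side")
zoom(s,220,320,240,340,6,"pics/sz6.png")
go()
```

```text
t=5.20 pos [ 390.6 -283.7  137.6] yaw 94.3 F [ 0.5 -0.7  0.1] open 15.1 j6 -0.84
```

View pics/sz6.png

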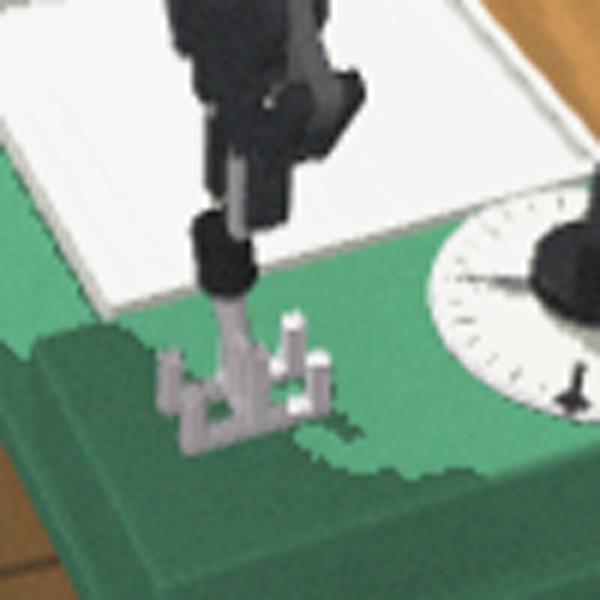

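The side view shows that the cap at (225,250) slipped out of the pads at (250,200). The bat now stands partway over. I'll open the hand, measure the cap again and regrip nearer its centre.

Call:
carry_out(
  steps=[
    [0.0854, 0, 0, 0, 0],
    [0.0854, 0, 0, 0, 0],
    [0.0854, 0, 0, -0.03, 0],
    [0.0854, 0, 0, -0.03, 0],
    [0.0854, 0, 0, 0, 0],
  ],
)

```text
time: 5.62
position: [393.2, -286.8, 203.8]
tcp_rot: [-0.116, 3.133, -0.008]
force: [1.5, -1.7, 0.6]
opening: 0.877
```

Run:
```python
from h import *
s=grab("side");c=grab("top")
zoom(s,220,320,240,340,6,"pics/sz7.png");zoom(c,360,420,200,260,10,"pics/tz7.png")
go()
```

```text
t=5.72 pos [ 391.4 -285.2  199.7] yaw 94.2 F [ 0.6 -0.   0.1] open 85.2 j6 -0.84
```

View pics/sz7.png

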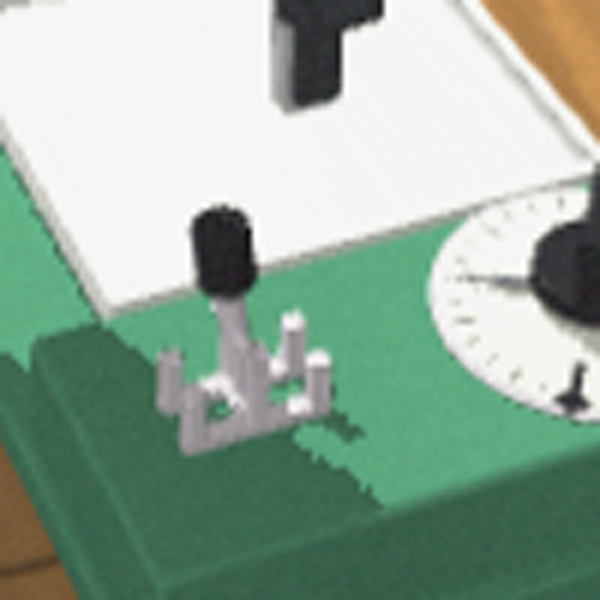

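View pics/tz7.png

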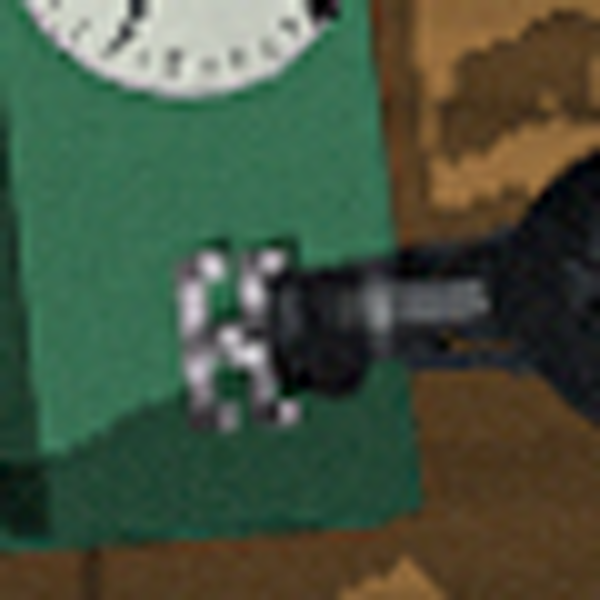

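Run:
```python
from h import *
s=grab("side")
a=np.radians(4.55); ex=np.array([np.cos(a),np.sin(a),0]);ey=np.array([-np.sin(a),np.cos(a),0])
for yo in (0,-3):
  piv=np.array([390.6,-282.8,80])+yo*ey
  for nm,px in (("old",(251.8,288.8)),("old2",(250.9,286.8)),("now",(257.3,282.2)),("now bottom",(226/6+220,293/6+240)),("now top",(220/6+220,217/6+240))):
    o,d=rays(s,[px]); d=d[0]; t=((piv-o)@ey)/(d@ey); p=o+t*d; v=p-piv; print(yo,nm,p.round(1),"x,z",(v@ex).round(1),v[2].round(1),"r %.1f ang %.3f"%(np.hypot(v@ex,v[2]),np.arctan2(v@ex,v[2])))
# silhouettes mask centroid
x0,y0,x1,y1=245,270,270,295; m=(s["image"][y0:y1,x0:x1].max(2)<60).astype(np.uint8);M=cv2.moments(m,True);print(M["m10"]/M["m00"]+x0,M["m01"]/M["m00"]+y0)
```

```text
0 old [ 370.9 -284.4  132.2] x,z -19.8 52.2 r 55.9 ang -0.362
0 old2 [ 368.8 -284.5  138.4] x,z -21.8 58.4 r 62.3 ang -0.358
0 now [ 383.2 -283.4  146.1] x,z -7.5 66.1 r 66.5 ang -0.112
0 now bottom [ 384.2 -283.3  127.6] x,z -6.4 47.6 r 48.1 ang -0.133
0 now top [ 381.5 -283.5  162.8] x,z -9.1 82.8 r 83.3 ang -0.109
-3 old [ 369.9 -287.5  135.2] x,z -21.0 55.2 r 59.0 ang -0.364
-3 old2 [ 367.8 -287.6  141.3] x,z -23.1 61.3 r 65.5 ang -0.360
-3 now [ 382.1 -286.5  149. ] x,z -8.8 69.0 r 69.5 ang -0.126
-3 now bottom [ 383.2 -286.4  130.6] x,z -7.7 50.6 r 51.1 ang -0.151
-3 now top [ 380.5 -286.6  165.6] x,z -10.4 85.6 r 86.3 ang -0.121
257.0357142857143 281.8392857142857
```

Run:
```python
from h import *
go([382.5,-285.5,125],94.55)
```

```text
t=5.77 pos [ 390.6 -284.5  198.4] yaw 94.2 F [ 0.2  0.9 -0.1] open 85.1 j6 -0.84
turn -0.3
shift mm [ 8.2 -0.4 73.4]
```

Call:
carry_out(
  steps=[
    [0.0854, 0.008, 0, 0, -0.3],
    [0.0854, 0, 0, 0.03, 0],
    [0.0854, 0, 0, 0.03, 0],
    [0.0854, 0, 0, 0.013, 0],
    [0.0854, 0, 0, 0, 0],
  ],
)

```text
time: 6.18
position: [378.6, -281.8, 120.3]
tcp_rot: [0.124, -3.131, -0.013]
force: [-1.4, 0.4, 0.8]
opening: 0.998
```

Run:
```python
from h import *
s=grab("side")
zoom(s,220,320,240,340,6,"pics/sz8.png")
go([382.5,-285.5,125],94.55)
```

```text
t=6.23 pos [ 380.  -283.2  122.5] yaw 94.5 F [-0.3 -0.3  1.3] open 85.4 j6 -0.86
turn -0.0
shift mm [-2.3 -2.5 -2.6]
```

View pics/sz8.png

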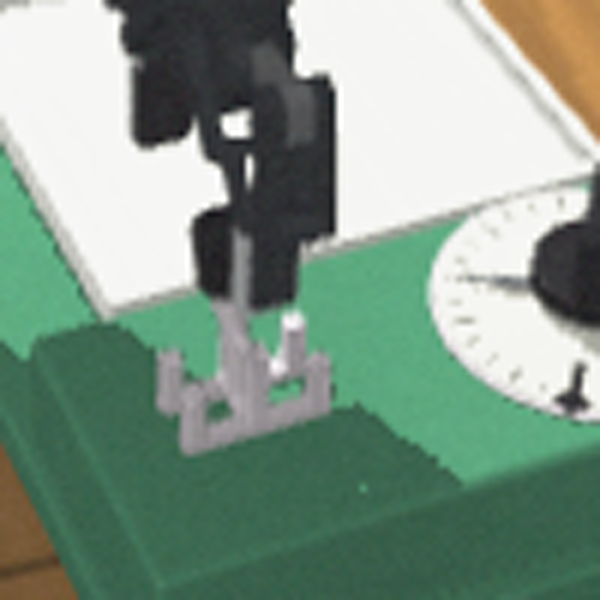

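Call:
carry_out(
  steps=[
    [0.015, 0, 0, 0, 0],
    [0.015, 0, 0, 0, 0],
    [0.015, 0, 0, 0, 0],
    [0.015, 0, 0, 0, 0],
    [0.015, 0, 0, 0, 0],
  ],
  grip_force=60,
)

```text
time: 6.65
position: [383.4, -286.1, 126.3]
tcp_rot: [-0.124, 3.138, -0.002]
force: [0.4, -0.2, 0.2]
opening: 0.303
```

Call:
carry_out(
  steps=[
    [0.015, 0, 0, 0, 0],
    [0.015, 0, 0, 0, 0],
  ],
)

```text
time: 6.82
position: [383.5, -286.9, 126.5]
tcp_rot: [-0.124, 3.138, -0.005]
force: [-0.9, -2.3, 4.5]
opening: 0.222
```

Run:
```python
from h import *
s=grab("side")
zoom(s,220,320,240,340,6,"pics/sz9.png")
go([382.5,-285.5,125],94.55)
```

```text
t=6.87 pos [ 383.5 -286.8  126.5] yaw 94.5 F [-0.8 -1.8  4.2] open 18.9 j6 -0.86
turn -0.0
shift mm [0.9 1.4 1.5]
```

View pics/sz9.png

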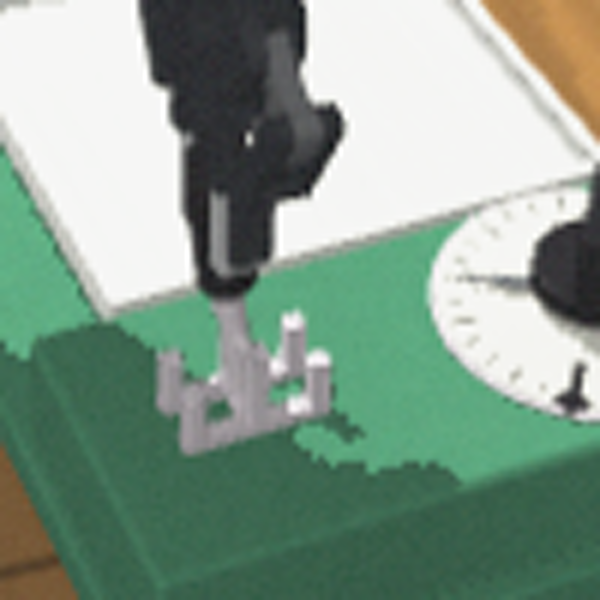

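Call:
carry_out(
  steps=[
    [0.015, 0.0005, 0, -0.004, 0],
    [0.015, 0.0005, 0, -0.004, 0],
    [0.015, 0, 0, 0, 0],
    [0.015, -0.0048, 0, -0.0005, 0],
    [0.015, -0.0048, 0, 0, 0],
  ],
  grip_force=80,
)

```text
time: 7.28
position: [389.9, -285.7, 133.3]
tcp_rot: [0.122, -3.135, 0.003]
force: [-2.4, -5.6, -5.0]
opening: 0.212
```

Call:
carry_out(
  steps=[
    [0.015, -0.0048, 0, 0, 0],
    [0.015, -0.0048, 0, 0.0006, 0],
    [0.015, -0.005, 0, 0.001, 0],
    [0.015, -0.005, 0, 0.0011, 0],
    [0.015, 0, 0, 0, 0],
  ],
)

```text
time: 7.7
position: [411.1, -282.3, 130.6]
tcp_rot: [0.125, -3.139, -0.004]
force: [0.8, -0.0, -0.4]
opening: 0.178
```

Run:
```python
from h import *
s=grab("side")
zoom(s,220,320,240,340,6,"pics/sz10.png")
go([382.5,-285.5,125],94.55)
```

```text
t=7.75 pos [ 411.  -282.3  130.8] yaw 94.5 F [ 0.6 -0.4 -0.6] open 15.0 j6 -0.81
turn -0.0
shift mm [28.6 -1.   5.8]
```

View pics/sz10.png

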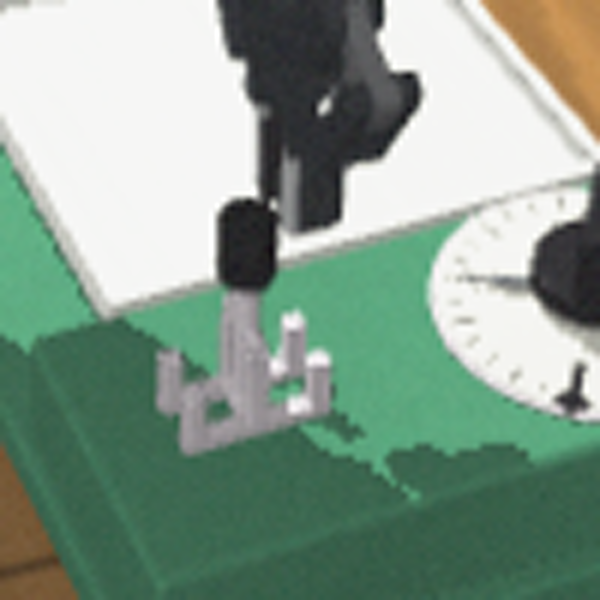

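Call:
carry_out(
  steps=[
    [0.015, 0, 0, -0.03, 0],
    [0.015, 0, 0, -0.03, 0],
    [0.015, 0.025, -0.002, 0, 0],
    [0.015, 0.025, -0.001, 0, 0],
    [0.015, 0, 0, 0, 0],
  ],
)

```text
time: 8.17
position: [358.1, -288.7, 191.6]
tcp_rot: [0.121, -3.137, -0.004]
force: [-0.6, 0.6, -0.6]
opening: 0.173
```

Run:
```python
from h import *
a=np.radians(4.55); ex=np.array([np.cos(a),np.sin(a),0]);ey=np.array([-np.sin(a),np.cos(a),0])
piv=np.array([390.6,-282.8,0])-2*ey
s=grab("side")
zoom(s,220,320,240,340,6,"pics/sz11.png")
go(piv-32*ex+[0,0,122],94.55)
```

```text
t=8.22 pos [ 359.6 -289.   191.4] yaw 94.4 F [-0.2 -0.4 -0.1] open 15.0 j6 -0.90
turn -0.1
shift mm [ 0.6  1.6 69.4]
```

View pics/sz11.png

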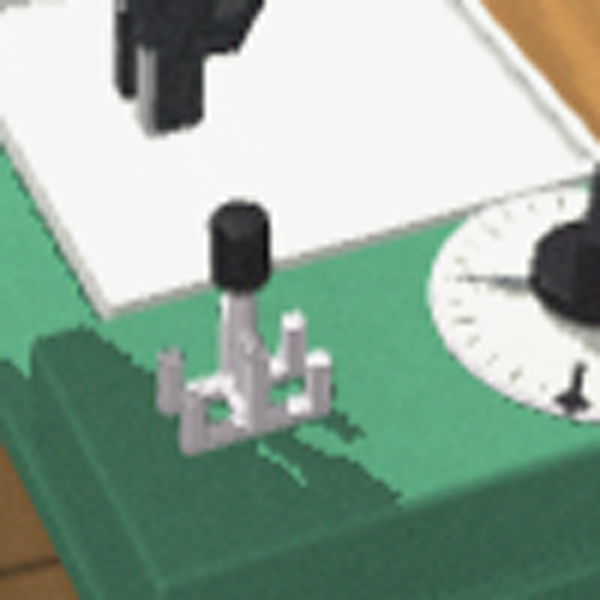

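Call:
carry_out(
  steps=[
    [0.015, 0, 0.0015, 0.035, 0],
    [0.015, 0, 0, 0.034, 0],
    [0.015, 0, 0, 0, 0],
    [0.015, -0.008, 0, 0, 0],
    [0.015, 0, 0, 0, 0],
  ],
)

```text
time: 8.63
position: [371.1, -288.5, 123.4]
tcp_rot: [-0.125, 3.137, -0.001]
force: [-0.4, 0.2, -0.8]
opening: 0.176
```

Call:
carry_out(
  steps=[
    [0.015, -0.006, 0, 0, 0],
    [0.015, -0.006, 0, 0, 0],
    [0.015, -0.006, 0, 0, 0],
    [0.015, -0.005, 0, 0, 0],
    [0.015, 0, 0, 0, 0],
  ],
)

```text
time: 9.05
position: [394.1, -287.0, 123.1]
tcp_rot: [-0.125, 3.137, -0.002]
force: [0.6, -0.3, 0.7]
opening: 0.173
```

Run:
```python
from h import *
a=np.radians(4.55); ex=np.array([np.cos(a),np.sin(a),0]);ey=np.array([-np.sin(a),np.cos(a),0])
piv=np.array([390.6,-282.8,0])-2*ey
s=grab("side")
zoom(s,220,320,240,340,6,"pics/sz12.png")
go(piv+[0,0,122],94.55)
```

```text
t=9.10 pos [ 393.5 -286.8  122.9] yaw 94.6 F [ 0.4  0.4 -0.2] open 15.0 j6 -0.84
turn 0.0
shift mm [2.5 2.3 0.9]
```

View pics/sz12.png

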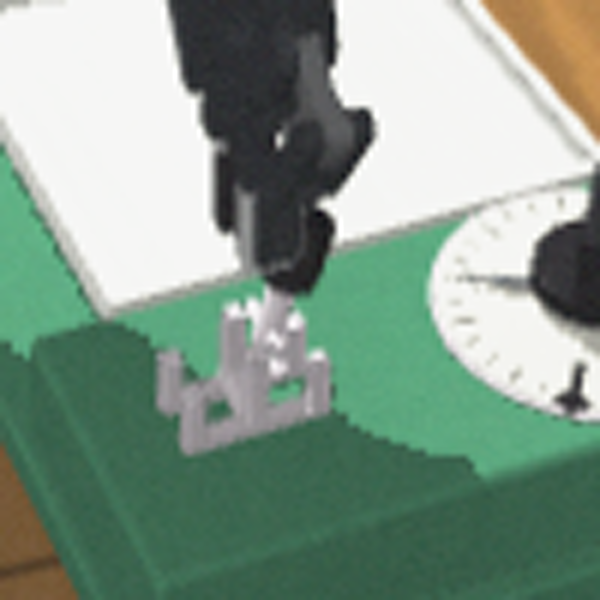

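Call:
carry_out(
  steps=[
    [0.015, 0.02, 0, 0, 0],
    [0.015, 0.01, 0, -0.03, 0],
    [0.015, 0, 0, -0.04, 0],
    [0.015, 0, 0, 0, 0],
  ],
)

```text
time: 9.43
position: [365.3, -292.5, 199.3]
tcp_rot: [-0.122, 3.131, -0.015]
force: [0.5, -1.1, -0.3]
opening: 0.18
```

Run:
```python
from h import *
a=np.radians(4.55); ex=np.array([np.cos(a),np.sin(a),0]);ey=np.array([-np.sin(a),np.cos(a),0])
s=grab("side");c=grab("top")
zoom(s,220,350,240,340,6,"pics/sz13.png");zoom(c,360,420,165,260,6,"pics/tz13.png")
piv=np.array([390.6,-282.8,80])-2*ey
for nm,px in (("mid",(0,0)),):pass
m=(s["image"][265:295,255:285].max(2)<60).astype(np.uint8);M=cv2.moments(m,True);px=(M["m10"]/M["m00"]+255,M["m01"]/M["m00"]+265);print(px,M["m00"])
o,d=rays(s,[px]); d=d[0]; t=((piv-o)@ey)/(d@ey); p=o+t*d; v=p-piv; print(p,np.hypot(v@ex,v[2]),np.arctan2(v@ex,v[2]))
go()
```

```text
(269.2773109243698, 280.9159663865546) 119.0
[ 409.77915022 -283.2800493   142.51945721] 65.36629697785551 0.2962159978379193
t=9.53 pos [ 363.7 -290.5  194.7] yaw 94.5 F [ 0.5 -0.2 -0.3] open 15.2 j6 -0.89
```

View pics/sz13.png

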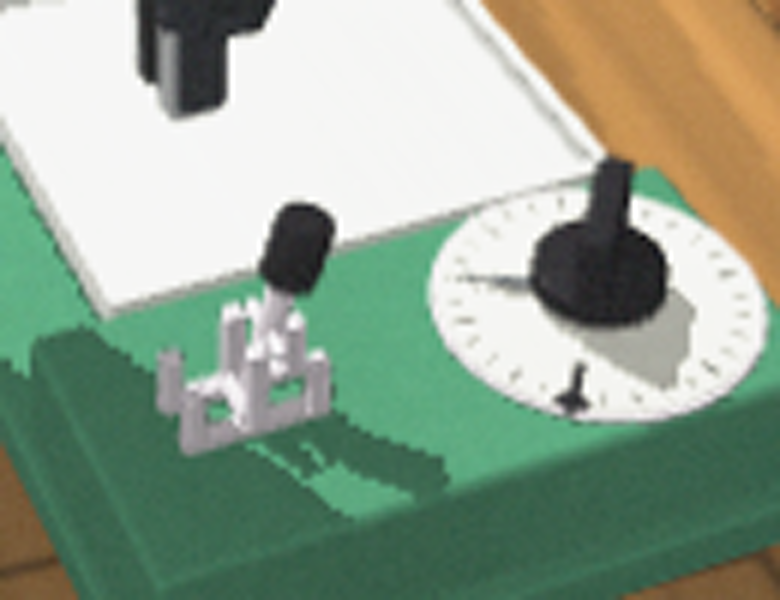

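View pics/tz13.png

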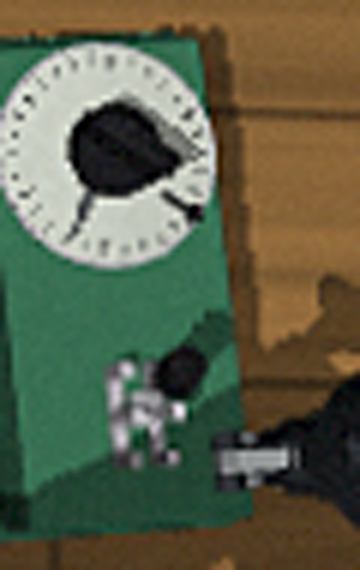

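Run:
```python
from h import *
a=np.radians(4.55); ex=np.array([np.cos(a),np.sin(a),0]);ey=np.array([-np.sin(a),np.cos(a),0])
piv=np.array([390.6,-282.8,0])-2*ey
go(piv-20*ex+[0,0,122],94.55)
```

```text
t=9.53 pos [ 363.7 -290.5  194.7] yaw 94.5 F [ 0.5 -0.2 -0.3] open 15.2 j6 -0.89
turn -0.1
shift mm [-7.1  3.9 72.8]
```

Call:
carry_out(
  steps=[
    [0.015, -0.007, 0.004, 0.036, 0],
    [0.015, 0, 0, 0.036, 0],
    [0.015, -0.008, 0, 0, 0],
    [0.015, -0.008, 0, 0, 0],
    [0.015, -0.005, 0, 0, 0],
  ],
)

```text
time: 9.95
position: [391.5, -283.1, 121.1]
tcp_rot: [-0.124, 3.138, -0.001]
force: [1.2, -1.2, 0.2]
opening: 0.171
```

Call:
carry_out(
  steps=[
    [0.015, -0.003, 0, 0, 0],
    [0.015, -0.003, 0, 0, 0],
    [0.015, 0, 0, 0, 0],
  ],
)

```text
time: 10.2
position: [397.8, -283.4, 122.1]
tcp_rot: [-0.125, 3.136, -0.005]
force: [-1.2, -0.2, 0.6]
opening: 0.175
```

Call:
carry_out(
  steps=[
    [0.015, 0.02, 0, 0, 0],
    [0.015, 0.01, 0, -0.03, 0],
    [0.015, 0, 0, -0.04, 0],
    [0.015, 0, 0, 0, 0],
  ],
)

```text
time: 10.53
position: [369.4, -288.3, 198.2]
tcp_rot: [-0.122, 3.13, -0.016]
force: [1.2, -1.0, 1.5]
opening: 0.176
```

Run:
```python
from h import *
a=np.radians(4.55); ex=np.array([np.cos(a),np.sin(a),0]);ey=np.array([-np.sin(a),np.cos(a),0])
s=grab("side");c=grab("top")
zoom(s,220,350,240,340,6,"pics/sz14.png");zoom(c,350,420,165,260,6,"pics/tz14.png")
piv=np.array([390.6,-282.8,80])-2*ey
m=(s["image"][265:295,255:285].max(2)<60).astype(np.uint8);M=cv2.moments(m,True);px=(M["m10"]/M["m00"]+255,M["m01"]/M["m00"]+265);print(px,M["m00"])
o,d=rays(s,[px]); d=d[0]; t=((piv-o)@ey)/(d@ey); p=o+t*d; v=p-piv; print(p,np.hypot(v@ex,v[2]),np.arctan2(v@ex,v[2]))
go()
```

```text
(270.94117647058823, 281.03361344537814) 119.0
[ 413.6508514  -282.97193995  140.92839745] 65.11252512888016 0.36044477354257165
t=10.63 pos [ 367.8 -286.4  193.5] yaw 94.5 F [ 0.8  0.6 -0.3] open 14.8 j6 -0.88
```

View pics/sz14.png

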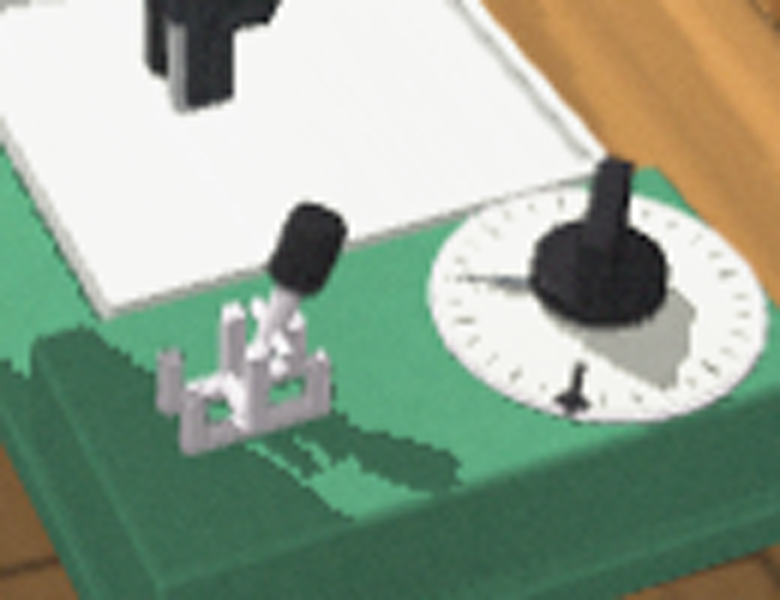

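View pics/tz14.png

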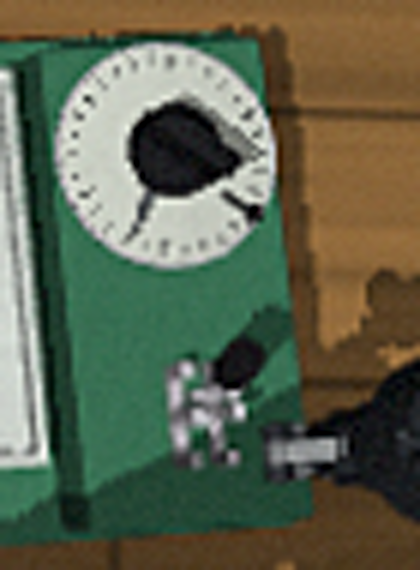

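```bash
cat >> h.py <<'E'
def dialcam(c,box,zd=77.7):
    x0,y0,x1,y1=box; im=c["image"][y0:y1,x0:x1]; hsv=cv2.cvtColor(im,cv2.COLOR_BGR2HSV)
    green=((hsv[...,0]>50)&(hsv[...,0]<95)&(hsv[...,1]>70))|((hsv[...,0]<30)&(hsv[...,1]>70))
    return im,hsv
E
python3 - <<'E'
from h import *
s=grab("side");c=grab("top")
for n,cc,b,z,p in(("top",c,(352,165,405,215),(258/6+350,212/6+165),(135/6+350,233/6+165)),("side",s,(285,265,352,315),(573/6+220,403/6+240),(456/6+220,276/6+240))):
    x0,y0,x1,y1=b; hsv=cv2.cvtColor(cc["image"][y0:y1,x0:x1],cv2.COLOR_BGR2HSV)
    w=((hsv[...,1]<50)&(hsv[...,2]>120)).astype(np.uint8)
    w=cv2.morphologyEx(w,cv2.MORPH_OPEN,np.ones((2,2)))
    cn,_=cv2.findContours(w,cv2.RETR_EXTERNAL,cv2.CHAIN_APPROX_NONE)
    k=max(cn,key=cv2.contourArea); h=cv2.convexHull(k)[:,0]+[x0,y0]
    q=plane(cc,h,77.7)[:,:2]; cen,r=cv2.minEnclosingCircle(q.astype(np.float32)); A=np.c_[2*q,np.ones(len(q))]; f=np.linalg.lstsq(A,(q**2).sum(1),rcond=None)[0]
    rr=np.sqrt(f[2]+f[0]**2+f[1]**2); print(n,cen,r,"lsq",f[:2],rr)
    for nm,px in(("zero",z),("ptr",p)):
        v=plane(cc,[px],78.5)[0,:2]-f[:2]; print(nm,np.hypot(*v),np.degrees(np.arctan2(v[1],v[0])))
E
```

```text
top (532.873291015625, -276.6068420410156) 63.665184020996094 lsq [ 532.69297672 -276.04782486] 62.860905731821184
zero 57.525123855088964 -120.75469320904425
ptr 47.951181550274875 153.55871503620875
side (522.0103759765625, -255.27638244628906) 89.6948013305664 lsq [ 529.18620953 -259.66494442] 77.22647141714287
zero 69.45125310527796 -112.65976491285804
ptr 42.31832215732898 165.23712107524722
```

Call:
carry_out(
  steps=[
    [0.06, 0, 0, 0, -6.8],
    [0.06, 0, 0, 0, -6.8],
    [0.06, 0, 0, 0, -6.8],
    [0.06, 0, 0, 0, -6.8],
    [0.06, 0, 0, 0, -6.8],
  ],
)

```text
time: 11.15
position: [365.2, -283.4, 188.7]
tcp_rot: [1.045, -2.961, -0.004]
force: [0.0, -0.2, -0.4]
opening: 0.703
```

Call:
carry_out(
  steps=[
    [0.06, 0, 0, 0, -6.8],
    [0.06, 0, 0, 0, -6.8],
    [0.06, 0, 0, 0, -6.8],
    [0.06, 0, 0, 0, 0],
  ],
)

```text
time: 11.48
position: [365.2, -283.5, 188.8]
tcp_rot: [1.548, -2.733, -0.005]
force: [-0.8, 1.1, 0.3]
opening: 0.704
```

Run:
```python
from h import *
go([534.5,-271.3,170],149)
c=grab("top");s=grab("side")
# better dial centre
x0,y0,x1,y1=352,165,405,215
for sat,val in((40,150),(45,140),(35,160)):
    hsv=cv2.cvtColor(c["image"][y0:y1,x0:x1],cv2.COLOR_BGR2HSV)
    w=((hsv[...,1]<sat)&(hsv[...,2]>val)).astype(np.uint8)
    cn,_=cv2.findContours(w,cv2.RETR_EXTERNAL,cv2.CHAIN_APPROX_NONE)
    k=max(cn,key=cv2.contourArea); h=cv2.convexHull(k)[:,0]+[x0,y0]; q=plane(c,h,77.7)[:,:2]
    f=np.linalg.lstsq(np.c_[2*q,np.ones(len(q))],(q**2).sum(1),rcond=None)[0]; print(f[:2],np.sqrt(f[2]+f[0]**2+f[1]**2))
for n,cc,b in(("top",c,(365,175,395,200)),("side",s,(300,255,340,300))):
    x0,y0,x1,y1=b; P=cloud(cc)[y0:y1,x0:x1].reshape(-1,3); ok=(P[:,2]>121)&(P[:,2]<131)&(np.hypot(P[:,0]-534,P[:,1]+272)<35); q=P[ok][:,:2]; print(n,ok.sum(),q.mean(0), cv2.minAreaRect(q.astype(np.float32)))
```

```text
t=11.48 pos [ 365.2 -283.5  188.8] yaw 149.0 F [-0.8  1.1  0.3] open 60.1 j6 -1.83
turn 0.0
shift mm [ -97.6 -138.9   18.5]
[ 535.79740851 -272.52920069] 62.22725461787186
[ 535.65339382 -272.58819669] 62.506961373687886
[ 535.83352844 -272.64746383] 62.01781071106873
top 65 [ 534.97475256 -272.90326298] ((535.567626953125, -273.0025329589844), (47.84367370605469, 14.832003593444824), 54.97700119018555)
side 102 [ 531.62051521 -277.36340595] ((532.70458984375, -275.46258544921875), (50.69682693481445, 13.421660423278809), 56.28009033203125)
```

Call:
carry_out(
  steps=[
    [0.06, -0.0193, -0.028, 0.002, 0],
    [0.06, -0.0193, -0.028, 0.002, 0],
    [0.06, -0.0193, -0.028, 0.002, 0],
    [0.06, -0.0193, -0.028, 0.002, 0],
    [0.06, -0.0193, -0.028, 0.002, 3.5],
  ],
)

```text
time: 12.0
position: [536.9, -273.5, 179.4]
tcp_rot: [1.455, -2.784, -0.001]
force: [0.4, -0.7, 0.2]
opening: 0.704
```

Call:
carry_out(
  steps=[
    [0.06, 0, 0, 0.0, 0],
    [0.06, 0, 0, 0.0, 0],
  ],
)

```text
time: 12.17
position: [536.6, -273.4, 178.9]
tcp_rot: [1.461, -2.78, -0.002]
force: [0.4, 0.0, -0.6]
opening: 0.702
```

Run:
```python
from h import *
go([535,-273,100],145.5)
s=grab("side");zoom(s,240,370,220,340,6,"pics/sz15.png")
```

```text
t=12.17 pos [ 536.6 -273.4  178.9] yaw 145.4 F [ 0.4  0.  -0.6] open 60.0 j6 -1.55
turn -0.1
shift mm [ 0.5  1.4 78.9]
```

View pics/sz15.png

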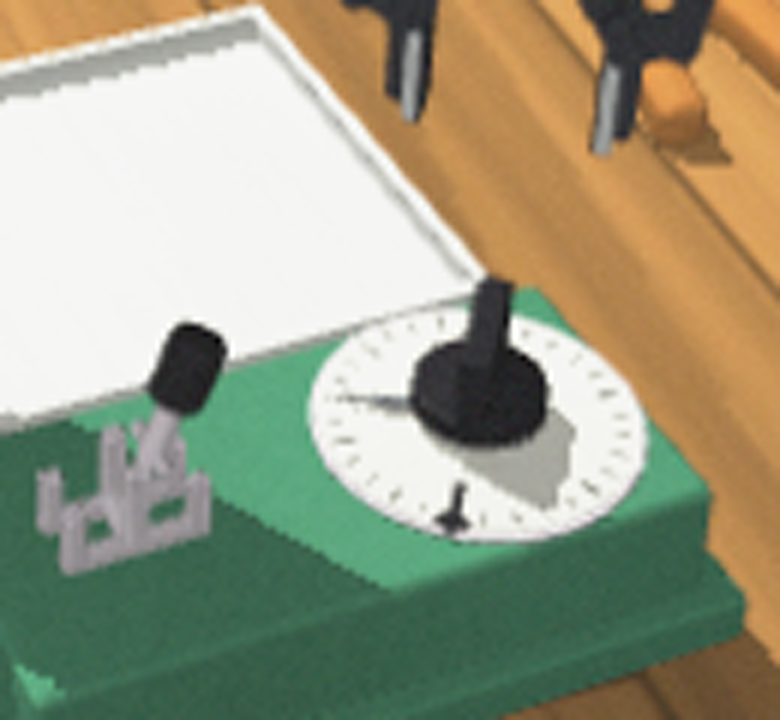

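Call:
carry_out(
  steps=[
    [0.06, 0.0005, 0.001, 0.03, 0],
    [0.06, 0, 0, 0.03, 0],
    [0.06, 0, 0, 0.016, 0],
    [0.06, 0, 0, 0.0, 0],
    [0.06, 0, 0, 0.0, 0],
  ],
)

```text
time: 12.63
position: [532.4, -273.3, 103.5]
tcp_rot: [1.458, -2.781, -0.004]
force: [0.7, -0.1, 0.1]
opening: 0.702
```

Call:
carry_out(
  steps=[
    [0.008, 0, 0, 0, 0],
    [0.008, 0, 0, 0, 0],
    [0.008, 0, 0, 0, 0],
    [0.008, 0, 0, 0, 0],
    [0.008, 0, 0, 0, 0],
  ],
  grip_force=30,
)

```text
time: 13.05
position: [535.1, -274.3, 105.2]
tcp_rot: [-1.46, 2.781, -0.002]
force: [0.6, -0.5, -0.0]
opening: 0.093
```

Run:
```python
from h import *
go([535,-273,100],145.5)
s=grab("side");zoom(s,240,370,220,340,6,"pics/sz16.png")
```

```text
t=13.05 pos [ 535.1 -274.3  105.2] yaw 145.4 F [ 0.6 -0.5 -0. ] open 7.9 j6 -1.55
turn -0.1
shift mm [-1.   0.8  5.2]
```

View pics/sz16.png

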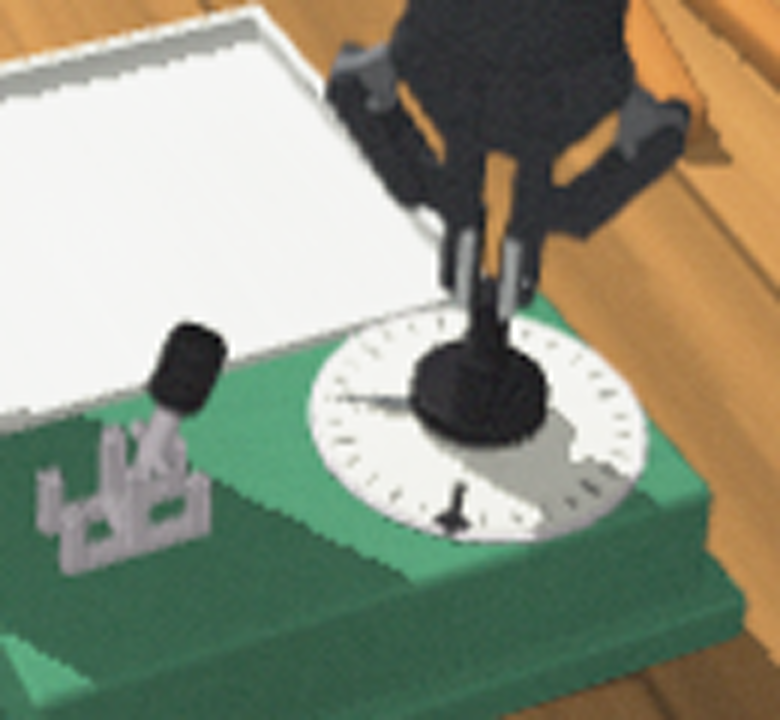

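Call:
carry_out(
  steps=[
    [0.03, 0, 0, 0, 0],
    [0.03, 0, 0, 0, 0],
    [0.03, -0.001, 0.0005, 0.005, 0],
    [0.0, 0, 0, 0, 0],
    [0.0, 0, 0, 0, 0],
  ],
)

```text
time: 13.52
position: [534.6, -272.6, 98.8]
tcp_rot: [1.461, -2.781, -0.0]
force: [-0.3, 0.0, 0.5]
opening: 0.075
```

Call:
carry_out(
  steps=[
    [0, 0, 0, 0, 0],
    [0, 0, 0, 0, 0],
    [0, 0, 0, 0, 0],
    [0, 0, 0, 0, 0],
  ],
)

```text
time: 13.85
position: [534.7, -272.7, 99.2]
tcp_rot: [-1.461, 2.781, 0.0]
force: [0.2, -0.8, 0.0]
opening: -0.001
```

Run:
```python
from h import *
go([535,-273,100],145.5)
s=grab("side");zoom(s,240,370,220,340,6,"pics/sz17.png")
```

```text
t=13.85 pos [ 534.7 -272.7   99.2] yaw 145.4 F [ 0.2 -0.8  0. ] open -0.1 j6 -1.55
turn -0.1
shift mm [ 0.  -0.4 -0.8]
```

View pics/sz17.png

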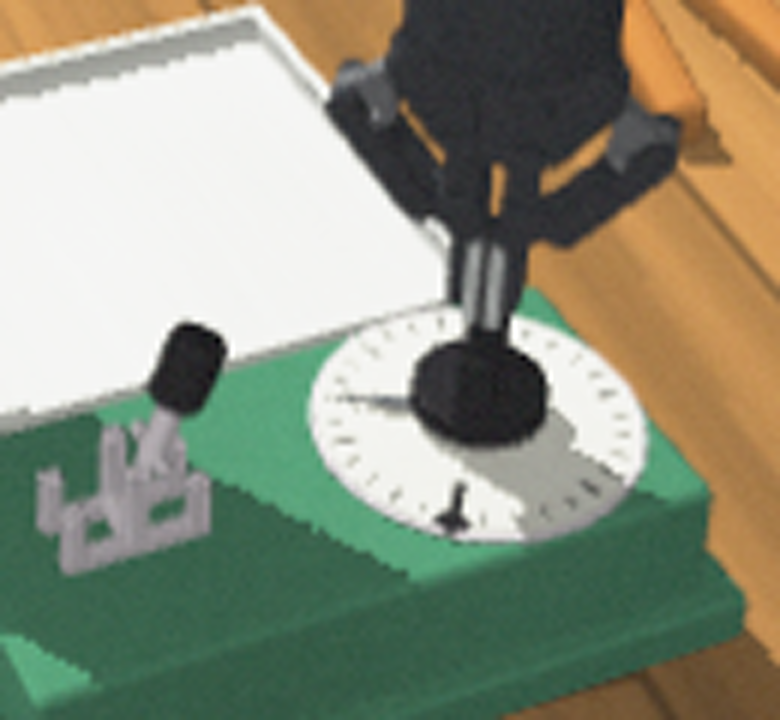

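Run:
```python
from h import *
s=grab("side");c=grab("top")
q=proj(s,[534.7,-272.7,99.2])[0]; print(q,(q-[240,220])*6)
q=proj(s,[535,-273,126])[0]; print("bar top",q,(q-[240,220])*6)
q=proj(c,[534.7,-272.7,99.2])[0]; print(q,(q-[340,150])*7)
zoom(c,340,430,150,230,7,"pics/tz17.png")
P=cloud(s)
for px in((321,262),(321,270),(319,290),(322,275)): print(px,P[px[1],px[0]])
```

```text
[319.81402363 281.57047462] [478.88414177 369.42284773]
bar top [320.93040317 272.29309073] [485.58241903 313.75854436]
[379.67551751 189.51945177] [277.7286226  276.63616236]
(321, 262) [ 527.99598857 -281.51511063  162.98158256]
(321, 270) [ 529.80511841 -281.73823805  140.68960273]
(319, 290) [ 519.68486147 -300.17190769  102.08547067]
(322, 275) [ 533.20402951 -282.25312858  126.23250505]
```

View pics/tz17.png

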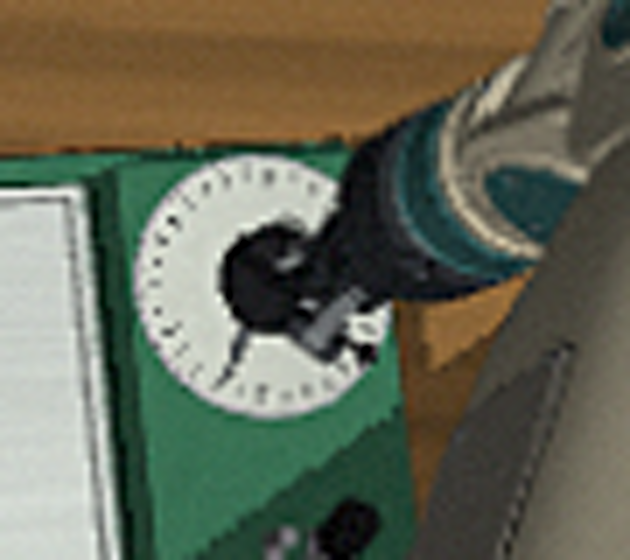

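Run:
```python
from h import *
i=cv2.imread("pics/side0.png")[255:315,285:350]; j=cv2.imread("pics/top0.png")[165:215,355:410]
s=grab("side");k=s["image"][225:315,285:350]
f=8
a=cv2.resize(i,None,fx=f,fy=f,interpolation=cv2.INTER_CUBIC); b=cv2.resize(j,None,fx=5,fy=5,interpolation=cv2.INTER_CUBIC)
cv2.imwrite("pics/k1.png",np.clip(a.astype(float)*1.8,0,255)); cv2.imwrite("pics/k2.png",np.clip(cv2.resize(k,None,fx=6.5,fy=6.5,interpolation=cv2.INTER_CUBIC)*2.0,0,255))
cv2.imwrite("pics/k3.png",np.clip(cv2.resize(j,None,fx=10,fy=10,interpolation=cv2.INTER_CUBIC)*2.0,0,255))
```

```text
[ WARN:0@1.212] global loadsave.cpp:1063 imwrite_ Unsupported depth image for selected encoder is fallbacked to CV_8U.
```

View pics/k1.png

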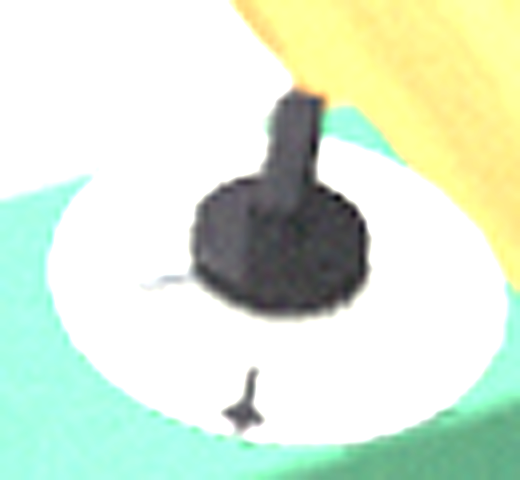

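View pics/k2.png

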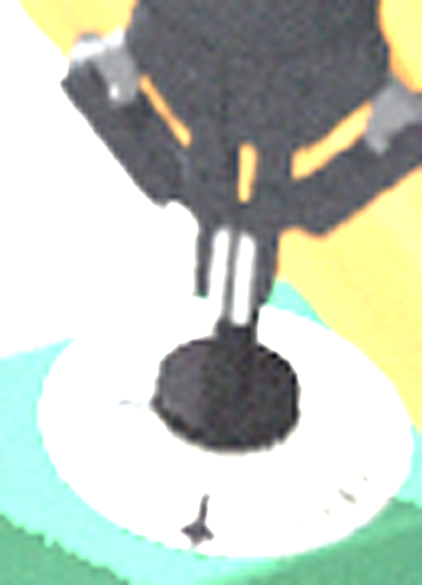

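View pics/k3.png

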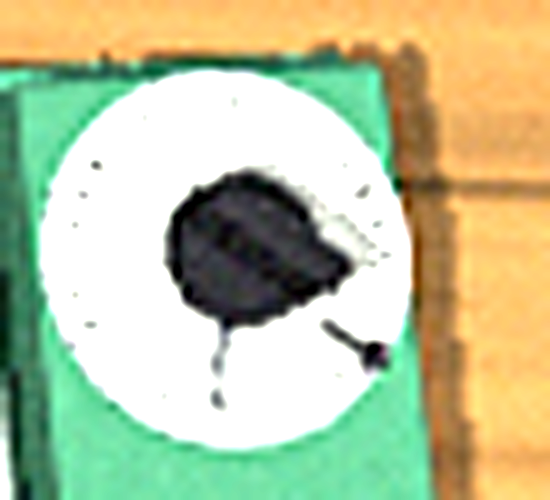

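Run:
```python
from h import *
s=grab("side");c=grab("top")
q=proj(s,[[143.3,607.5,202.2],[143.3,607.5,215.2],[143.3,607.5,230]]); print(q*1.5625)
q=proj(s,[[536.6,-273.4,178.9],[536.6,-273.4,190],[536.6,-273.4,200]]); print((q-[240,220])*6)
p=np.array([536.6,-273.4,0]); y=np.array([np.cos(np.radians(145.4)),np.sin(np.radians(145.4)),0])
for z in(179,190,200): print(z,(proj(s,[p+y*30+[0,0,z],p-y*30+[0,0,z]])-[240,220])*6)
```

```text
[[169.71412175 184.26045446]
 [168.82499621 178.64131188]
 [167.80304628 172.18709735]]
[[501.67721016 198.73804896]
 [504.20550091 173.88486082]
 [506.50835662 151.26159765]]
179 [[419.03930756 183.42180166]
 [585.60537111 213.84830239]]
190 [[421.08203477 158.89112776]
 [588.58768675 189.11685411]]
200 [[422.95927394 136.36115879]
 [591.32887579 166.39918684]]
```

The side view shows the shut fingertips at about (487,330), above the bar. The pads sit roughly 20–25 mm higher than the reported TCP implies, which explains why the cap slipped out. I'll open, go lower while watching the force, and close again.

Call:
carry_out(
  steps=[
    [0.045, 0, 0, 0, 0],
    [0.045, 0, 0, 0, 0],
    [0.045, 0, 0, 0, 0],
    [0.045, 0, 0, 0.01, 0],
    [0.045, 0, 0, 0, 0],
  ],
)

```text
time: 14.57
position: [533.7, -272.1, 87.4]
tcp_rot: [1.46, -2.78, -0.003]
force: [-0.8, -0.2, -0.0]
opening: 0.53
```

Call:
carry_out(
  steps=[
    [0.045, 0, 0, 0.006, 0],
    [0.045, 0, 0, 0, 0],
  ],
)

```text
time: 14.73
position: [533.7, -272.1, 81.6]
tcp_rot: [1.46, -2.78, -0.003]
force: [-0.6, -0.1, 0.1]
opening: 0.527
```

Run:
```python
from h import *
go([535,-273,80],145.5)
s=grab("side");k=s["image"][225:315,285:350]
cv2.imwrite("pics/k4.png",np.clip(cv2.resize(k,None,fx=6.5,fy=6.5,interpolation=cv2.INTER_CUBIC)*2.0,0,255).astype(np.uint8))
```

```text
t=14.73 pos [ 533.7 -272.1   81.6] yaw 145.4 F [-0.6 -0.1  0.1] open 45.0 j6 -1.55
turn -0.1
shift mm [-0.  -1.6  1.6]
```

View pics/k4.png

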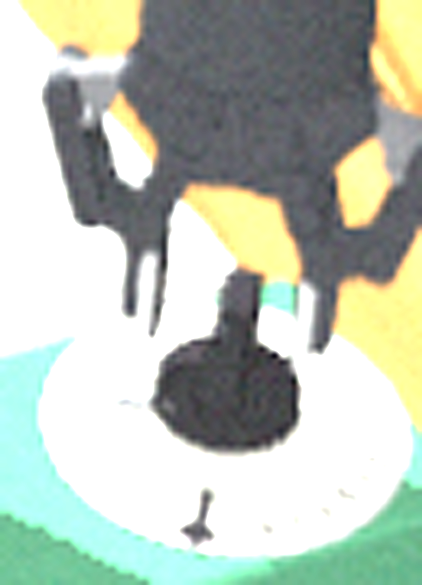

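Call:
carry_out(
  steps=[
    [0.045, 0, 0.0, 0.003, 0],
    [0.0, 0, 0, 0, 0],
    [0, 0, 0, 0, 0],
    [0, 0, 0, 0, 0],
    [0, 0, 0, 0, 0],
  ],
  grip_force=40,
)

```text
time: 15.2
position: [535.9, -273.6, 80.6]
tcp_rot: [-1.46, 2.78, -0.004]
force: [3.1, -2.5, -3.2]
opening: 0.152
```

Call:
carry_out(
  steps=[
    [0, 0, 0.0, 0, 0],
    [0.0, 0, 0, 0, 0],
  ],
)

```text
time: 15.37
position: [535.9, -273.7, 80.6]
tcp_rot: [-1.46, 2.78, -0.004]
force: [4.5, -3.9, -4.1]
opening: 0.154
```

Run:
```python
from h import *
go([535,-273,80],145.5)
s=grab("side");k=s["image"][225:315,285:350]
cv2.imwrite("pics/k5.png",np.clip(cv2.resize(k,None,fx=6.5,fy=6.5,interpolation=cv2.INTER_CUBIC)*2.0,0,255).astype(np.uint8))
```

```text
t=15.37 pos [ 535.9 -273.7   80.6] yaw 145.4 F [ 4.5 -3.9 -4.1] open 13.1 j6 -1.55
turn -0.1
shift mm [-0.   1.1  0.6]
```

View pics/k5.png

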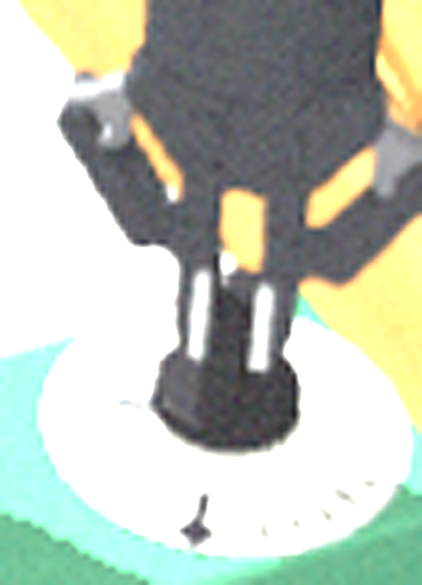

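Call:
carry_out(
  steps=[
    [0, 0, 0, 0, 6],
    [0, 0, 0, 0, 7],
    [0, 0, 0, 0, 7],
    [0, 0, 0, 0, 7],
    [0, 0, 0, 0, 7],
  ],
)

```text
time: 15.83
position: [536.2, -274.0, 80.6]
tcp_rot: [-0.574, 3.086, -0.004]
force: [5.0, -5.4, -4.3]
opening: 0.149
```

Call:
carry_out(
  steps=[
    [0, 0, 0, 0, 7],
    [0, 0, 0, 0, 7],
    [0, 0, 0, 0, 7],
    [0, 0, 0, 0, 7],
    [0, 0, 0, 0, 7],
  ],
)

```text
time: 16.25
position: [536.3, -274.4, 80.6]
tcp_rot: [0.381, 3.115, -0.004]
force: [4.4, -5.1, -3.6]
opening: 0.15
```

Call:
carry_out(
  steps=[
    [0, 0, 0, 0, 6],
    [0, 0, 0, 0, 0],
    [0, 0, 0, 0, 0],
  ],
)

```text
time: 16.5
position: [536.3, -274.5, 80.6]
tcp_rot: [0.535, 3.092, -0.004]
force: [4.2, -4.5, -4.6]
opening: 0.153
```

```bash
cat > look.py <<'E'
from h import *
import sys
n=sys.argv[1]
go()
s=grab("side");k=s["image"][240:320,285:355]
cv2.imwrite(f"pics/{n}s.png",np.clip(cv2.resize(k,None,fx=8,fy=8,interpolation=cv2.INTER_CUBIC)*1.2,0,255).astype(np.uint8))
c=grab("top");k=c["image"][160:220,350:410]
cv2.imwrite(f"pics/{n}t.png",np.clip(cv2.resize(k,None,fx=10,fy=10,interpolation=cv2.INTER_CUBIC)*1.2,0,255).astype(np.uint8))
E
python3 look.py k6
```

```text
t=16.50 pos [ 536.3 -274.5   80.6] yaw 70.4 F [ 4.2 -4.5 -4.6] open 13.1 j6 -0.24
```

View pics/k6s.png

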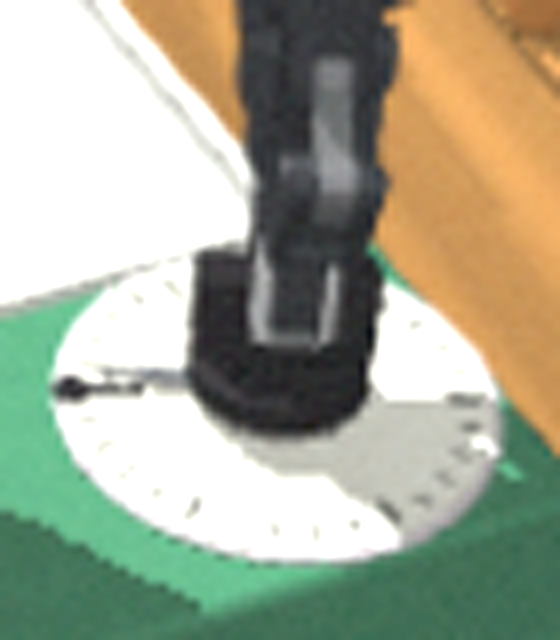

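View pics/k6t.png

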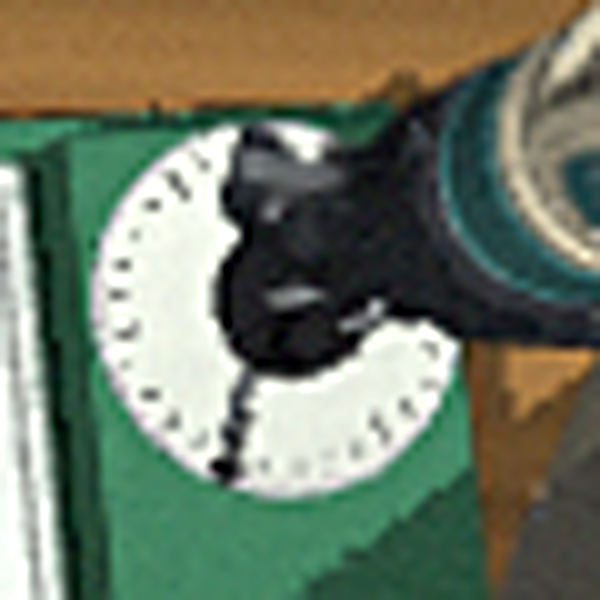

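Run:
```python
from h import *
s=grab("side");c=grab("top")
for C in([535.5,-272.8],[536,-274.3]):
  C=np.array(C)
  for nm,px in(("diamond",(72,388)),("mark inner",(138,386)),("ptr tip",(103,374)),("ptr mid",(140,377)),("ptr in",(180,379))):
    v=plane(s,[np.array(px)/8+[285,240]],78)[0,:2]-C; print(nm,np.hypot(*v).round(1),np.degrees(np.arctan2(v[1],v[0])).round(1)%360, end="; ")
    if "ptr" in nm:
        v=plane(s,[np.array(px)/8+[285,240]],80.5)[0,:2]-C; print("z80.5",np.degrees(np.arctan2(v[1],v[0])).round(1)%360)
  print()
  for nm,px in(("diamond t",(225,468)),("line t",(240,400))):
    v=plane(c,[np.array(px)/10+[350,160]],78)[0,:2]-C; print(nm,np.hypot(*v).round(1),np.degrees(np.arctan2(v[1],v[0])).round(1)%360)
```

```text
diamond 57.4 161.7; mark inner 38.7 160.0; ptr tip 48.6 154.6; z80.5 158.0
ptr mid 38.1 154.4; z80.5 158.6
ptr in 26.9 152.7; z80.5 158.8

diamond t 58.5 161.9
line t 35.0 159.2
diamond 58.4 160.4; mark inner 39.7 158.3; ptr tip 49.7 153.3; z80.5 156.6
ptr mid 39.2 152.7; z80.5 156.8
ptr in 28.0 150.5; z80.5 156.3

diamond t 59.4 160.6
line t 36.0 157.3
```

Call:
carry_out(
  steps=[
    [0, 0, 0, 0, 5],
    [0, 0, 0, 0, 0],
    [0, 0, 0, 0, 0],
  ],
)

```text
time: 16.95
position: [536.3, -274.5, 80.6]
tcp_rot: [0.669, 3.066, -0.004]
force: [5.3, -5.2, -5.9]
opening: 0.148
```

```bash
python3 look.py k7
```

```text
t=16.95 pos [ 536.3 -274.5   80.6] yaw 65.4 F [ 5.3 -5.2 -5.9] open 12.7 j6 -0.15
```

View pics/k7s.png

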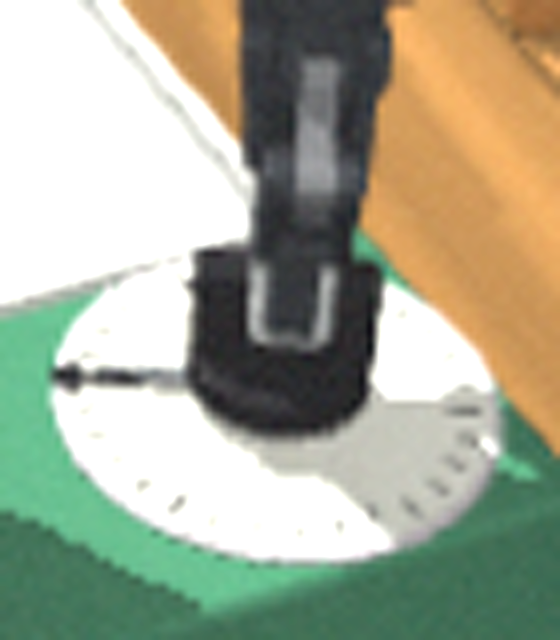

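View pics/k7t.png

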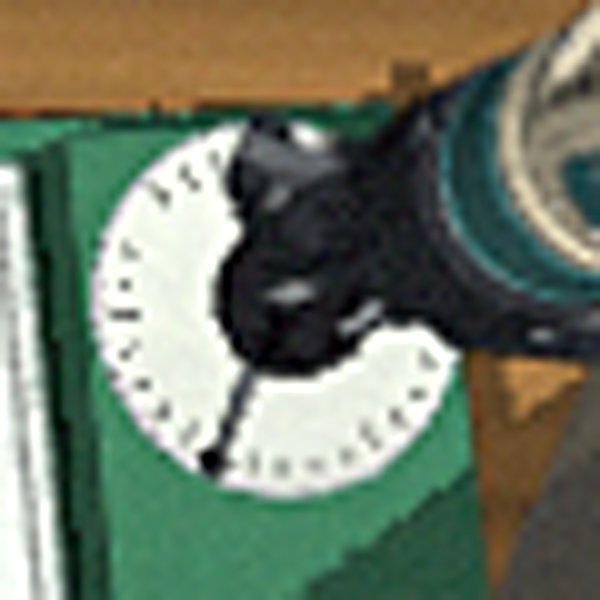

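Call:
carry_out(
  steps=[
    [0.035, 0, 0, 0, 0],
    [0.035, 0, 0, 0, 0],
    [0.035, 0, 0, 0, 0],
    [0.035, 0, 0, -0.03, 0],
    [0.035, 0, 0, -0.04, 0],
  ],
)

```text
time: 17.47
position: [530.5, -269.8, 146.3]
tcp_rot: [-0.666, -3.059, -0.007]
force: [1.3, 0.1, -0.4]
opening: 0.412
```

Call:
carry_out(
  steps=[
    [0.0854, 0, 0, -0.04, 0],
    [0.0854, 0, 0, -0.02, 0],
    [0.0854, 0, 0, 0, 0],
  ],
)

```text
time: 17.72
position: [537.7, -274.5, 217.2]
tcp_rot: [0.666, 3.06, -0.006]
force: [0.7, 0.1, 0.2]
opening: 0.817
```

```bash
python3 look.py k8
```

```text
t=17.72 pos [ 537.7 -274.5  217.2] yaw 65.4 F [0.7 0.1 0.2] open 69.8 j6 -0.15
```

View pics/k8s.png

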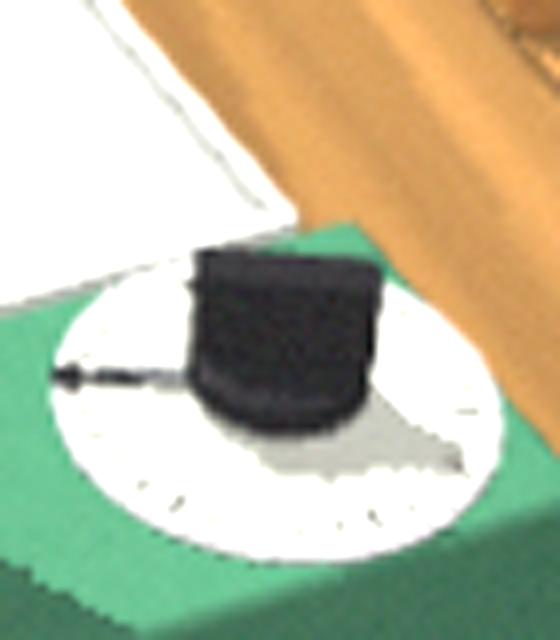

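View pics/k8t.png

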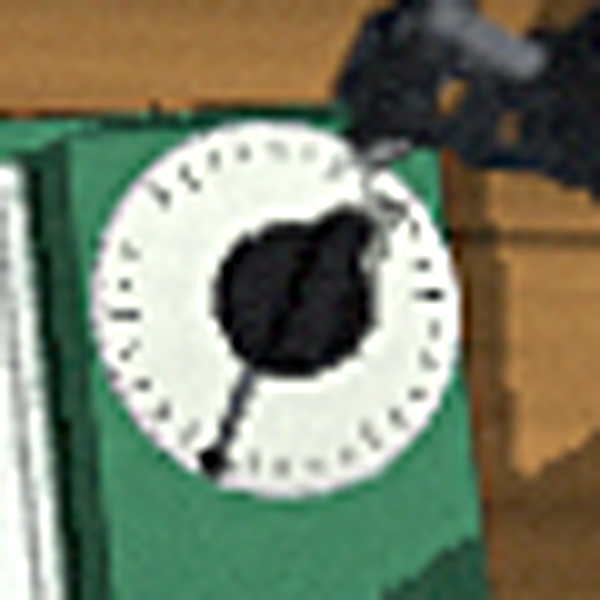

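Both views show the pointer lying along the zero mark (side (70,376) to (190,378); top (212,460) to (248,375)), and the knob is released. Next are the blanks.

```bash
cat > bl.py <<'E'
from h import *
def find(c,verbose=True):
    P=cloud(c); hsv=cv2.cvtColor(c["image"],cv2.COLOR_BGR2HSV); out=[]
    m=((P[...,2]>20)&(P[...,2]<45)&(P[...,1]>30)&(P[...,0]>250)&(P[...,0]<720)).astype(np.uint8)
    n,l,stt,ce=cv2.connectedComponentsWithStats(m)
    for i in range(1,n):
        if not 120<stt[i,4]<330: continue
        v,u=np.nonzero(l==i); med=np.median(hsv[v,u],axis=0)
        if not(16<med[0]<24 and 90<med[1]<150): continue
        q=plane(c,np.c_[u,v],30)[:,:2]; r=cv2.minAreaRect(q.astype(np.float32)); w,h=r[1]
        if not(70<max(w,h)<100 and 25<min(w,h)<48): continue
        a=r[2] if w>h else r[2]-90
        z=P[v,u]; f=z[:,2]>29
        out.append((r[0][0],r[0][1],a)); 
        if verbose: print(np.round(r[0],1),np.round(r[1]),"long axis %.1f"%a,"yaw %.1f"%(a+90),"depthmean",np.median(z,axis=0).round(1))
    return out
if __name__=="__main__":
    c=grab("top"); find(c); go()
    cv2.imwrite("pics/bl.png",cv2.resize(c["image"][100:270,90:410],None,fx=2.5,fy=2.5,interpolation=cv2.INTER_CUBIC))
E
python3 bl.py
```

```text
[655.4 185.8] [87. 33.] long axis 6.5 yaw 96.5 depthmean [658.  186.7  32.1]
[588.3 334.4] [36. 86.] long axis -8.0 yaw 82.0 depthmean [591.7 333.9  32.4]
[530.7 479.7] [83. 38.] long axis 1.5 yaw 91.5 depthmean [533.6 479.9  32.3]
[511.9 216. ] [34. 85.] long axis -5.9 yaw 84.1 depthmean [514.2 216.1  32.4]
[465.3 326.3] [85. 35.] long axis 10.7 yaw 100.7 depthmean [469.2 325.2  32.8]
[371.3 201.9] [34. 84.] long axis -14.8 yaw 75.2 depthmean [374.2 202.1  32.2]
t=17.87 pos [ 533.9 -272.1  209.6] yaw 65.4 F [ 0.   0.4 -1.1] open 85.1 j6 -0.15
```

View pics/bl.png

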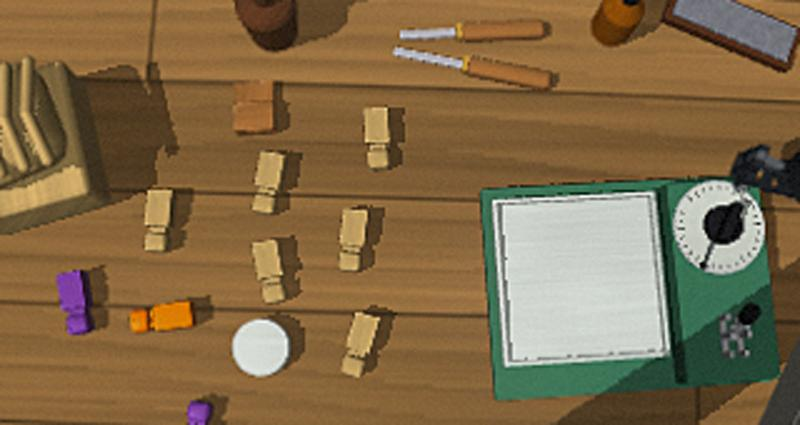

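Run:
```python
from h import *
go([381,200,120],75.2)
a=np.radians(4.55); ex=np.array([np.cos(a),np.sin(a)]);ey=np.array([-np.sin(a),np.cos(a)])
C=np.array([465.3,-88.4])
for x in(-50,50):
  for y in(65,0,-65): print(x,y,(C+x*ex+y*ey).round(1))
```

```text
t=17.87 pos [ 533.9 -272.1  209.6] yaw 65.4 F [ 0.   0.4 -1.1] open 85.1 j6 -0.15
turn -9.8
shift mm [268.3 417.3  90.2]
-50 65 [410.3 -27.6]
-50 0 [415.5 -92.4]
-50 -65 [ 420.6 -157.2]
50 65 [510.  -19.6]
50 0 [515.1 -84.4]
50 -65 [ 520.3 -149.2]
```

Call:
carry_out(
  steps=[
    [0.06, 0, 0, 0, -5],
    [0.06, 0, 0, 0, -4.8],
  ],
)

```text
time: 18.03
position: [533.0, -271.6, 207.6]
tcp_rot: [-0.397, -3.112, -0.004]
force: [0.3, -0.0, -0.2]
opening: 0.751
```

Call:
carry_out(
  steps=[
    [0.06, 0.0206, 0.0321, 0, 0],
    [0.06, 0.0206, 0.0321, 0, 0],
    [0.06, 0.0206, 0.0321, 0, 0],
    [0.06, 0.0206, 0.0321, 0, 0],
    [0.06, 0.0206, 0.0321, 0, 0],
  ],
)

```text
time: 18.45
position: [473.1, -89.1, 207.4]
tcp_rot: [-0.405, -3.11, -0.002]
force: [0.7, 0.8, 0.7]
opening: 0.697
```

Call:
carry_out(
  steps=[
    [0.06, 0.0206, 0.0321, 0, 0],
    [0.06, 0.0206, 0.0321, 0, 0],
    [0.06, 0.0206, 0.0321, 0, 0],
    [0.06, 0.0206, 0.0321, 0, 0],
    [0.06, 0.0206, 0.0321, 0, 0],
  ],
)

```text
time: 18.87
position: [414.3, 91.6, 207.8]
tcp_rot: [-0.404, -3.111, 0.001]
force: [0.8, 0.4, -0.3]
opening: 0.703
```

Call:
carry_out(
  steps=[
    [0.06, 0.0206, 0.0321, 0, 0],
    [0.06, 0.0206, 0.0321, 0, 0],
    [0.06, 0.0206, 0.0321, 0.0, 0],
    [0.06, 0, 0, 0.04, 0],
    [0.06, 0, 0, 0.04, 0],
  ],
)

```text
time: 19.28
position: [382.2, 201.7, 129.8]
tcp_rot: [0.395, 3.114, 0.003]
force: [0.1, 0.6, -1.0]
opening: 0.704
```

Call:
carry_out(
  steps=[
    [0.06, 0, 0, 0.04, 0],
    [0.06, 0, 0, 0.035, 0],
    [0.06, 0, 0, 0.0, 0],
    [0.06, 0, 0, 0.0, 0],
  ],
)

```text
time: 19.62
position: [377.8, 197.6, 52.3]
tcp_rot: [-0.403, -3.107, 0.006]
force: [-0.2, 0.1, 0.3]
opening: 0.703
```

```bash
cat > lk.py <<'E'
from h import *
import sys
# lk.py name cx cy [w]: crop of side around pixel projection of world x y z
n=sys.argv[1]; p=[float(v) for v in sys.argv[2:5]]
s=grab("side"); q=proj(s,p)[0]; x0=int(np.clip(q[0]-50,0,412)); y0=int(np.clip(q[1]-50,0,284))
k=s["image"][y0:y0+100,x0:x0+100]; cv2.imwrite(f"pics/{n}.png",np.clip(cv2.resize(k,None,fx=6,fy=6,interpolation=cv2.INTER_CUBIC)*1.3,0,255).astype(np.uint8))
E
python3 lk.py g1 381 200 17; python3 -c "
from h import *
go([381,200,15],75.2)"
```

```text
t=19.67 pos [380.8 198.6  54.6] yaw 75.2 F [-0.  -0.4  0.6] open 60.1 j6 0.59
turn 0.0
shift mm [ 0.1  1.5 39.6]
```

View pics/g1.png

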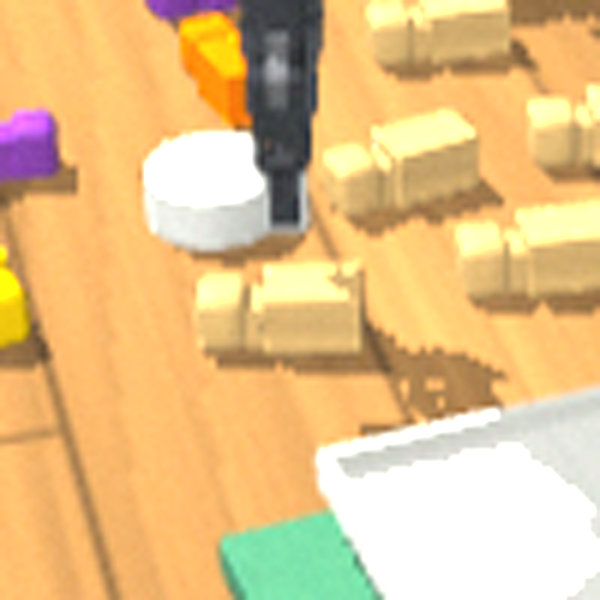

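Call:
carry_out(
  steps=[
    [0.06, 0, 0.001, 0.03, 0],
    [0.06, 0, 0, 0.025, 0],
    [0.06, 0, 0, 0.0, 0],
    [0.06, 0, 0, 0.0, 0],
  ],
)

```text
time: 20.0
position: [383.0, 200.1, 1.4]
tcp_rot: [0.404, 3.115, 0.0]
force: [0.9, 0.3, 0.7]
opening: 0.698
```

```bash
python3 lk.py g2 381 200 17; python3 -c "
from h import *
go([381,200,0],75.2)"
```

```text
t=20.05 pos [384.2 200.5   2.2] yaw 75.2 F [0.3 0.3 0.3] open 59.8 j6 0.59
turn 0.0
shift mm [ 3.  -1.3  2.2]
```

View pics/g2.png

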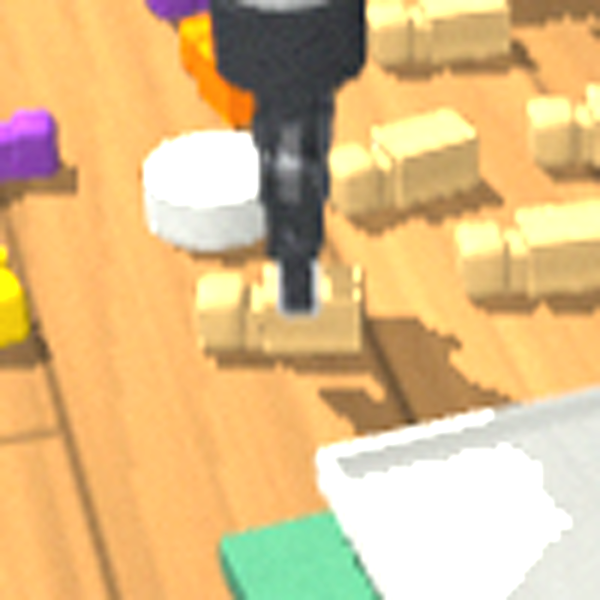

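Call:
carry_out(
  steps=[
    [0.06, 0, 0, 0.01, 0],
    [0.06, 0, 0, 0.003, 0],
    [0.06, 0, 0, 0.0, 0],
  ],
)

```text
time: 20.3
position: [383.6, 200.4, -11.5]
tcp_rot: [0.404, 3.114, 0.001]
force: [-0.2, -0.4, -0.5]
opening: 0.704
```

Call:
carry_out(
  steps=[
    [0.02, 0, 0, 0.0, 0],
    [0.02, 0, 0, 0.0, 0],
    [0.02, 0, 0, 0.0, 0],
    [0.02, 0, 0, 0.0, 0],
    [0.02, 0, 0, 0.0, 0],
  ],
  grip_force=40,
)

```text
time: 20.72
position: [383.6, 200.4, -11.6]
tcp_rot: [0.404, 3.114, 0.001]
force: [-0.5, 0.0, 5.9]
opening: 0.383
```

```bash
python3 lk.py g3 381 200 17; python3 -c "
from h import *
go([381,200,0],75.2)"
```

```text
t=20.77 pos [383.6 200.4 -11.6] yaw 75.2 F [-0.4 -0.3  6.1] open 32.6 j6 0.59
turn 0.0
shift mm [  2.4  -1.  -11.6]
```

View pics/g3.png

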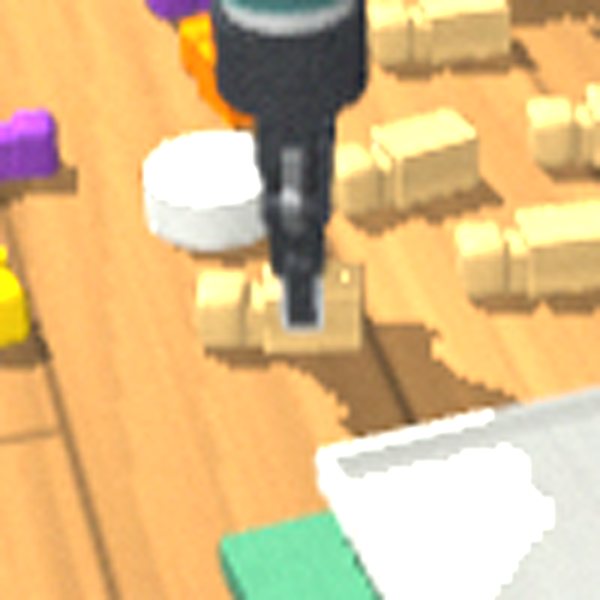

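Call:
carry_out(
  steps=[
    [0.02, 0, 0, -0.03, 0],
    [0.02, 0, 0, -0.04, 0],
    [0.02, 0, 0, -0.04, -6.4],
    [0.02, 0, 0, 0, -6.4],
    [0.02, 0, 0, 0, -6.5],
  ],
)

```text
time: 21.18
position: [385.5, 201.1, 100.7]
tcp_rot: [-0.132, 3.132, 0.004]
force: [-0.6, 0.2, -1.6]
opening: 0.384
```

```bash
python3 -c "
from h import *
go([420.3,-26.8,60],94.55)"; python3 lk.py g4 383 200 120
```

```text
t=21.18 pos [385.5 201.1 100.7] yaw 94.8 F [-0.6  0.2 -1.6] open 32.8 j6 0.25
turn 0.3
shift mm [ -16.3 -230.1   40.4]
```

View pics/g4.png

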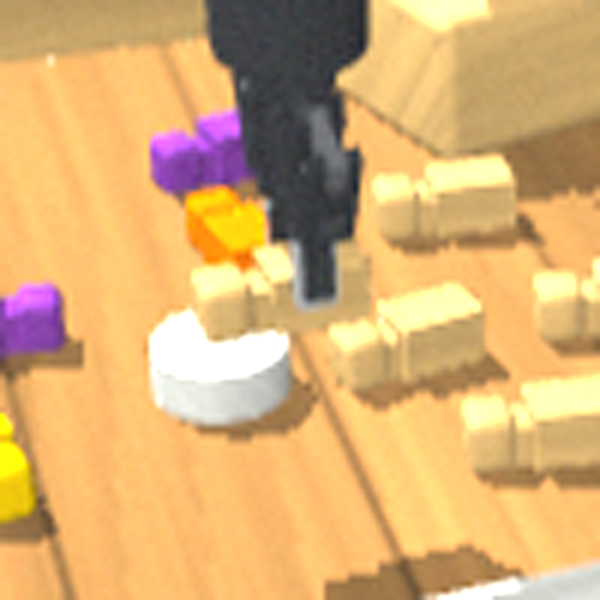

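Call:
carry_out(
  steps=[
    [0.02, -0.0027, -0.0383, 0, 0],
    [0.02, -0.0027, -0.0383, 0, 0],
    [0.02, -0.0027, -0.0383, 0, 0],
    [0.02, -0.0027, -0.0383, 0, 0],
    [0.02, -0.0027, -0.0383, 0, 0],
  ],
)

```text
time: 21.65
position: [410.3, 8.8, 96.9]
tcp_rot: [0.121, -3.139, -0.0]
force: [1.0, 0.4, -0.3]
opening: 0.39
```

Call:
carry_out(
  steps=[
    [0.02, -0.0027, -0.0383, 0, 0],
    [0.02, 0, 0, 0.02, 0],
    [0.02, 0, 0, 0.02, 0],
    [0.02, 0, 0, 0, 0],
    [0.02, 0, 0, 0, 0],
  ],
)

```text
time: 22.07
position: [414.6, -27.5, 56.1]
tcp_rot: [0.121, -3.135, -0.002]
force: [-0.3, 0.4, 0.1]
opening: 0.39
```

```bash
python3 -c "
from h import *
go([420.3,-26.8,44],94.55)"; python3 lk.py g5 420 -26 60
```

```text
t=22.07 pos [414.6 -27.5  56.1] yaw 94.4 F [-0.3  0.4  0.1] open 33.3 j6 -0.30
turn -0.1
shift mm [-5.8  0.2 12. ]
```

View pics/g5.png

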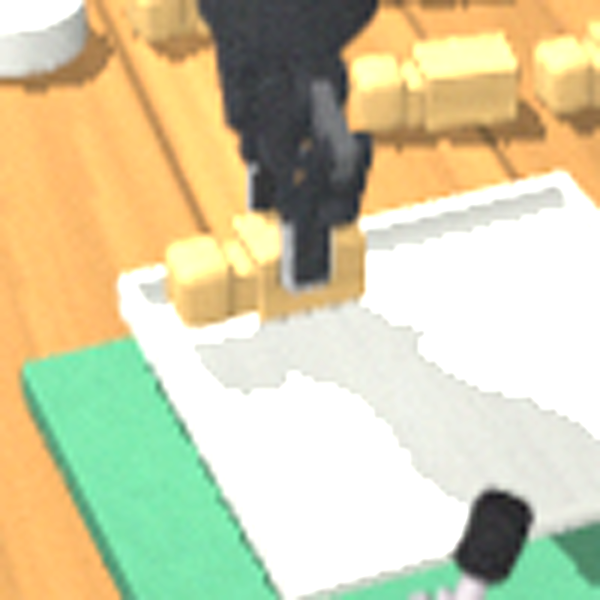

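Call:
carry_out(
  steps=[
    [0.02, -0.005, 0, 0.006, 0],
    [0.02, 0, 0, 0.004, 0],
    [0.02, 0, 0, 0.002, 0],
    [0.02, 0, 0, 0, 0],
  ],
)

```text
time: 22.45
position: [421.6, -26.9, 45.1]
tcp_rot: [0.125, -3.139, -0.0]
force: [-0.2, 0.6, -0.9]
opening: 0.386
```

```bash
python3 -c "
from h import *
go([420.3,-26.8,44],94.55)"; python3 lk.py g6 420 -26 60
```

```text
t=22.45 pos [421.6 -26.9  45.1] yaw 94.6 F [-0.2  0.6 -0.9] open 33.0 j6 -0.30
turn 0.0
shift mm [1.3 0.2 1.1]
```

View pics/g6.png

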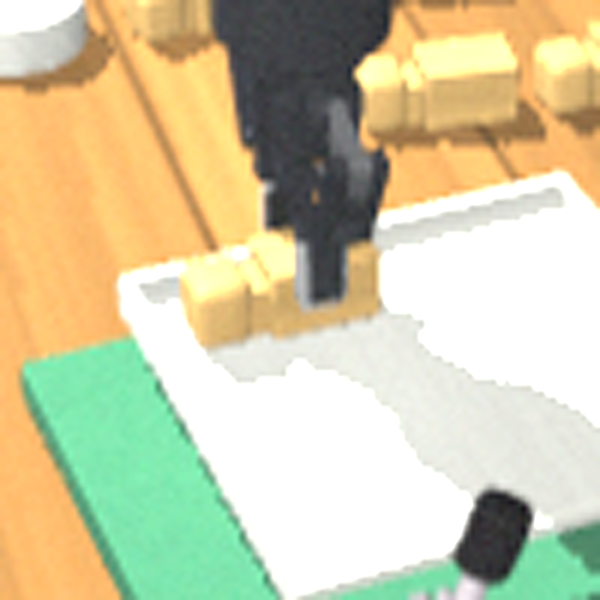

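Call:
carry_out(
  steps=[
    [0.02, 0, 0, 0.003, 0],
    [0.02, 0, 0, 0, 0],
    [0.05, 0, 0, 0, 0],
    [0.05, 0, 0, 0, 0],
    [0.05, 0, 0, -0.01, 0],
  ],
)

```text
time: 22.92
position: [420.0, -27.0, 51.2]
tcp_rot: [0.124, -3.136, -0.001]
force: [-0.9, -0.2, 0.1]
opening: 0.586
```

Call:
carry_out(
  steps=[
    [0.06, 0, 0, -0.03, 0],
    [0.06, 0, 0, -0.035, 0],
    [0.06, 0, 0, 0, 0],
  ],
)

```text
time: 23.17
position: [427.0, -28.5, 124.0]
tcp_rot: [-0.123, 3.128, -0.005]
force: [1.4, -0.6, -0.1]
opening: 0.703
```

```bash
python3 bl.py; python3 lk.py g7 440 -60 60
```

```text
[655.1 185.7] [87. 33.] long axis 6.5 yaw 96.5 depthmean [656.9 186.8  33. ]
[588.3 334.4] [36. 86.] long axis -8.0 yaw 82.0 depthmean [591.1 334.   32.5]
[557.4 194.2] [34. 86.] long axis -5.3 yaw 84.7 depthmean [559.5 194.1  32.5]
[530.7 479.8] [83. 38.] long axis 1.5 yaw 91.5 depthmean [533.3 480.2  32.4]
[465.9 325.2] [85. 35.] long axis 13.9 yaw 103.9 depthmean [469.4 324.8  32.5]
t=23.22 pos [425.9 -28.3 121.8] yaw 94.5 F [ 0.2 -0.8 -0.4] open 59.9 j6 -0.30
```

View pics/g7.png

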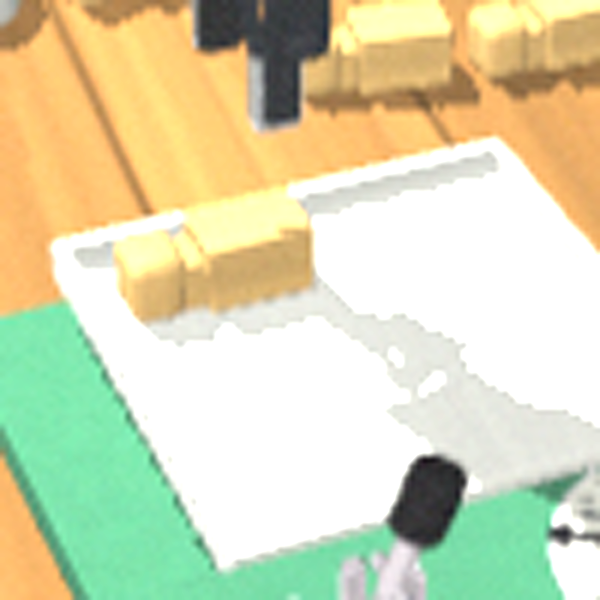

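```bash
python3 -c "
from h import *
go([567.4,193.3,-12],84.7)"
```

```text
t=23.27 pos [424.  -27.9 119.8] yaw 94.5 F [ 0.3 -1.  -0.6] open 59.7 j6 -0.30
turn 9.8
shift mm [-121.7  233.6  132.3]
```

Call:
carry_out(
  steps=[
    [0.06, 0, 0, 0, 4.9],
    [0.06, 0, 0, 0, 4.9],
  ],
)

```text
time: 23.43
position: [420.9, -27.2, 116.7]
tcp_rot: [-0.151, -3.137, -0.0]
force: [-0.2, -0.3, -0.3]
opening: 0.707
```

Call:
carry_out(
  steps=[
    [0.06, -0.0179, 0.0333, 0, 0],
    [0.06, -0.0179, 0.0333, 0, 0],
    [0.06, -0.0179, 0.0333, 0, 0],
    [0.06, -0.0179, 0.0333, 0, 0],
    [0.06, -0.0179, 0.0333, 0, 0],
  ],
)

```text
time: 23.85
position: [525.7, 131.6, 116.1]
tcp_rot: [-0.145, -3.136, 0.001]
force: [0.2, -0.9, 0.2]
opening: 0.704
```

Call:
carry_out(
  steps=[
    [0.06, -0.0179, 0.0333, 0, 0],
    [0.06, -0.0179, 0.0333, 0, 0],
    [0.06, 0, 0, 0.03, 0],
    [0.06, 0, 0, 0.03, 0],
    [0.06, 0, 0, 0, 0],
  ],
)

```text
time: 24.27
position: [561.8, 192.5, 50.2]
tcp_rot: [-0.142, -3.125, 0.006]
force: [-2.4, -0.2, -1.4]
opening: 0.702
```

```bash
python3 -c "
from h import *
go([567.4,193.3,-12],84.7)"
```

```text
t=24.27 pos [561.8 192.5  50.2] yaw 84.8 F [-2.4 -0.2 -1.4] open 60.0 j6 0.31
turn 0.1
shift mm [-6.3  1.6 62.1]
```

Call:
carry_out(
  steps=[
    [0.06, 0, 0, 0.03, 0],
    [0.06, 0, 0, 0.025, 0],
    [0.06, 0, 0, 0, 0],
    [0.06, 0, 0, 0, 0],
    [0.06, 0, 0, 0, 0],
  ],
)

```text
time: 24.68
position: [568.6, 193.1, 3.7]
tcp_rot: [0.145, 3.137, 0.0]
force: [0.1, -0.1, 0.6]
opening: 0.704
```

```bash
python3 -c "
from h import *
go([567.4,193.3,-12],84.7)"; python3 lk.py g8 567 193 17
```

```text
t=24.68 pos [568.6 193.1   3.7] yaw 84.7 F [ 0.1 -0.1  0.6] open 60.1 j6 0.31
turn -0.0
shift mm [ 1.2  0.1 15.7]
```

View pics/g8.png

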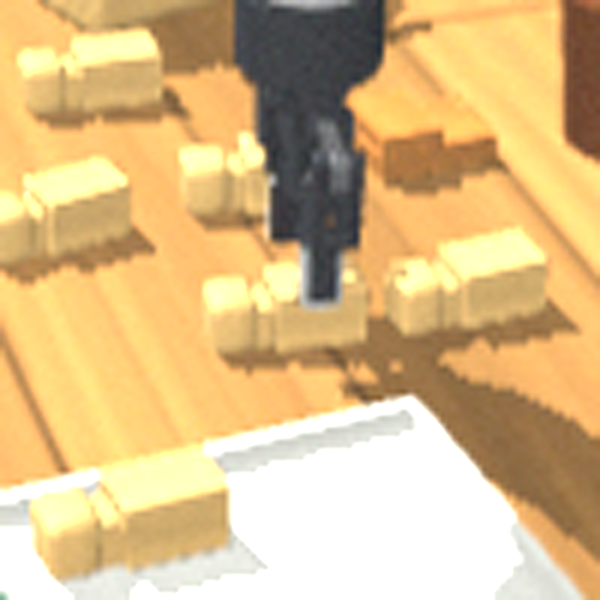

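Call:
carry_out(
  steps=[
    [0.06, 0, 0, 0.015, 0],
    [0.06, 0, 0, 0, 0],
    [0.02, 0, 0, 0, 0],
    [0.02, 0, 0, 0, 0],
    [0.02, 0, 0, 0, 0],
  ],
)

```text
time: 25.15
position: [569.3, 193.5, -11.1]
tcp_rot: [0.145, 3.136, 0.001]
force: [0.6, 1.2, -0.7]
opening: 0.39
```

Call:
carry_out(
  steps=[
    [0.02, 0, 0, 0, 0],
    [0.02, 0, 0, 0, 0],
    [0.02, 0, 0, -0.03, 0],
    [0.02, 0, 0, -0.04, 0],
    [0.02, 0, 0, -0.04, 0],
  ],
)

```text
time: 25.57
position: [565.9, 192.8, 96.9]
tcp_rot: [-0.145, -3.134, 0.002]
force: [0.1, 0.0, -1.0]
opening: 0.385
```

```bash
python3 -c "
from h import *
go([520,-18.8,100],94.55)"; python3 lk.py g9 567 193 117
```

```text
t=25.57 pos [565.9 192.8  96.9] yaw 84.7 F [ 0.1  0.  -1. ] open 32.9 j6 0.31
turn -9.8
shift mm [  62.6 -207.3   -2.7]
```

View pics/g9.png

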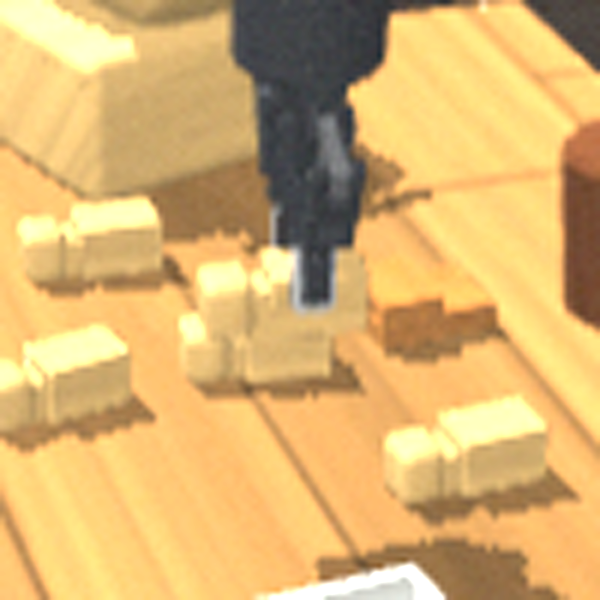

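Call:
carry_out(
  steps=[
    [0.02, 0, 0, 0, -4.9],
    [0.02, 0, 0, 0, -4.9],
    [0.02, 0.0108, -0.0347, 0, 0],
    [0.02, 0.0108, -0.0347, 0, 0],
    [0.02, 0.0108, -0.0347, 0, 0],
  ],
)

```text
time: 26.03
position: [543.4, 86.3, 97.1]
tcp_rot: [-0.127, 3.139, -0.0]
force: [0.6, -0.6, -0.2]
opening: 0.388
```

Call:
carry_out(
  steps=[
    [0.02, 0.0108, -0.0347, 0, 0],
    [0.02, 0.0108, -0.0347, 0, 0],
    [0.02, 0.0108, -0.0347, 0, 0],
    [0.02, 0, 0, 0.02, 0],
    [0.02, 0, 0, 0.02, 0],
  ],
)

```text
time: 26.45
position: [521.1, -21.9, 58.2]
tcp_rot: [-0.117, 3.135, -0.001]
force: [-0.2, -0.3, -0.3]
opening: 0.391
```

Call:
carry_out(
  steps=[
    [0.02, 0, 0, 0, 0],
    [0.02, 0, 0, 0, 0],
    [0.02, 0, 0, 0, 0],
  ],
)

```text
time: 26.7
position: [520.1, -19.2, 57.8]
tcp_rot: [-0.125, 3.139, -0.0]
force: [0.3, 0.8, -0.5]
opening: 0.386
```

```bash
python3 -c "
from h import *
go([520,-18.8,43],94.55)"; python3 lk.py g10 500 -30 60
```

```text
t=26.70 pos [520.1 -19.2  57.8] yaw 94.5 F [ 0.3  0.8 -0.5] open 33.0 j6 -0.24
turn -0.0
shift mm [ 0.1  0.4 14.8]
```

View pics/g10.png

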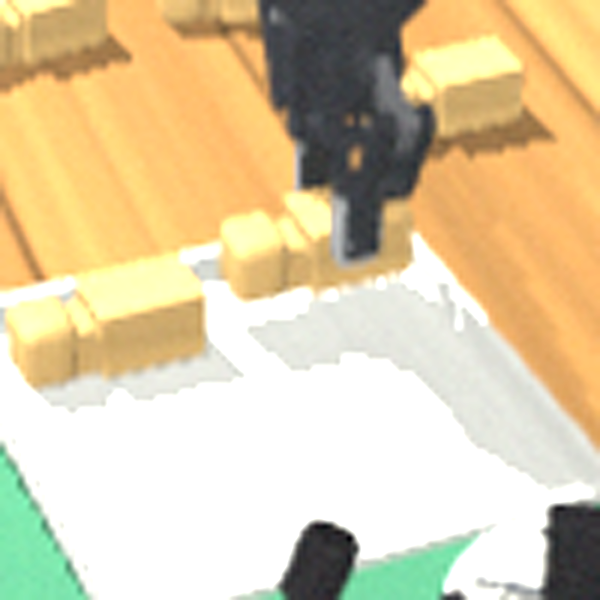

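Good. I'll lower it, release, and lift.

Call:
carry_out(
  steps=[
    [0.02, 0, 0, 0.01, 0],
    [0.02, 0, 0, 0.006, 0],
    [0.02, 0, 0, 0, 0],
    [0.05, 0, 0, 0, 0],
    [0.05, 0, 0, 0, 0],
  ],
)

```text
time: 27.17
position: [519.8, -19.3, 41.2]
tcp_rot: [0.124, -3.139, 0.0]
force: [-0.7, 0.3, 0.9]
opening: 0.587
```

Call:
carry_out(
  steps=[
    [0.06, 0, 0, -0.01, 0],
    [0.06, 0, 0, -0.03, 0],
    [0.06, 0, 0, -0.035, 0],
    [0.06, 0, 0, 0, 0],
    [0.06, 0, 0, 0, 0],
  ],
)

```text
time: 27.58
position: [522.9, -20.0, 120.0]
tcp_rot: [-0.124, 3.132, -0.002]
force: [0.4, 0.6, -0.9]
opening: 0.701
```

```bash
python3 bl.py; python3 lk.py g11 480 -60 60; python3 -c "
from h import *
go([664.5,187.8,115],96.5)"
```

```text
[655.2 185.7] [87. 33.] long axis 6.5 yaw 96.5 depthmean [657.  186.9  32.4]
[588.3 333.9] [36. 86.] long axis -6.4 yaw 83.6 depthmean [592.2 333.6  32.2]
[530.7 479.6] [83. 38.] long axis 1.6 yaw 91.6 depthmean [533.4 479.7  31.9]
[465.8 325.7] [85. 35.] long axis 12.1 yaw 102.1 depthmean [469.5 325.1  32.4]
t=27.63 pos [521.1 -19.7 118.1] yaw 94.5 F [ 0.7 -0.3 -0.1] open 59.8 j6 -0.24
t=27.68 pos [519.8 -19.5 116.7] yaw 94.5 F [-0.3 -0.3 -0.4] open 60.2 j6 -0.24
turn -2.0
shift mm [-167.3  189.5    1.8]
```

View pics/g11.png

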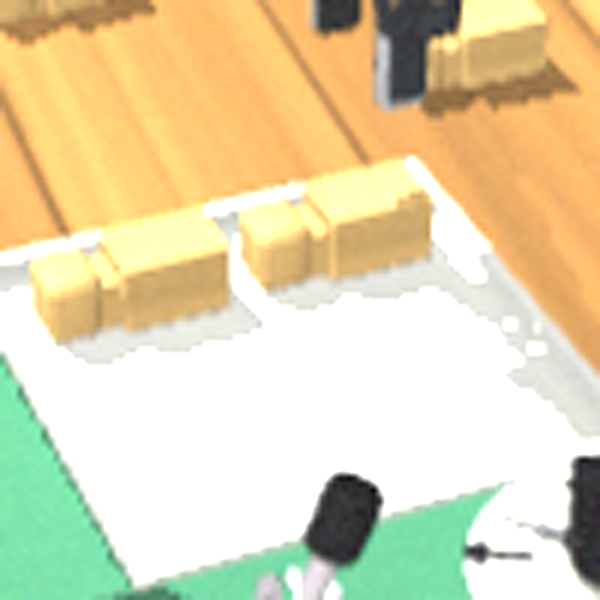

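Call:
carry_out(
  steps=[
    [0.06, -0.024, 0.027, 0, -2],
    [0.06, -0.024, 0.027, 0, 0],
    [0.06, -0.024, 0.027, 0, 0],
    [0.06, -0.024, 0.027, 0, 0],
    [0.06, -0.024, 0.027, 0, 0],
  ],
)

```text
time: 28.1
position: [623.9, 128.8, 114.4]
tcp_rot: [0.178, -3.133, 0.0]
force: [0.9, -0.0, 0.5]
opening: 0.707
```

Call:
carry_out(
  steps=[
    [0.06, -0.024, 0.027, 0, 0],
    [0.06, -0.024, 0.027, 0, 0],
    [0.06, 0, 0, 0.035, 0],
    [0.06, 0, 0, 0.035, 0],
    [0.06, 0, 0, 0.04, 0],
  ],
)

```text
time: 28.52
position: [667.0, 187.7, 5.1]
tcp_rot: [-0.181, 3.135, 0.0]
force: [-0.5, 0.6, 0.0]
opening: 0.7
```

Call:
carry_out(
  steps=[
    [0.06, 0, 0, 0, 0],
    [0.06, 0, 0, 0, 0],
    [0.06, 0, 0, 0, 0],
  ],
)

```text
time: 28.77
position: [666.4, 186.6, 6.8]
tcp_rot: [0.178, -3.136, 0.0]
force: [0.2, -0.2, 0.1]
opening: 0.705
```

```bash
python3 -c "
from h import *
go([665,187,-11],96.5)"; python3 lk.py g12 665 187 17
```

```text
t=28.77 pos [666.4 186.6   6.8] yaw 96.5 F [ 0.2 -0.2  0.1] open 60.2 j6 0.07
turn 0.0
shift mm [ 1.3  0.6 17.8]
```

View pics/g12.png

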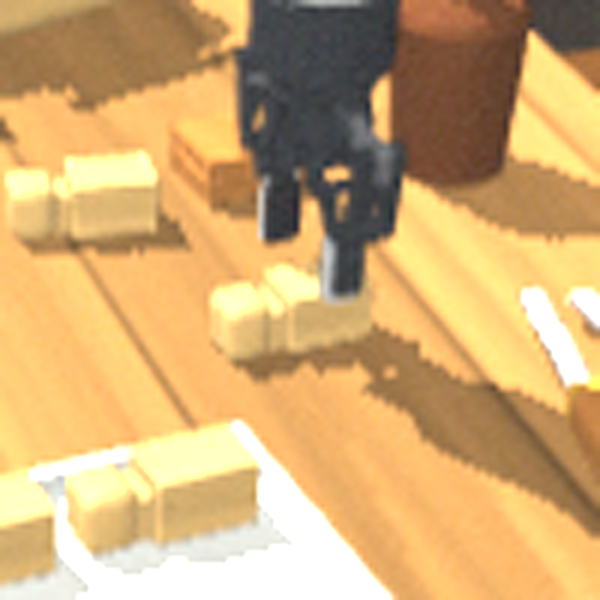

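Straddling well. I'll grip and lift.

Call:
carry_out(
  steps=[
    [0.06, 0.001, 0, 0.017, 0],
    [0.06, 0, 0, 0, 0],
    [0.02, 0, 0, 0, 0],
    [0.02, 0, 0, 0, 0],
    [0.02, 0, 0, 0, 0],
  ],
)

```text
time: 29.23
position: [667.1, 186.8, -8.3]
tcp_rot: [-0.178, 3.133, 0.001]
force: [-0.0, -0.3, 0.4]
opening: 0.385
```

Call:
carry_out(
  steps=[
    [0.02, 0, 0, 0, 0],
    [0.02, 0, 0, 0, 0],
    [0.02, 0, 0, -0.03, 0],
    [0.02, 0, 0, -0.04, 0],
    [0.02, 0, 0, -0.04, 0],
  ],
)

```text
time: 29.65
position: [663.3, 186.2, 98.9]
tcp_rot: [0.178, -3.132, 0.001]
force: [0.1, -0.2, -0.5]
opening: 0.385
```

```bash
python3 -c "
from h import *
go([525.1,-83.6,100],94.55)"; python3 lk.py g13 665 187 117
```

```text
t=29.65 pos [663.3 186.2  98.9] yaw 96.5 F [ 0.1 -0.2 -0.5] open 32.9 j6 0.07
turn 2.0
shift mm [ 159.2 -258.    -0.4]
```

View pics/g13.png

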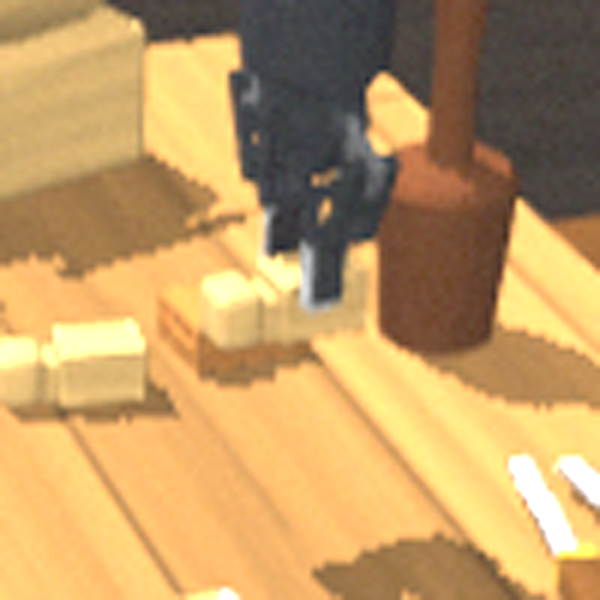

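Call:
carry_out(
  steps=[
    [0.02, 0, 0, 0, 2],
    [0.02, 0.0201, -0.0323, 0, 0],
    [0.02, 0.0201, -0.0323, 0, 0],
    [0.02, 0.0201, -0.0323, 0, 0],
    [0.02, 0.0201, -0.0323, 0, 0],
  ],
)

```text
time: 30.12
position: [594.4, 50.4, 99.3]
tcp_rot: [-0.125, 3.139, -0.0]
force: [0.1, -0.1, -0.3]
opening: 0.386
```

Call:
carry_out(
  steps=[
    [0.02, 0.0201, -0.0323, 0, 0],
    [0.02, 0.0201, -0.0323, 0, 0],
    [0.02, 0.0201, -0.0323, 0, 0],
    [0.02, 0.0201, -0.0323, 0, 0],
    [0.02, 0, 0, 0, 0],
  ],
)

```text
time: 30.53
position: [522.0, -88.4, 99.2]
tcp_rot: [0.114, -3.137, 0.004]
force: [-0.0, 0.6, -0.3]
opening: 0.384
```

Call:
carry_out(
  steps=[
    [0.02, 0, 0, 0.02, 0],
    [0.02, 0, 0, 0.02, 0],
    [0.02, 0, 0, 0, 0],
    [0.02, 0, 0, 0, 0],
    [0.02, 0, 0, 0, 0],
  ],
)

```text
time: 30.95
position: [525.9, -83.5, 59.9]
tcp_rot: [-0.125, 3.138, -0.0]
force: [0.3, 1.3, -0.9]
opening: 0.385
```

```bash
python3 -c "
from h import *
go([525.1,-83.6,42],94.55)"; python3 lk.py g14 500 -60 60
```

```text
t=30.95 pos [525.9 -83.5  59.9] yaw 94.5 F [ 0.3  1.3 -0.9] open 32.9 j6 -0.36
turn -0.0
shift mm [ 0.8 -0.  17.9]
```

View pics/g14.png

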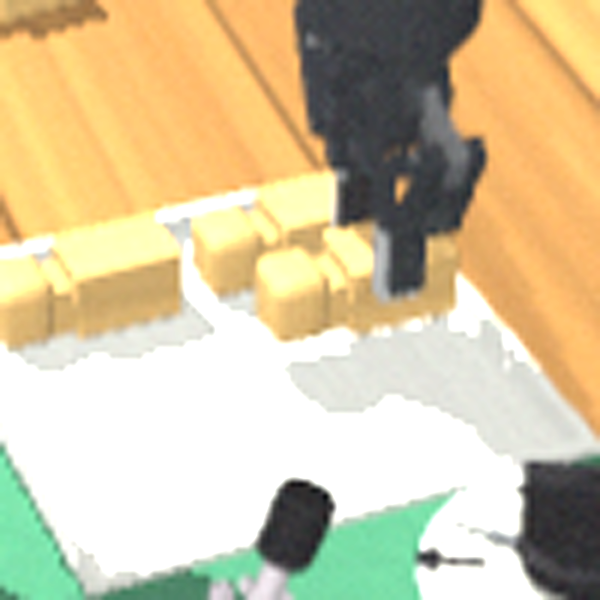

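Call:
carry_out(
  steps=[
    [0.02, 0, 0, 0.01, 0],
    [0.02, 0, 0, 0.006, 0],
    [0.02, 0, 0, 0, 0],
    [0.05, 0, 0, 0, 0],
    [0.05, 0, 0, 0, 0],
  ],
)

```text
time: 31.42
position: [525.4, -83.7, 43.3]
tcp_rot: [0.124, -3.139, 0.0]
force: [0.3, 0.2, -0.4]
opening: 0.586
```

Call:
carry_out(
  steps=[
    [0.055, 0, 0, -0.01, 0],
    [0.06, 0, 0, -0.03, 0],
    [0.06, 0, 0, -0.035, 0],
    [0.06, 0, 0, 0, 0],
    [0.06, 0, 0, 0, 0],
  ],
)

```text
time: 31.83
position: [528.3, -84.6, 122.1]
tcp_rot: [-0.124, 3.132, -0.004]
force: [-0.3, 0.2, -0.7]
opening: 0.698
```

```bash
python3 bl.py; python3 lk.py g15 480 -60 60; python3 -c "
from h import *
go([598,332.7,115],83)"
```

```text
[588.3 334.4] [36. 86.] long axis -8.0 yaw 82.0 depthmean [590.9 333.9  32.2]
[530.7 479.5] [83. 38.] long axis 1.6 yaw 91.6 depthmean [533.6 479.6  31.9]
[465.9 325.2] [85. 35.] long axis 13.9 yaw 103.9 depthmean [469.3 325.1  32.6]
t=31.88 pos [526.6 -84.1 120.1] yaw 94.5 F [ 0.6 -0.  -0.8] open 60.0 j6 -0.36
t=31.93 pos [525.3 -83.7 118.7] yaw 94.5 F [-0.2  1.1 -0.1] open 59.8 j6 -0.36
turn 11.5
shift mm [-21.4 422.2   3.7]
```

View pics/g15.png

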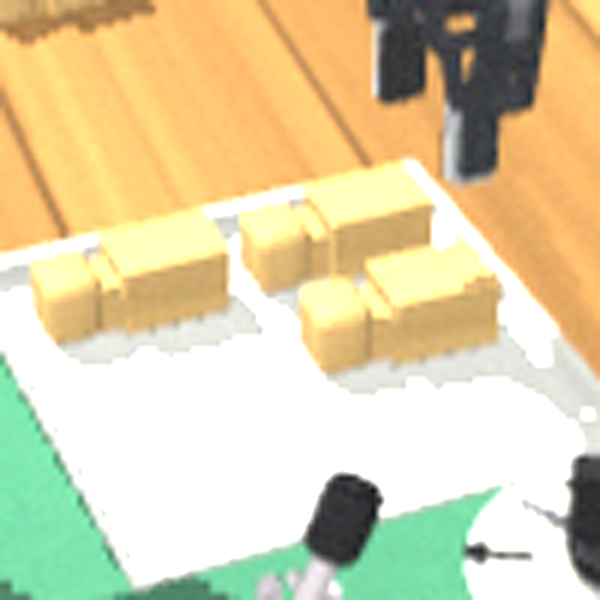

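Call:
carry_out(
  steps=[
    [0.06, 0, 0, 0, 5.8],
    [0.06, 0, 0, 0, 5.7],
    [0.06, -0.002, 0.0384, 0, 0],
    [0.06, -0.002, 0.0384, 0, 0],
    [0.06, -0.002, 0.0384, 0, 0],
  ],
)

```text
time: 32.35
position: [543.9, 30.6, 116.7]
tcp_rot: [-0.195, -3.132, -0.0]
force: [1.1, 0.1, 0.4]
opening: 0.706
```

Call:
carry_out(
  steps=[
    [0.06, -0.002, 0.0384, 0, 0],
    [0.06, -0.002, 0.0384, 0, 0],
    [0.06, -0.002, 0.0384, 0, 0],
    [0.06, -0.002, 0.0384, 0, 0],
    [0.06, -0.002, 0.0384, 0, 0],
  ],
)

```text
time: 32.77
position: [577.0, 220.8, 116.4]
tcp_rot: [-0.191, -3.133, 0.002]
force: [-0.4, 0.0, -0.3]
opening: 0.703
```

Call:
carry_out(
  steps=[
    [0.06, -0.002, 0.0384, 0, 0],
    [0.06, -0.002, 0.0384, 0, 0],
    [0.06, -0.002, 0.0384, 0, 0],
    [0.06, 0, 0, 0, 0],
    [0.06, 0, 0, 0.035, 0],
  ],
)

```text
time: 33.18
position: [603.4, 337.5, 88.8]
tcp_rot: [0.185, 3.125, 0.009]
force: [0.9, 1.4, 1.1]
opening: 0.703
```

Call:
carry_out(
  steps=[
    [0.06, 0, 0, 0.035, 0],
    [0.06, 0, 0, 0.035, 0],
    [0.06, 0, 0, 0, 0],
    [0.06, 0, 0, 0, 0],
    [0.06, 0, 0, 0, 0],
  ],
)

```text
time: 33.6
position: [598.8, 332.7, 14.0]
tcp_rot: [0.192, 3.136, 0.0]
force: [1.0, 0.8, 0.5]
opening: 0.705
```

```bash
python3 -c "
from h import *
go([598,332.7,-11],82.8)"; python3 lk.py g16 598 332 17
```

```text
t=33.60 pos [598.8 332.7  14. ] yaw 83.0 F [1.  0.8 0.5] open 60.2 j6 0.53
turn 0.2
shift mm [ 0.8 -0.1 25. ]
```

View pics/g16.png

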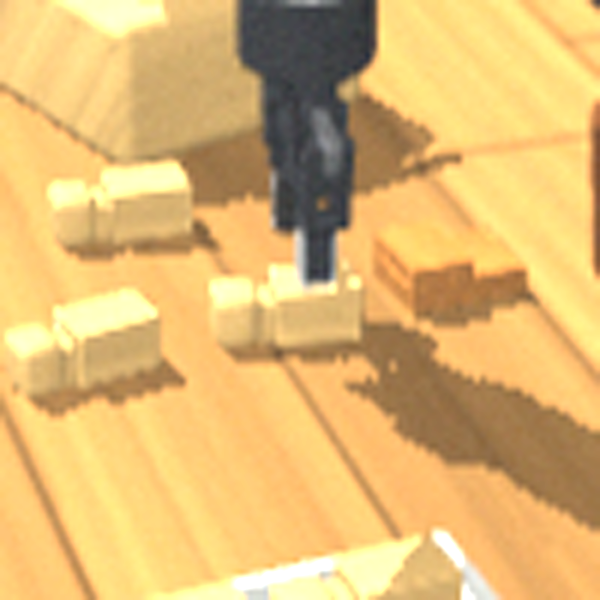

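Call:
carry_out(
  steps=[
    [0.06, 0, 0, 0.015, 0],
    [0.06, 0, 0, 0.01, 0],
    [0.06, 0, 0, 0, 0],
    [0.02, 0, 0, 0, 0],
    [0.02, 0, 0, 0, 0],
  ],
)

```text
time: 34.07
position: [599.2, 333.1, -10.7]
tcp_rot: [0.191, 3.134, 0.001]
force: [0.2, 0.6, 0.0]
opening: 0.433
```

Call:
carry_out(
  steps=[
    [0.02, 0, 0, 0, 0],
    [0.02, 0, 0, 0, 0],
    [0.02, 0, 0, -0.03, 0],
    [0.02, 0, 0, -0.04, 0],
    [0.02, 0, 0, -0.04, 0],
  ],
)

```text
time: 34.48
position: [596.8, 332.1, 97.9]
tcp_rot: [-0.191, -3.132, 0.003]
force: [1.1, 1.0, -0.9]
opening: 0.385
```

```bash
python3 -c "
from h import *
go([530.3,-148.4,100],94.55)"; python3 lk.py g17 598 332 117
```

```text
t=34.48 pos [596.8 332.1  97.9] yaw 83.0 F [ 1.1  1.  -0.9] open 32.9 j6 0.54
turn -11.5
shift mm [ 104.4 -473.7   -1.1]
```

View pics/g17.png

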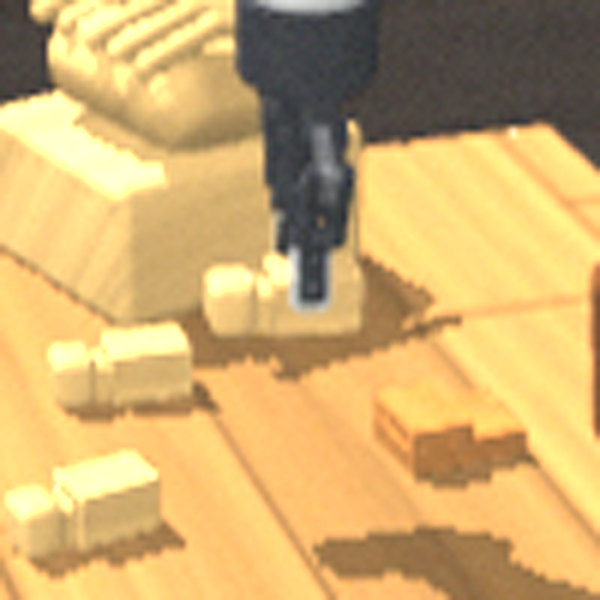

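Call:
carry_out(
  steps=[
    [0.02, 0, 0, 0, -5.8],
    [0.02, 0, 0, 0, -5.7],
    [0.02, 0.0081, -0.0365, 0, 0],
    [0.02, 0.0081, -0.0365, 0, 0],
    [0.02, 0.0081, -0.0365, 0, 0],
  ],
)

```text
time: 34.95
position: [582.6, 221.2, 98.3]
tcp_rot: [-0.127, 3.138, -0.0]
force: [-0.3, -1.6, 0.2]
opening: 0.383
```

Call:
carry_out(
  steps=[
    [0.02, 0.0081, -0.0365, 0, 0],
    [0.02, 0.0081, -0.0365, 0, 0],
    [0.02, 0.0081, -0.0365, 0, 0],
    [0.02, 0.0081, -0.0365, 0, 0],
    [0.02, 0.0081, -0.0365, 0, 0],
  ],
)

```text
time: 35.37
position: [556.5, 35.1, 98.5]
tcp_rot: [-0.124, 3.138, -0.0]
force: [1.1, 0.3, -0.5]
opening: 0.388
```

Call:
carry_out(
  steps=[
    [0.02, 0.0081, -0.0365, 0, 0],
    [0.02, 0.0081, -0.0365, 0, 0],
    [0.02, 0.0081, -0.0365, 0, 0],
    [0.02, 0.0081, -0.0365, 0, 0],
    [0.02, 0.0081, -0.0365, 0, 0],
  ],
)

```text
time: 35.78
position: [530.4, -150.2, 98.6]
tcp_rot: [-0.124, 3.138, -0.0]
force: [1.3, -0.4, -0.5]
opening: 0.386
```

Call:
carry_out(
  steps=[
    [0.02, 0, 0, 0, 0],
    [0.02, 0, 0, 0.02, 0],
    [0.02, 0, 0, 0.02, 0],
    [0.02, 0, 0, 0, 0],
    [0.02, 0, 0, 0, 0],
  ],
)

```text
time: 36.2
position: [529.5, -147.6, 57.3]
tcp_rot: [0.124, -3.136, -0.002]
force: [0.3, -0.6, 0.2]
opening: 0.389
```

```bash
python3 -c "
from h import *
go([530.3,-148.4,41],94.55)"; python3 lk.py g18 500 -90 60
```

```text
t=36.20 pos [ 529.5 -147.6   57.3] yaw 94.5 F [ 0.3 -0.6  0.2] open 33.2 j6 -0.47
turn -0.0
shift mm [-0.8 -0.9 16.3]
```

View pics/g18.png

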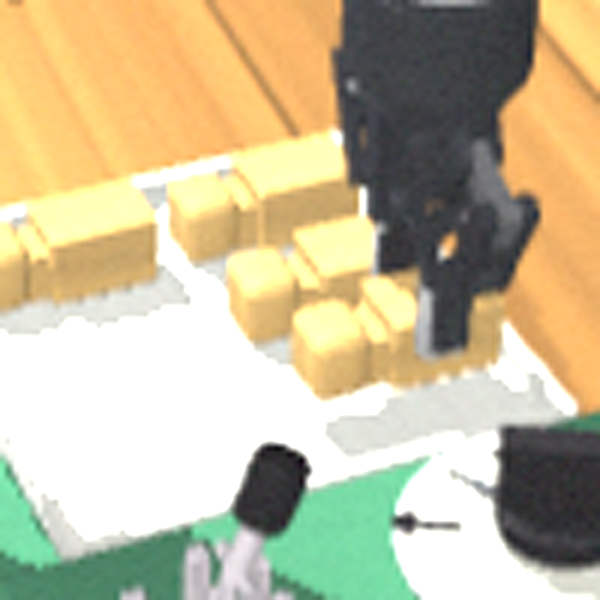

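Call:
carry_out(
  steps=[
    [0.02, 0, 0, 0.01, 0],
    [0.02, 0, 0, 0.008, 0],
    [0.02, 0, 0, 0, 0],
    [0.05, 0, 0, 0, 0],
    [0.05, 0, 0, 0, 0],
  ],
)

```text
time: 36.67
position: [531.0, -148.4, 40.4]
tcp_rot: [-0.124, 3.139, -0.0]
force: [-0.3, -0.1, -0.3]
opening: 0.588
```

Call:
carry_out(
  steps=[
    [0.052, 0, 0, -0.01, 0],
    [0.055, 0, 0, -0.03, 0],
    [0.06, 0, 0, -0.037, 0],
    [0.06, 0, 0, 0, 0],
    [0.06, 0, 0, 0, 0],
  ],
)

```text
time: 37.08
position: [534.0, -149.8, 121.4]
tcp_rot: [-0.124, 3.132, -0.005]
force: [0.1, -1.0, 0.4]
opening: 0.704
```

```bash
python3 bl.py; python3 lk.py g19 480 -80 60; python3 -c "
from h import *
go([541,479.8,115],91.6)"
```

```text
[530.7 479.5] [83. 38.] long axis 1.6 yaw 91.6 depthmean [533.7 480.3  32. ]
[465.9 325.3] [85. 36.] long axis 12.9 yaw 102.9 depthmean [469.4 325.2  32.3]
t=37.13 pos [ 532.2 -149.   119.3] yaw 94.5 F [-0.8 -0.1 -0.2] open 60.0 j6 -0.47
t=37.18 pos [ 530.9 -148.5  117.8] yaw 94.5 F [-0.3 -0.2 -0.2] open 60.2 j6 -0.47
turn 2.9
shift mm [-27.6 627.8   2.6]
```

View pics/g19.png

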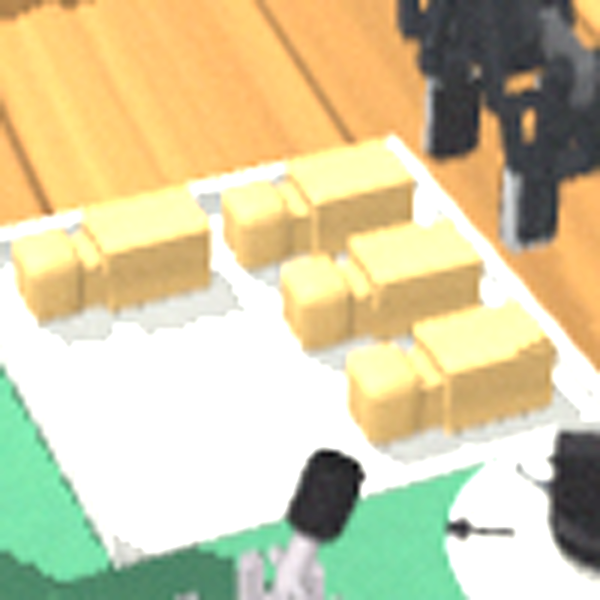

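```bash
python3 -c "
from h import *
go([475.7,327.2,115],102.9)"
```

```text
t=37.18 pos [ 530.9 -148.5  117.8] yaw 94.5 F [-0.3 -0.2 -0.2] open 60.2 j6 -0.47
turn -8.4
shift mm [-52.4 476.    2.6]
```

Call:
carry_out(
  steps=[
    [0.06, 0, 0, 0, -4.2],
    [0.06, 0, 0, 0, -4.2],
  ],
)

```text
time: 37.35
position: [529.5, -147.9, 115.8]
tcp_rot: [0.358, -3.118, -0.002]
force: [-0.1, -0.0, 0.0]
opening: 0.701
```

```bash
python3 -c "
from h import *
go([475.7,327.2,115],102.9)"
```

```text
t=37.35 pos [ 529.5 -147.9  115.8] yaw 103.1 F [-0.1 -0.   0. ] open 59.8 j6 -0.62
turn 0.2
shift mm [-53.6 475.1   1.5]
```

Call:
carry_out(
  steps=[
    [0.06, -0.0044, 0.0396, 0, 0],
    [0.06, -0.0044, 0.0396, 0, 0],
    [0.06, -0.0044, 0.0396, 0, 0],
    [0.06, -0.0044, 0.0396, 0, 0],
    [0.06, -0.0044, 0.0396, 0, 0],
  ],
)

```text
time: 37.77
position: [506.0, 51.0, 115.7]
tcp_rot: [0.352, -3.119, -0.001]
force: [0.8, -0.1, -0.1]
opening: 0.701
```

Call:
carry_out(
  steps=[
    [0.06, -0.0044, 0.0396, 0, 0],
    [0.06, -0.0044, 0.0396, 0, 0],
    [0.06, -0.0044, 0.0396, 0, 0],
    [0.06, -0.0044, 0.0396, 0, 0],
    [0.06, -0.0044, 0.0396, 0, 0],
  ],
)

```text
time: 38.18
position: [483.1, 248.7, 115.7]
tcp_rot: [0.353, -3.119, 0.001]
force: [1.0, -0.7, 0.4]
opening: 0.7
```

Call:
carry_out(
  steps=[
    [0.06, -0.0044, 0.0396, 0, 0],
    [0.06, -0.0044, 0.0396, 0, 0],
    [0.06, 0, 0, 0, 0],
    [0.06, 0, 0, 0.035, 0],
    [0.06, 0, 0, 0.035, 0],
  ],
)

```text
time: 38.6
position: [477.5, 328.2, 47.6]
tcp_rot: [-0.356, 3.117, 0.002]
force: [0.8, -1.1, -1.4]
opening: 0.702
```

Call:
carry_out(
  steps=[
    [0.06, 0, 0, 0.035, 0],
    [0.06, 0, 0, 0, 0],
    [0.06, 0, 0, 0, 0],
    [0.06, 0, 0, 0, 0],
  ],
)

```text
time: 38.93
position: [476.4, 326.3, 12.9]
tcp_rot: [-0.353, 3.122, -0.0]
force: [-0.8, 0.1, -0.0]
opening: 0.701
```

```bash
python3 -c "
from h import *
go([475.7,327.2,-11],102.9)"; python3 lk.py g20 475 327 17
```

```text
t=38.93 pos [476.4 326.3  12.9] yaw 102.9 F [-0.8  0.1 -0. ] open 59.9 j6 0.26
turn -0.0
shift mm [ 0.5  1.  23.9]
```

View pics/g20.png

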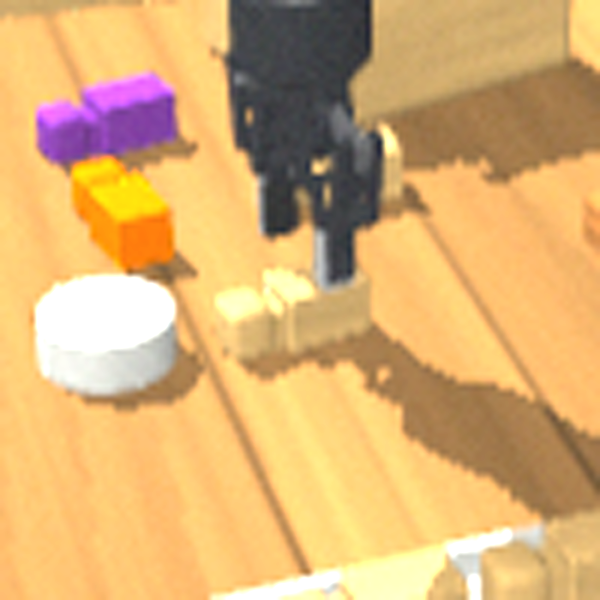

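Call:
carry_out(
  steps=[
    [0.06, 0, 0.001, 0.014, 0],
    [0.06, 0, 0, 0.01, 0],
    [0.06, 0, 0, 0, 0],
    [0.02, 0, 0, 0, 0],
    [0.02, 0, 0, 0, 0],
  ],
)

```text
time: 39.4
position: [476.5, 327.8, -10.8]
tcp_rot: [-0.353, 3.12, 0.001]
force: [-0.4, -0.1, 0.1]
opening: 0.432
```

Call:
carry_out(
  steps=[
    [0.02, 0, 0, 0, 0],
    [0.02, 0, 0, 0, 0],
    [0.02, 0, 0, -0.03, 0],
    [0.02, 0, 0, -0.04, 0],
    [0.02, 0, 0, -0.04, 0],
  ],
)

```text
time: 39.82
position: [474.2, 326.6, 98.1]
tcp_rot: [0.353, -3.118, 0.002]
force: [0.9, 1.5, -0.5]
opening: 0.387
```

```bash
python3 -c "
from h import *
go([425.5,-91.6,100],94.55)"; python3 lk.py g21 475 327 117
```

```text
t=39.82 pos [474.2 326.6  98.1] yaw 102.9 F [ 0.9  1.5 -0.5] open 33.1 j6 0.27
turn 8.4
shift mm [  81.7 -413.    -0.9]
```

View pics/g21.png

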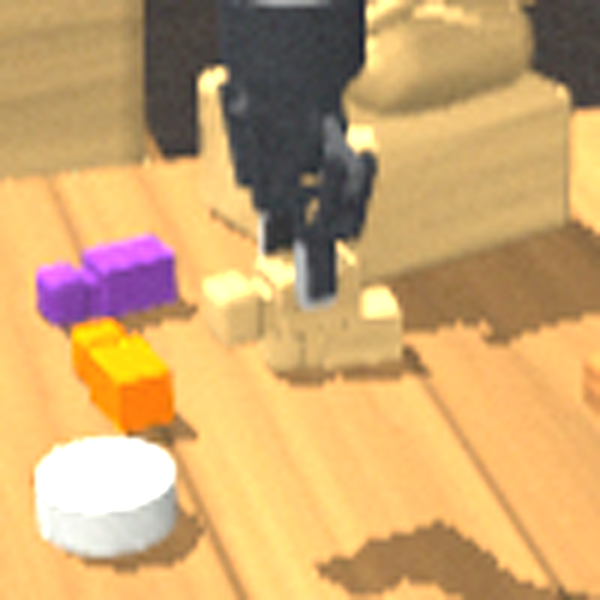

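Call:
carry_out(
  steps=[
    [0.02, 0, 0, 0, 4.2],
    [0.02, 0, 0, 0, 4.2],
    [0.02, 0.0075, -0.0376, 0, 0],
    [0.02, 0.0075, -0.0376, 0, 0],
    [0.02, 0.0075, -0.0376, 0, 0],
  ],
)

```text
time: 40.28
position: [462.1, 212.5, 98.2]
tcp_rot: [-0.127, 3.138, -0.0]
force: [0.2, 0.0, -1.1]
opening: 0.387
```

Call:
carry_out(
  steps=[
    [0.02, 0.0075, -0.0376, 0, 0],
    [0.02, 0.0075, -0.0376, 0, 0],
    [0.02, 0.0075, -0.0376, 0, 0],
    [0.02, 0.0075, -0.0376, 0, 0],
    [0.02, 0.0075, -0.0376, 0, 0],
  ],
)

```text
time: 40.7
position: [439.2, 21.3, 98.4]
tcp_rot: [-0.125, 3.138, -0.0]
force: [0.5, -0.6, -0.3]
opening: 0.386
```

Call:
carry_out(
  steps=[
    [0.02, 0.0075, -0.0376, 0, 0],
    [0.02, 0.0075, -0.0376, 0, 0],
    [0.02, 0.0075, -0.0376, 0, 0],
    [0.02, 0, 0, 0, 0],
    [0.02, 0, 0, 0, 0],
  ],
)

```text
time: 41.12
position: [426.1, -93.2, 98.4]
tcp_rot: [-0.116, 3.139, -0.0]
force: [0.0, 0.7, -0.2]
opening: 0.389
```

Call:
carry_out(
  steps=[
    [0.02, 0, 0, 0.02, 0],
    [0.02, 0, 0, 0.02, 0],
    [0.02, 0, 0, 0, 0],
    [0.02, 0, 0, 0, 0],
    [0.02, 0, 0, 0, 0],
  ],
)

```text
time: 41.53
position: [426.6, -90.5, 58.7]
tcp_rot: [-0.127, 3.139, 0.0]
force: [0.3, 0.1, -1.1]
opening: 0.389
```

```bash
python3 -c "
from h import *
go([425.5,-91.6,40],94.55)"; python3 lk.py g22 450 -80 60
```

```text
t=41.53 pos [426.6 -90.5  58.7] yaw 94.6 F [ 0.3  0.1 -1.1] open 33.2 j6 -0.44
turn 0.1
shift mm [ 1.2 -1.1 18.7]
```

View pics/g22.png

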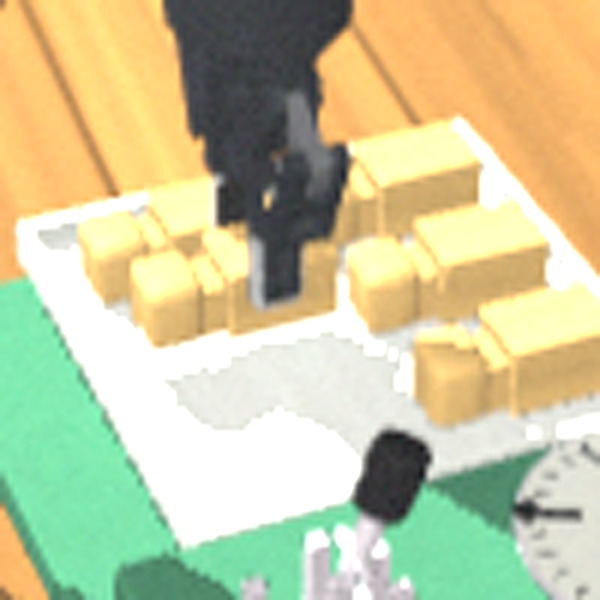

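Call:
carry_out(
  steps=[
    [0.02, 0, -0.001, 0.01, 0],
    [0.02, 0, 0, 0.009, 0],
    [0.02, 0, 0, 0, 0],
    [0.05, 0, 0, 0, 0],
    [0.05, 0, 0, 0, 0],
  ],
)

```text
time: 42.0
position: [426.2, -92.3, 39.1]
tcp_rot: [0.124, -3.139, -0.0]
force: [0.8, 0.3, -0.1]
opening: 0.584
```

Call:
carry_out(
  steps=[
    [0.052, 0, 0, -0.01, 0],
    [0.055, 0, 0, -0.03, 0],
    [0.06, 0, 0, -0.037, 0],
    [0.06, 0, 0, 0, 0],
    [0.06, 0, 0, 0, 0],
  ],
)

```text
time: 42.42
position: [429.4, -93.5, 119.8]
tcp_rot: [-0.123, 3.132, -0.005]
force: [0.2, -0.1, -0.6]
opening: 0.699
```

```bash
python3 bl.py; python3 lk.py g23 450 -80 60; python3 -c "
from h import *
go([541,479.8,115],91.6)"
```

```text
[530.7 479.6] [83. 38.] long axis 1.6 yaw 91.6 depthmean [533.8 480.   32.2]
t=42.47 pos [427.6 -92.9 118. ] yaw 94.5 F [ 0.1  0.1 -0.4] open 59.8 j6 -0.44
t=42.52 pos [426.4 -92.4 116.7] yaw 94.5 F [-0.1 -0.3  0.4] open 59.7 j6 -0.44
turn 2.9
shift mm [-130.5  568.8    1.6]
```

View pics/g23.png

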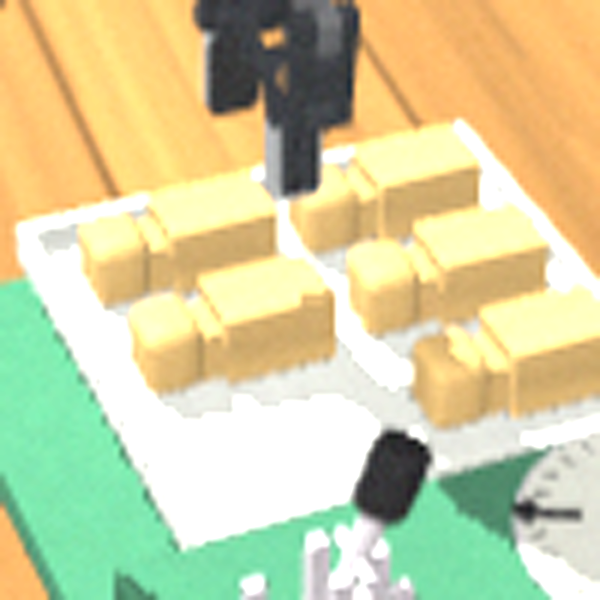

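Run:
```python
from h import *
c=grab("top"); P=cloud(c)
for zt in (26,29,30):
    m=(P[...,2]>zt)&(P[...,2]<40)&(abs(P[...,0]-532)<60)&(abs(P[...,1]-480)<35)
    v,u=np.nonzero(m); q=plane(c,np.c_[u,v],33)[:,:2]; r=cv2.minAreaRect(q.astype(np.float32)); w=np.linalg.eigh(np.cov(q.T))[1][:,1]
    far=q[q[:,0]>540].mean(0); near=q[q[:,0]<510].mean(0); d=far-near
    print(zt,len(q),r,np.degrees(np.arctan(w[1]/w[0])),np.degrees(np.arctan2(d[1],d[0])),q.mean(0))
k=c["image"][165:210,130:180]; cv2.imwrite("pics/b6.png",cv2.resize(k,None,fx=10,fy=10,interpolation=cv2.INTER_CUBIC))
```

```text
26 221 ((530.4708251953125, 479.60992431640625), (83.33040618896484, 34.30071258544922), 3.96138858795166) -0.7787038256378143 -1.060149721667196 [533.9311711  480.50260282]
29 200 ((530.5411376953125, 479.61163330078125), (83.19373321533203, 34.30000686645508), 3.969630718231201) -2.5191645620732444 -2.844978882071059 [536.08620164 481.08719539]
30 183 ((532.0333862304688, 479.7208557128906), (80.19343566894531, 34.30192184448242), 3.953129768371582) -2.5680358834367283 -2.5502511373879018 [537.68732011 481.0062109 ]
```

View pics/b6.png

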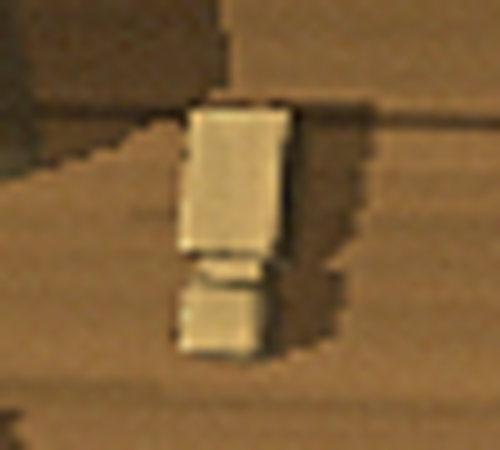

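Call:
carry_out(
  steps=[
    [0.06, -0.0087, 0.0379, 0, 2.9],
    [0.06, -0.0087, 0.0379, 0, 0],
    [0.06, -0.0087, 0.0379, 0, 0],
    [0.06, -0.0087, 0.0379, 0, 0],
    [0.06, -0.0087, 0.0379, 0, 0],
  ],
)

```text
time: 42.98
position: [461.1, 100.2, 114.8]
tcp_rot: [0.043, -3.138, 0.0]
force: [0.9, -0.1, 0.3]
opening: 0.705
```

Call:
carry_out(
  steps=[
    [0.06, -0.0087, 0.0379, 0, 0],
    [0.06, -0.0087, 0.0379, 0, 0],
    [0.06, -0.0087, 0.0379, 0, 0],
    [0.06, -0.0087, 0.0379, 0, 0],
    [0.06, -0.0087, 0.0379, 0, 0],
  ],
)

```text
time: 43.4
position: [499.2, 290.8, 114.4]
tcp_rot: [0.045, -3.138, 0.002]
force: [0.7, -1.2, -1.0]
opening: 0.704
```

Call:
carry_out(
  steps=[
    [0.06, -0.0087, 0.0379, 0, 0],
    [0.06, -0.0087, 0.0379, 0, 0],
    [0.06, -0.0087, 0.0379, 0, 0],
    [0.06, -0.0087, 0.0379, 0, 0],
    [0.06, -0.0087, 0.0379, 0, 0],
  ],
)

```text
time: 43.82
position: [537.5, 481.0, 113.9]
tcp_rot: [0.045, -3.138, 0.004]
force: [1.0, -0.5, 0.4]
opening: 0.702
```

```bash
python3 -c "
from h import *
go([541,479.8,-11],89)"
```

```text
t=43.82 pos [537.5 481.  113.9] yaw 91.6 F [ 1.  -0.5  0.4] open 60.0 j6 0.61
turn 2.6
shift mm [ -3.9  -0.9 124.8]
```

Call:
carry_out(
  steps=[
    [0.06, 0, 0, 0, 4.6],
    [0.06, 0, 0, 0.035, 0],
    [0.06, 0, 0, 0.035, 0],
    [0.06, 0, 0, 0.03, 0],
    [0.06, 0, 0, 0, 0],
  ],
)

```text
time: 44.23
position: [532.0, 475.1, 6.2]
tcp_rot: [-0.081, -3.127, 0.017]
force: [-1.5, -0.2, -1.0]
opening: 0.704
```

Call:
carry_out(
  steps=[
    [0.06, 0, 0, 0, 0],
    [0.06, 0, 0, 0, 0],
  ],
)

```text
time: 44.4
position: [539.0, 480.1, 16.7]
tcp_rot: [0.082, 3.14, 0.0]
force: [0.1, -0.2, 0.8]
opening: 0.705
```

```bash
python3 -c "
from h import *
go([541,479.8,-11],87)"; python3 lk.py g24 541 480 17
```

```text
t=44.40 pos [539.  480.1  16.7] yaw 87.0 F [ 0.1 -0.2  0.8] open 60.2 j6 0.69
turn 0.0
shift mm [-2.  -0.2 27.7]
```

View pics/g24.png

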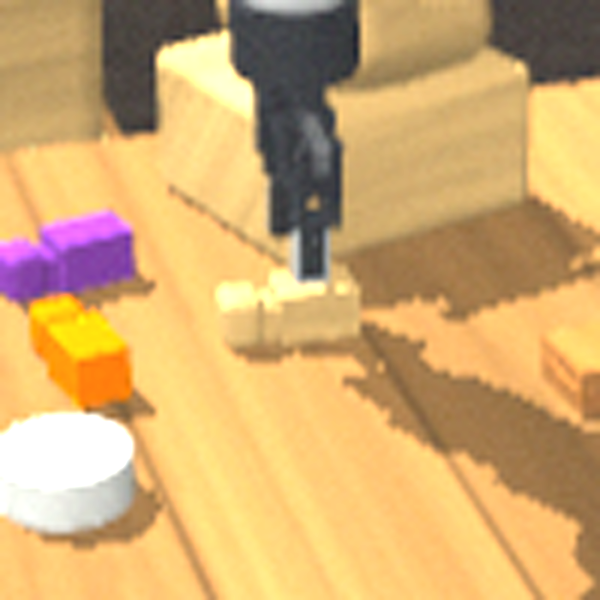

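Call:
carry_out(
  steps=[
    [0.06, -0.002, 0, 0.015, 0],
    [0.06, 0, 0, 0.012, 0],
    [0.06, 0, 0, 0, 0],
    [0.02, 0, 0, 0, 0],
    [0.02, 0, 0, 0, 0],
  ],
)

```text
time: 44.87
position: [540.6, 479.7, -11.0]
tcp_rot: [-0.082, -3.14, 0.0]
force: [-0.2, 2.2, -0.3]
opening: 0.427
```

Call:
carry_out(
  steps=[
    [0.02, 0, 0, 0, 0],
    [0.02, 0, 0, 0, 0],
    [0.02, 0, 0, -0.03, 0],
    [0.02, 0, 0, -0.04, 0],
    [0.02, 0, 0, -0.04, 0],
  ],
)

```text
time: 45.28
position: [539.3, 478.8, 98.6]
tcp_rot: [-0.082, -3.137, 0.004]
force: [-0.2, 0.7, -0.1]
opening: 0.382
```

```bash
python3 -c "
from h import *
go([430.6,-156.4,100],94.55)"; python3 lk.py g25 541 480 117
```

```text
t=45.28 pos [539.3 478.8  98.6] yaw 87.0 F [-0.2  0.7 -0.1] open 32.6 j6 0.69
turn -7.5
shift mm [ 1.587e+02 -6.246e+02  5.000e-01]
```

View pics/g25.png

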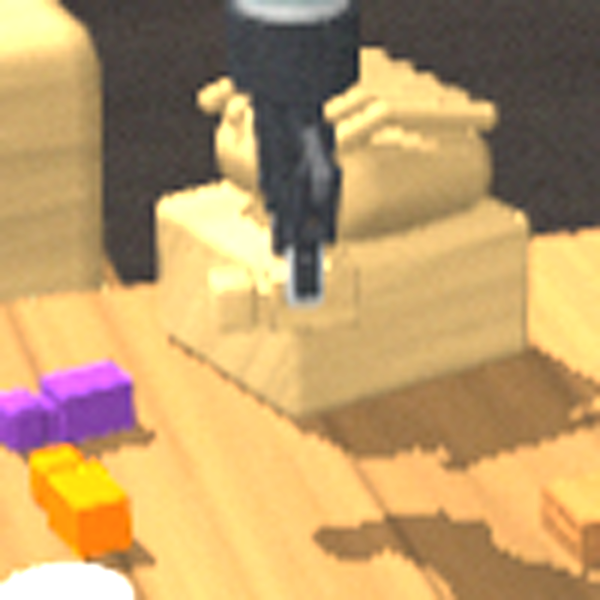

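Call:
carry_out(
  steps=[
    [0.02, 0, 0, 0, -3.8],
    [0.02, 0, 0, 0, -3.7],
    [0.02, 0.0094, -0.0368, 0, 0],
    [0.02, 0.0094, -0.0368, 0, 0],
    [0.02, 0.0094, -0.0368, 0, 0],
  ],
)

```text
time: 45.75
position: [521.0, 366.9, 99.1]
tcp_rot: [-0.126, 3.138, 0.0]
force: [-0.1, 0.4, -1.1]
opening: 0.388
```

Call:
carry_out(
  steps=[
    [0.02, 0.0094, -0.0368, 0, 0],
    [0.02, 0.0094, -0.0368, 0, 0],
    [0.02, 0.0094, -0.0368, 0, 0],
    [0.02, 0.0094, -0.0368, 0, 0],
    [0.02, 0.0094, -0.0368, 0, 0],
  ],
)

```text
time: 46.17
position: [488.5, 178.9, 99.5]
tcp_rot: [-0.124, 3.138, 0.0]
force: [1.3, -1.0, 0.3]
opening: 0.388
```

Call:
carry_out(
  steps=[
    [0.02, 0.0094, -0.0368, 0, 0],
    [0.02, 0.0094, -0.0368, 0, 0],
    [0.02, 0.0094, -0.0368, 0, 0],
    [0.02, 0.0094, -0.0368, 0, 0],
    [0.02, 0.0094, -0.0368, 0, 0],
  ],
)

```text
time: 46.58
position: [456.2, -8.3, 99.6]
tcp_rot: [-0.124, 3.138, -0.001]
force: [0.7, -0.9, -0.9]
opening: 0.384
```

Call:
carry_out(
  steps=[
    [0.02, 0.0094, -0.0368, 0, 0],
    [0.02, 0.0094, -0.0368, 0, 0],
    [0.02, 0.0094, -0.0368, 0, 0],
    [0.02, 0.0094, -0.0368, 0, 0],
    [0.02, 0, 0, 0, 0],
  ],
)

```text
time: 47.0
position: [431.0, -162.7, 100.1]
tcp_rot: [-0.112, 3.137, -0.008]
force: [0.2, 0.8, -1.2]
opening: 0.386
```

Call:
carry_out(
  steps=[
    [0.02, 0, 0, 0, 0],
    [0.02, 0, 0, 0.02, 0],
    [0.02, 0, 0, 0.02, 0],
    [0.02, 0, 0, 0, 0],
    [0.02, 0, 0, 0, 0],
  ],
)

```text
time: 47.42
position: [429.5, -154.4, 58.4]
tcp_rot: [0.127, -3.136, -0.003]
force: [0.6, 0.6, -0.3]
opening: 0.384
```

```bash
python3 -c "
from h import *
go([430.6,-156.4,39],94.55)"; python3 lk.py g26 450 -120 60
```

```text
t=47.42 pos [ 429.5 -154.4   58.4] yaw 94.6 F [ 0.6  0.6 -0.3] open 32.8 j6 -0.57
turn 0.1
shift mm [-1.  -2.1 19.4]
```

View pics/g26.png

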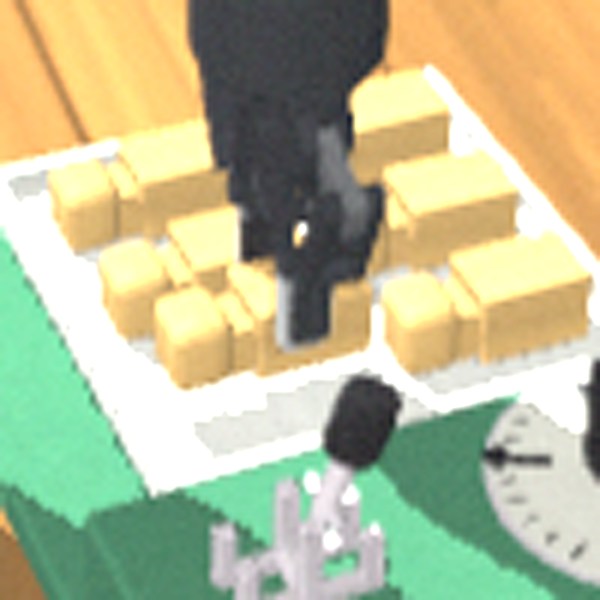

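Call:
carry_out(
  steps=[
    [0.02, 0, 0, 0.01, 0],
    [0.02, 0, 0, 0.01, 0],
    [0.02, 0, 0, 0, 0],
    [0.05, 0, 0, 0, 0],
    [0.05, 0, 0, 0, 0],
  ],
)

```text
time: 47.88
position: [430.8, -156.4, 39.3]
tcp_rot: [0.124, -3.139, 0.0]
force: [-0.5, 0.1, 0.9]
opening: 0.579
```

Call:
carry_out(
  steps=[
    [0.052, 0, 0, -0.01, 0],
    [0.055, 0, 0, -0.03, 0],
    [0.06, 0, 0, -0.037, 0],
    [0.06, 0, 0, -0.04, 0],
    [0.06, 0, 0, -0.04, 0],
  ],
)

```text
time: 48.3
position: [430.3, -156.2, 198.9]
tcp_rot: [-0.124, 3.139, -0.0]
force: [2.1, -0.9, 0.2]
opening: 0.7
```

Call:
carry_out(
  steps=[
    [0.06, 0, 0.04, 0, 0],
    [0.06, 0, 0.04, 0, 0],
    [0.06, 0, 0.04, 0, 0],
    [0.06, 0, 0.04, 0, 0],
    [0.06, 0, 0.04, 0, 0],
  ],
)

```text
time: 48.72
position: [415.0, 44.4, 197.9]
tcp_rot: [-0.122, 3.136, -0.0]
force: [0.3, 0.7, 0.1]
opening: 0.707
```

Call:
carry_out(
  steps=[
    [0.06, 0, 0.04, 0, 0],
    [0.06, 0, 0.04, 0, 0],
    [0.06, 0, 0.04, 0, 0],
    [0.06, 0, 0, 0, 0],
    [0.06, 0, 0, 0, 0],
  ],
)

```text
time: 49.13
position: [405.3, 164.6, 197.4]
tcp_rot: [-0.132, 3.137, 0.0]
force: [-0.1, 0.1, 0.2]
opening: 0.701
```

```bash
python3 bl.py; python3 lk.py g27 450 -120 60
python3 - <<'E'
from h import *
c=grab("top"); P=cloud(c)
a=np.radians(4.55); ex=np.array([np.cos(a),np.sin(a)]);ey=np.array([-np.sin(a),np.cos(a)]); C=np.array([465.3,-88.4])
m=((P[...,2]>72)&(P[...,2]<100)); d=P[...,:2]-C; m&=(abs(d@ex)<100)&(abs(d@ey)<100)
n,l,s,ce=cv2.connectedComponentsWithStats(m.astype(np.uint8))
for i in range(1,n):
    if s[i,4]<60: continue
    v,u=np.nonzero(l==i); q=plane(c,np.c_[u,v],80)[:,:2]-C; x=q@ex;y=q@ey; print(s[i,4],"x %.0f..%.0f y %.0f..%.0f"%(x.min(),x.max(),y.min(),y.max()))
k=c["image"][165:260,275:410]; cv2.imwrite("pics/fin.png",cv2.resize(k,None,fx=5.8,fy=5.8,interpolation=cv2.INTER_CUBIC))
E
```

```text
t=49.18 pos [405.5 163.3 197.2] yaw 94.7 F [ 0.1 -0.4 -0.3] open 59.8 j6 0.15
160 x 39..90 y -16..20
215 x 6..90 y -78..-46
234 x 6..89 y 49..84
62 x 6..32 y -11..19
172 x -59..-9 y -17..19
153 x -62..-9 y -78..-45
172 x -61..-9 y 48..84
67 x -92..-65 y -13..16
68 x -92..-68 y -75..-45
69 x -93..-67 y 52..81
```

View pics/g27.png

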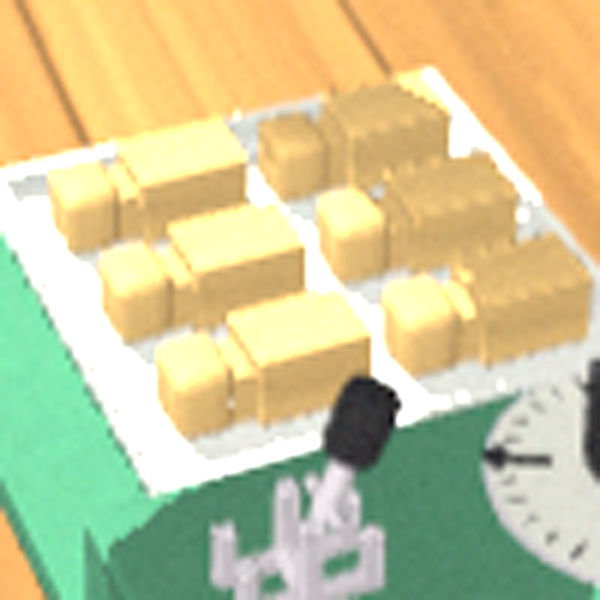

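View pics/fin.png

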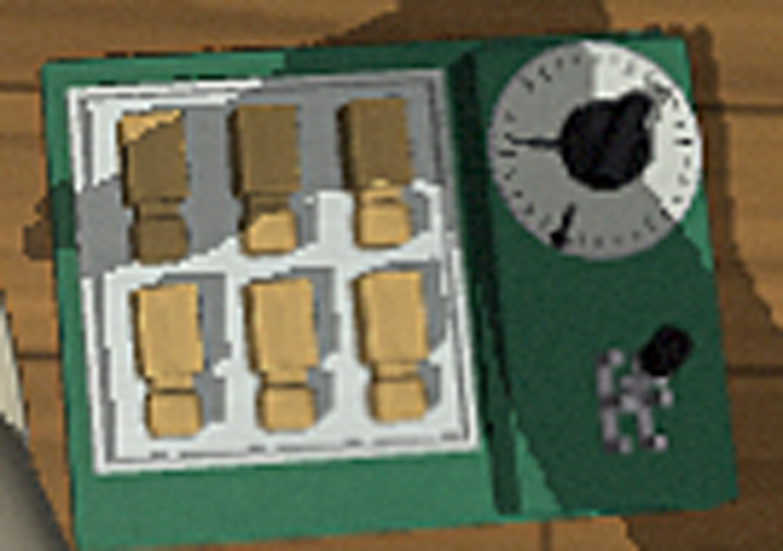

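View pics/bl.png

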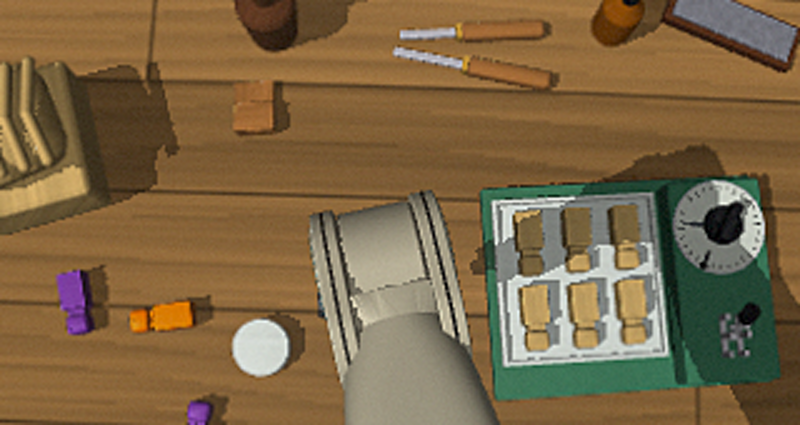

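All six blanks are flat inside the rim, the bat leans to the free side, and the zero mark is where I left it. The tin, offcut and gouges look unmoved, so I'm handing in.

```bash
python3 -c "
from rig import bot
print(bot.sign_off())"
```

```text
the job is handed in; nothing more can be done
None
```

The scale is unlocked and zeroed, and all six blanks are on the pan. I handed the job in at about 49 s; no verdict was reported.

**Lock:** The toggle came over in stages. My grip slipped off the cap twice, because the pads sat roughly 20 mm higher than the reported tool position implied. Closed fingers then pushed it the rest of the way. I measured it at about 0.76 rad with the bat sprung in.

**Tare:** I turned the knob about 80° clockwise and let go. Both camera views then showed the pointer along the zero mark, judged by eye rather than measured. Before loading, the hand had been off the knob for a few seconds with the pan empty. The pan views during and after loading showed the zero mark in the same place.

**Blanks:** They lie in two rows of three. In the last picture each outline is within about 93 mm of the pan's centre along both axes. One blank was knocked aside during the run, so I located it again before picking it up.

**Other checks:** The tin, offcut, gouges and coloured look-alikes looked unmoved in the last top view, though the arm hid part of the bench. The hand was open, clear of everything, and read no significant force. Apart from the two slips and the height offset, no check failed.

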